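# Reload the jewellery kit tray

## Robot

A 7-joint arm with a two-finger parallel gripper is mounted at the origin on the work surface. World frame = base frame: x ahead of the robot, y to its left, z up, the work surface at z = 0. Lengths are in m, angles in degrees, forces in N, time in s.
With the tool pointing down it reaches from about 0.4 to 0.9 m from the base axis. Payload 5.6 kg.
Tool frame: the origin (TCP) lies midway between the tips of the shut fingers; the grasp point (between the pads) lies 19 mm behind it; x points along the fingers, y is the direction in which the jaws open and shut, and the axes are right-handed (so a half turn about x gives the same grasp; the last joint's range is limited). The gripper opens to 92 mm and grips with 3 to 60 N. Pads are 20 mm wide; open, the fingers measure 128 mm over their backs; the gripper's body (75 mm by 189 mm) begins 69 mm behind the grasp point.
Start: joints at [-68.239, 26.786, -0.665, 91.828, 0.344, 61.387, -3.226], TCP at [0.267, 0.593, 0.215] pointing down, gripper open.
Joint ranges: [-144.91, 144.91], [-17.63, 115.5], [-89.93, 88.59], [15.96, 139.68], [-74.01, 254.01], [8.47, 105.57], [-167.45, 167.45]. Speed limits (degrees/s): [147.25, 147.25, 180, 180, 180, 180, 180].

## Interface

Orientations are given as a 3x3 rotation matrix whose columns are the frame's x, y, z axes.
In Python, from bench import bot gives the robot as it stands. The module is installed in compiled form; this text tells all that it offers.
- The arm moves only by the tool arm_command, never from a script. Its argument "increments" is a list of rows, each an object with "rotation": the turn, a rotation vector about the tool's x, y, z in rad, a list of three; "travel": the shift along the tool's x, y, z in m, a list of three; "fingers": the gripper's target within -1 to 1 (shut at 1, half-way at 0, fully open at -1). A call has 1 to 12 rows; each row is the pose to reach, as a shift and turn from the pose measured when the call began, along the tool's axes at that moment; what a row does not reach only later rows make up. A row lasts 1/12 s, in which the tool goes at most 41.7 mm and 7.16 degrees, less where a joint would pass 70% of its speed; a pose out of reach is approached as far as the arm can. A call with a gripper value outside its range is refused whole. The fingers move at their own pace and stop on an object; "grip_force" is the grip in N (left out, the last holds). Time passes only in rows, so rows that repeat a pose let the fingers close. It gives the time, the measured TCP pose, the force and the opening at its end, in the units of the state.
- bot.get_obs(): the state, without advancing time (a new reading comes with each control period).
- bot.camera(name): name is "side" or "top"; returns the picture (420x560x3 uint8, red, green, blue); there is no depth.
- bot.camera_model(name): a dict with "vertical_fov" (degrees; the focal length in pixels is half the picture's height over the tangent of half this angle, whatever the lens; pixels are square), "cx", "cy" (the principal point, pixels), "xyz" and "orientation" of the camera in the world. Camera axes: x right, y up, looking along -z (the intrinsics and any distortion apply to the point x, -y, -z); pixel columns grow to the right and rows downward; lengths in m; the calibration is good to about 2 mm. A picture is of the moment at which its call begins. camera_model takes no time and is no camera call.
- bot.hand_in(): hands the job in, once; it reports no verdict.
Trained networks look in the newest picture that a camera, given by its name, has taken for a name from the list of things; names that differ only in an ending like _2 or _b are one class to them, and where a whole thing is asked for, a point or a joint stands for the part that bears it (a point fixed in the world has none). Each returns a list of dicts, best first, with "confidence" (0 to 1); they miss things now and then, are a little off and sometimes report something else, mostly with a low value. They report only what shows in the picture. A call takes as long as a camera call. They do not tell look-alikes from the thing itself.
- bot.spot_in(thing, camera): "point" ([column, row] as shares, 0 to 1, of the picture: columns of its width, rows of its height, amid what is visible of it).
- bot.outline_of(thing, camera): "mask" (420x560 bool, what is visible of it) and "point" ([column, row] as shares, 0 to 1, of the picture: columns of its width, rows of its height, amid what is visible of it).
- bot.spot_point(thing, camera): "point" ([column, row] as shares, 0 to 1, of the picture: columns of its width, rows of its height: a listed point, or the origin of a listed thing).
The state is a dict: "clock": time; "joints": joint angles; "qd": joint speeds; "joint_efforts": joint torques, N m; "tool_pos": TCP position; "tool_rot": TCP orientation; "wrist_force": force on the tool from outside, world axes, zero at the start; "wrist_torque": the same for the moment, N m; "width": finger opening in m.
Only numpy, scipy, OpenCV 4.12 (cv2) and the standard library are available. Lean on these libraries where they do the work, as an engineer would, in place of code of your own. Each camera call takes 0.05 s, during which the arm holds its last target.

## Task

Make the jewellery kit tray complete again: stand a spare bead pot rim-down, fully seated, in every empty pocket, and lay the red pliers flat in the red bay and the green side cutters flat in the green bay, both lengthwise with their jaws pointing to the tray's yellow end. Leave the pots already in the tray where they stand and do not push the glass, bottle or tin about; a pot left over stays on the table beside the tray.

Things in the scene. Friction and masses are not known exactly. Their poses are not given: they have to be found in the camera images.
- tray: Fixed black kit tray with a grey foam insert, 175 (x) x 318 (y) mm, 20 mm high; inner floor 6 mm above the table, all foam walls end 20 mm above the table. Origin: centre of its underside. Its +y end carries a YELLOW strip. Along its +x side lie four square pockets, along its -x side two tool bays.
- mat: Fixed place mat with a pale pebble print, 280 (x) x 340 (y) x 2 mm; origin at the centre of its underside. The spare pots and the tools start on it. Tray and mat may swap sides.
- pocket0 (a point): Centre of the floor of tray pocket 0 (pockets 0 to 3 run towards the yellow end, 81 mm apart): 51 x 51 mm square, 14 mm deep, foam 30 mm wide between pockets; axes as the tray's.
- pocket1 (a point): Centre of the floor of tray pocket 1 (pockets 0 to 3 run towards the yellow end, 81 mm apart): 51 x 51 mm square, 14 mm deep, foam 30 mm wide between pockets; axes as the tray's.
- pocket2 (a point): Centre of the floor of tray pocket 2 (pockets 0 to 3 run towards the yellow end, 81 mm apart): 51 x 51 mm square, 14 mm deep, foam 30 mm wide between pockets; axes as the tray's.
- pocket3 (a point): Centre of the floor of tray pocket 3 (pockets 0 to 3 run towards the yellow end, 81 mm apart): 51 x 51 mm square, 14 mm deep, foam 30 mm wide between pockets; axes as the tray's.
- bay_red (a point): Centre of the floor of the red tool bay (yellow-end half; red floor), 92 (x) x 142 (y) mm, 14 mm deep; axes as the tray's, +y towards the yellow end.
- bay_green (a point): Centre of the floor of the green tool bay (other half; green floor), 92 (x) x 142 (y) mm, 14 mm deep; axes as the tray's, +y towards the yellow end.
- set0: Bead pot already standing rim-down in pocket 0 (absent when the pocket is empty): square blue plastic pot, 46 x 46 mm, 64 mm tall, walls and base 3 mm, 60 g, open at one end with a 10 mm white band round the rim. Origin: the middle of the pot (32 mm from the base and from the rim); its z axis runs from the closed base to the open rim.
- set1: Bead pot already standing rim-down in pocket 1 (absent when the pocket is empty): square blue plastic pot, 46 x 46 mm, 64 mm tall, walls and base 3 mm, 60 g, open at one end with a 10 mm white band round the rim. Origin: the middle of the pot (32 mm from the base and from the rim); its z axis runs from the closed base to the open rim.
- set2: Bead pot already standing rim-down in pocket 2 (absent when the pocket is empty): square blue plastic pot, 46 x 46 mm, 64 mm tall, walls and base 3 mm, 60 g, open at one end with a 10 mm white band round the rim. Origin: the middle of the pot (32 mm from the base and from the rim); its z axis runs from the closed base to the open rim.
- set3: Bead pot already standing rim-down in pocket 3 (absent when the pocket is empty): square blue plastic pot, 46 x 46 mm, 64 mm tall, walls and base 3 mm, 60 g, open at one end with a 10 mm white band round the rim. Origin: the middle of the pot (32 mm from the base and from the rim); its z axis runs from the closed base to the open rim.
- spare0: Spare bead pot, lying on its side on the mat at the start: square blue plastic pot, 46 x 46 mm, 64 mm tall, walls and base 3 mm, 60 g, open at one end with a 10 mm white band round the rim. Origin: the middle of the pot (32 mm from the base and from the rim); its z axis runs from the closed base to the open rim.
- spare1: Spare bead pot, lying on its side on the mat at the start: square blue plastic pot, 46 x 46 mm, 64 mm tall, walls and base 3 mm, 60 g, open at one end with a 10 mm white band round the rim. Origin: the middle of the pot (32 mm from the base and from the rim); its z axis runs from the closed base to the open rim.
- spare2: Spare bead pot, lying on its side on the mat at the start: square blue plastic pot, 46 x 46 mm, 64 mm tall, walls and base 3 mm, 60 g, open at one end with a 10 mm white band round the rim. Origin: the middle of the pot (32 mm from the base and from the rim); its z axis runs from the closed base to the open rim.
- pliers: Pointed-nose pliers with red handles, one rigid piece lying flat, 12 mm thick, 75 g. Origin: on the underside, at the back edge of the pivot block; x points to the jaws, z up. Steel pivot block 24 (x) x 20 (y) mm from x = 0 to 24 mm, the place to grip; jaws 34 mm long and 9 mm wide beyond it, tip at x = 58 mm; two handles back to x = -63 mm, spread to 42 mm there.
- pliers_tip (a point): Jaw tip of the pliers (x = 58, z = 6 mm).
- cutters: Side cutters with green handles, one rigid piece lying flat, 12 mm thick, 75 g. Origin: on the underside, at the back edge of the pivot block; x points to the jaws, z up. Steel pivot block 24 (x) x 20 (y) mm from x = 0 to 24 mm, the place to grip; jaws 22 mm long and 17 mm wide beyond it, tip at x = 46 mm; two handles back to x = -63 mm, spread to 42 mm there.
- cutters_tip (a point): Jaw tip of the cutters (x = 46, z = 6 mm).
- tumbler: Drinking glass, 66 mm across, 100 mm tall, standing beyond the work; origin under its centre. Leave alone.
- juice: Juice bottle, 68 mm across, 200 mm tall; origin under its centre. Leave alone.
- tin: Open brass-coloured tin, 90 mm across, 55 mm tall; origin under its centre. Leave alone.
Things that resemble listed ones, but are neither listed nor needed, are in the scene too. What is shaped like the set3 but pink is not meant.

How it is judged (in metres and radians):
At the end, for the whole second after the job is handed in: Each pocket: one pot at rest, rim-down (8 deg), base centred within 7 mm, rim within 6 mm of the floor; earlier pots moved < 12 mm; left-over spare on the table; each tool at rest flat in its bay (origin within 30 mm of centre), within 0.35 rad of lengthwise, jaws to yellow end (((horizontal distance between spare0 and pocket0 below 0.007 m and z of spare0 in the frame of pocket0 below 0.038 m and angle between spare0's own z axis and vertical above 3 rad and linear speed of spare0 below 0.03 m/s) or (horizontal distance between spare1 and pocket0 below 0.007 m and z of spare1 in the frame of pocket0 below 0.038 m and angle between spare1's own z axis and vertical above 3 rad and linear speed of spare1 below 0.03 m/s) or (horizontal distance between spare2 and pocket0 below 0.007 m and z of spare2 in the frame of pocket0 below 0.038 m and angle between spare2's own z axis and vertical above 3 rad and linear speed of spare2 below 0.03 m/s) or (horizontal distance between set0 and pocket0 below 0.007 m and z of set0 in the frame of pocket0 below 0.038 m and angle between set0's own z axis and vertical above 3 rad and linear speed of set0 below 0.03 m/s)) and ((horizontal distance between spare0 and pocket1 below 0.007 m and z of spare0 in the frame of pocket1 below 0.038 m and angle between spare0's own z axis and vertical above 3 rad and linear speed of spare0 below 0.03 m/s) or (horizontal distance between spare1 and pocket1 below 0.007 m and z of spare1 in the frame of pocket1 below 0.038 m and angle between spare1's own z axis and vertical above 3 rad and linear speed of spare1 below 0.03 m/s) or (horizontal distance between spare2 and pocket1 below 0.007 m and z of spare2 in the frame of pocket1 below 0.038 m and angle between spare2's own z axis and vertical above 3 rad and linear speed of spare2 below 0.03 m/s) or (horizontal distance between set1 and pocket1 below 0.007 m and z of set1 in the frame of pocket1 below 0.038 m and angle between set1's own z axis and vertical above 3 rad and linear speed of set1 below 0.03 m/s)) and ((horizontal distance between spare0 and pocket2 below 0.007 m and z of spare0 in the frame of pocket2 below 0.038 m and angle between spare0's own z axis and vertical above 3 rad and linear speed of spare0 below 0.03 m/s) or (horizontal distance between spare1 and pocket2 below 0.007 m and z of spare1 in the frame of pocket2 below 0.038 m and angle between spare1's own z axis and vertical above 3 rad and linear speed of spare1 below 0.03 m/s) or (horizontal distance between spare2 and pocket2 below 0.007 m and z of spare2 in the frame of pocket2 below 0.038 m and angle between spare2's own z axis and vertical above 3 rad and linear speed of spare2 below 0.03 m/s) or (horizontal distance between set2 and pocket2 below 0.007 m and z of set2 in the frame of pocket2 below 0.038 m and angle between set2's own z axis and vertical above 3 rad and linear speed of set2 below 0.03 m/s)) and ((horizontal distance between spare0 and pocket3 below 0.007 m and z of spare0 in the frame of pocket3 below 0.038 m and angle between spare0's own z axis and vertical above 3 rad and linear speed of spare0 below 0.03 m/s) or (horizontal distance between spare1 and pocket3 below 0.007 m and z of spare1 in the frame of pocket3 below 0.038 m and angle between spare1's own z axis and vertical above 3 rad and linear speed of spare1 below 0.03 m/s) or (horizontal distance between spare2 and pocket3 below 0.007 m and z of spare2 in the frame of pocket3 below 0.038 m and angle between spare2's own z axis and vertical above 3 rad and linear speed of spare2 below 0.03 m/s) or (horizontal distance between set3 and pocket3 below 0.007 m and z of set3 in the frame of pocket3 below 0.038 m and angle between set3's own z axis and vertical above 3 rad and linear speed of set3 below 0.03 m/s)) and distance of each of set0, set1, set2, set3 from where it was at the start of the episode below 0.012 m and angle between each of set0, set1, set2, set3's own z axis and vertical above 3 rad and ((horizontal distance between spare0 and pocket0 below 0.007 m and z of spare0 in the frame of pocket0 below 0.038 m and angle between spare0's own z axis and vertical above 3 rad and linear speed of spare0 below 0.03 m/s) or (horizontal distance between spare0 and pocket1 below 0.007 m and z of spare0 in the frame of pocket1 below 0.038 m and angle between spare0's own z axis and vertical above 3 rad and linear speed of spare0 below 0.03 m/s) or (horizontal distance between spare0 and pocket2 below 0.007 m and z of spare0 in the frame of pocket2 below 0.038 m and angle between spare0's own z axis and vertical above 3 rad and linear speed of spare0 below 0.03 m/s) or (horizontal distance between spare0 and pocket3 below 0.007 m and z of spare0 in the frame of pocket3 below 0.038 m and angle between spare0's own z axis and vertical above 3 rad and linear speed of spare0 below 0.03 m/s) or (height (world z) of spare0 below 0.045 m and (x of spare0 in the frame of tray above 0.09 m or x of spare0 in the frame of tray below -0.09 m or y of spare0 in the frame of tray above 0.16 m or y of spare0 in the frame of tray below -0.16 m))) and ((horizontal distance between spare1 and pocket0 below 0.007 m and z of spare1 in the frame of pocket0 below 0.038 m and angle between spare1's own z axis and vertical above 3 rad and linear speed of spare1 below 0.03 m/s) or (horizontal distance between spare1 and pocket1 below 0.007 m and z of spare1 in the frame of pocket1 below 0.038 m and angle between spare1's own z axis and vertical above 3 rad and linear speed of spare1 below 0.03 m/s) or (horizontal distance between spare1 and pocket2 below 0.007 m and z of spare1 in the frame of pocket2 below 0.038 m and angle between spare1's own z axis and vertical above 3 rad and linear speed of spare1 below 0.03 m/s) or (horizontal distance between spare1 and pocket3 below 0.007 m and z of spare1 in the frame of pocket3 below 0.038 m and angle between spare1's own z axis and vertical above 3 rad and linear speed of spare1 below 0.03 m/s) or (height (world z) of spare1 below 0.045 m and (x of spare1 in the frame of tray above 0.09 m or x of spare1 in the frame of tray below -0.09 m or y of spare1 in the frame of tray above 0.16 m or y of spare1 in the frame of tray below -0.16 m))) and ((horizontal distance between spare2 and pocket0 below 0.007 m and z of spare2 in the frame of pocket0 below 0.038 m and angle between spare2's own z axis and vertical above 3 rad and linear speed of spare2 below 0.03 m/s) or (horizontal distance between spare2 and pocket1 below 0.007 m and z of spare2 in the frame of pocket1 below 0.038 m and angle between spare2's own z axis and vertical above 3 rad and linear speed of spare2 below 0.03 m/s) or (horizontal distance between spare2 and pocket2 below 0.007 m and z of spare2 in the frame of pocket2 below 0.038 m and angle between spare2's own z axis and vertical above 3 rad and linear speed of spare2 below 0.03 m/s) or (horizontal distance between spare2 and pocket3 below 0.007 m and z of spare2 in the frame of pocket3 below 0.038 m and angle between spare2's own z axis and vertical above 3 rad and linear speed of spare2 below 0.03 m/s) or (height (world z) of spare2 below 0.045 m and (x of spare2 in the frame of tray above 0.09 m or x of spare2 in the frame of tray below -0.09 m or y of spare2 in the frame of tray above 0.16 m or y of spare2 in the frame of tray below -0.16 m))) and x of pliers in the frame of bay_red between -0.03 and 0.03 m and y of pliers in the frame of bay_red between -0.03 and 0.03 m and z of pliers_tip in the frame of bay_red below 0.012 m and angle between the z axis of each of pliers, cutters and the z axis of tray, either way round below 0.15 rad and y of pliers_tip in the frame of bay_red above 0.03 m and angle between the x axis of each of pliers, cutters and the y axis of tray, either way round below 0.35 rad and linear speed of each of pliers, cutters below 0.03 m/s and x of cutters in the frame of bay_green between -0.03 and 0.03 m and y of cutters in the frame of bay_green between -0.03 and 0.03 m and z of cutters_tip in the frame of bay_green below 0.012 m and y of cutters_tip in the frame of bay_green above 0.03 m); the robot touches nothing.
It fails at once if the tumbler is moved more than 60 mm or tipped (distance of tumbler from where it was at the start of the episode above 0.06 m or angle between tumbler's own z axis and vertical above 0.4 rad).
It fails at once if the juice is moved more than 60 mm or tipped (distance of juice from where it was at the start of the episode above 0.06 m or angle between juice's own z axis and vertical above 0.4 rad).
It fails at once if the tin is moved more than 60 mm or tipped (distance of tin from where it was at the start of the episode above 0.06 m or angle between tin's own z axis and vertical above 0.4 rad).
Of set0, set1, set2, set3 only 1 to 2 are there at a start; the rules pass over those that are not, and their reading is None.
At some moment in a run one of spare0, spare1, spare2 may be knocked a few centimetres aside while the robot is not near it.
Once in a run the grip may slacken for a moment while it holds something.
It also fails if it takes over 210 s, if anything falls off the work surface, if the arm or the gripper's body presses on something with over 40 N, if the wrist force passes 120 N, or if a joint passes its speed limit or range.

## Working session

There is one attempt and no reset: what is moved stays moved. The work goes in short steps, Python scripts to look and compute and a tool call to move; the robot and the scene stay as the last step left them, time stands still between calls to the robot, and variables do not carry over. Pictures are saved under pics/ and viewed, and the job is handed in when it is done.

Besides the shell and the picture viewer there is one more tool, called as a command line: name --argument value ..., lists and objects as JSON in quotes. arm_command: Moves the arm, as the interface text tells. Its arguments: {"type":"object","properties":{"increments":{"type":"array","items":{"type":"object","properties":{"rotation":{"type":"array","items":{"type":"number"}},"travel":{"type":"array","items":{"type":"number"}},"fingers":{"type":"number"}}}},"grip_force":{"type":"number"}},"required":["increments"]}

```bash
mkdir -p pics; ls; cat > h.py <<'E'
import numpy as np, cv2
from bench import bot
def K(m):
    f=210/np.tan(np.radians(m["vertical_fov"])/2); return f
E
python3 - <<'E'
from h import *
for n in("side","top"):
    im=bot.camera(n); cv2.imwrite(f"pics/{n}0.png",im[:,:,::-1]); print(n,bot.camera_model(n))
print(bot.get_obs())
E
```

```text
pics
side {'vertical_fov': 44.791479439626926, 'cx': 286.25128780198764, 'cy': 208.42085876734004, 'xyz': array([ 0.06955889, -1.08840786,  1.21657303]), 'orientation': array([[ 0.88810146,  0.3397281 , -0.30961364],
       [-0.45936278,  0.63229074, -0.62385436],
       [-0.01617502,  0.69627095,  0.71759677]])}
top {'vertical_fov': 51.2987651109912, 'cx': 282.96988344886864, 'cy': 206.74214701622535, 'xyz': array([ 0.45244361, -0.08397002,  1.11215996]), 'orientation': array([[ 0.0178206 ,  0.99470291, -0.10123507],
       [-0.99981024,  0.01693172, -0.00963292],
       [-0.00786781,  0.10138752,  0.9948159 ]])}
{'clock': 0.1, 'joints': array([-68.24015726,  26.8316955 ,  -0.66440267,  91.87459669,
         0.34508224,  61.38679238,  -3.22613795]), 'qd': array([-0.02012462, -0.1563383 , -0.0385306 , -0.12824633,  0.0108835 ,
       -0.00527616,  0.00029056]), 'joint_efforts': array([ 4.83517670e-04, -5.21652138e+01, -1.27545011e-02, -2.44370019e+01,
       -5.68026560e-02,  1.40760897e-02,  4.16106616e-05]), 'tool_pos': array([0.26655203, 0.59226289, 0.21373478]), 'tool_rot': array([[-5.24431507e-04,  4.10358225e-01,  9.11924258e-01],
       [-1.50186642e-03,  9.11923032e-01, -4.10358537e-01],
       [-9.99998735e-01, -1.58479337e-03,  1.38062070e-04]]), 'wrist_force': array([-0.51523163, -0.65396387,  0.4718358 ]), 'wrist_torque': array([0.00728079, 0.02935257, 0.00821479]), 'width': 0.09181203836515543}
```

View pics/top0.png

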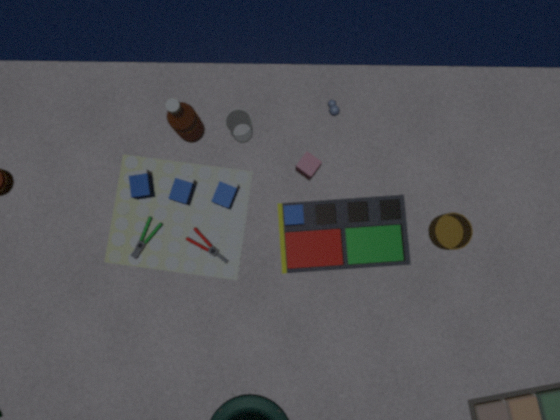

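View pics/side0.png

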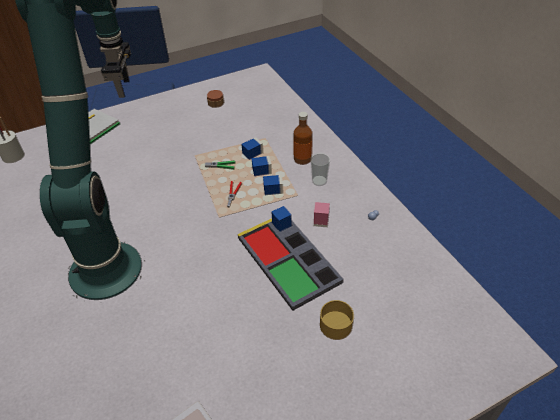

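The top view shows the tray at (344,233), with its yellow end on the left (column 283). One pot stands in pocket 3 at (293,214), and pockets 2, 1 and 0 are empty at (326,214), (358,212) and (390,210). The spares are at (140,185), (181,190) and (224,195). The cutters are at (147,238) and the pliers at (208,245). The pink decoy is at (308,165). Next I'll take close crops.

```bash
cat > h.py <<'E'
import numpy as np, cv2
from bench import bot
def cam(n):
    m=bot.camera_model(n); f=210/np.tan(np.radians(m["vertical_fov"])/2)
    return f,m["cx"],m["cy"],np.array(m["xyz"]),np.array(m["orientation"])
def proj(P,n):
    f,cx,cy,c,R=cam(n); p=(np.atleast_2d(P)-c)@R
    return np.c_[cx+f*p[:,0]/-p[:,2], cy-f*p[:,1]/-p[:,2]]
def unproj(uv,z,n):
    f,cx,cy,c,R=cam(n); uv=np.atleast_2d(uv).astype(float)
    d=np.c_[(uv[:,0]-cx)/f,-(uv[:,1]-cy)/f,-np.ones(len(uv))]@R.T
    t=(z-c[2])/d[:,2]; return c+d*t[:,None]
def tri(uvs):
    A=np.zeros((3,3));b=np.zeros(3)
    for n,uv in uvs.items():
        f,cx,cy,c,R=cam(n); d=R@np.array([(uv[0]-cx)/f,-(uv[1]-cy)/f,-1]); d/=np.linalg.norm(d)
        M=np.eye(3)-np.outer(d,d); A+=M; b+=M@c
    return np.linalg.solve(A,b)
def crop(im,x0,y0,x1,y1,s,fn,gain=1.8):
    c=np.clip(im[y0:y1,x0:x1,::-1].astype(float)*gain,0,255).astype(np.uint8)
    cv2.imwrite(fn,cv2.resize(c,None,fx=s,fy=s,interpolation=cv2.INTER_CUBIC))
def names(): return ["tray","mat","pocket0","pocket1","pocket2","pocket3","bay_red","bay_green","set3","spare0","spare1","spare2","pliers","pliers_tip","cutters","cutters_tip","tumbler","juice","tin"]
E
python3 - <<'E'
from h import *
t=bot.camera("top"); s=bot.camera("side")
crop(t,100,140,260,290,5,"pics/t1.png"); crop(t,270,150,420,290,5,"pics/t2.png"); crop(s,180,120,340,240,5,"pics/s1.png",1.5)
for n in ["tray","pocket0","pocket3","bay_red","bay_green","set3","spare0","pliers","pliers_tip","cutters","cutters_tip"]:
  for c in("top","side"):
    print(n,c,[(np.round(np.array(d["point"])*[560,420],1).tolist(),round(d["confidence"],2)) for d in bot.spot_point(n,c)])
E
```

```text
tray top [([342.9, 231.6], 0.62)]
tray side [([302.2, 160.7], 0.68), ([284.1, 258.5], 0.65)]
pocket0 top [([358.9, 209.5], 0.82), ([291.3, 218.8], 0.74), ([387.5, 208.4], 0.65), ([326.1, 215.4], 0.61)]
pocket0 side [([323.9, 277.3], 0.93), ([283.2, 226.7], 0.85), ([226.4, 204.6], 0.71), ([296.4, 241.9], 0.66), ([280.1, 216.5], 0.21)]
pocket3 top [([358.9, 209.5], 0.82), ([291.3, 218.8], 0.74), ([387.5, 208.4], 0.65), ([326.1, 215.4], 0.61)]
pocket3 side [([323.9, 277.3], 0.93), ([283.2, 226.7], 0.85), ([226.4, 204.6], 0.71), ([296.4, 241.9], 0.66), ([280.1, 216.5], 0.21)]
bay_red top [([313.1, 249.1], 0.77), ([226.6, 194.2], 0.52)]
bay_red side [([264.5, 246.0], 0.73), ([282.2, 216.8], 0.47)]
bay_green top [([372.2, 243.3], 0.74), ([145.2, 180.4], 0.53)]
bay_green side [([226.1, 206.8], 0.73), ([294.4, 279.0], 0.59)]
set3 top [([289.8, 215.4], 0.92), ([309.2, 166.3], 0.82)]
set3 side [([280.8, 218.8], 0.92), ([320.2, 211.7], 0.92), ([338.7, 323.7], 0.61), ([318.4, 185.4], 0.23)]
spare0 top [([228.7, 194.6], 0.94), ([183.1, 188.2], 0.71), ([226.0, 263.2], 0.59)]
spare0 side [([272.1, 184.9], 0.73), ([251.1, 147.9], 0.68), ([259.8, 163.5], 0.6)]
pliers top [([211.2, 249.6], 0.7), ([143.9, 238.9], 0.67)]
pliers side [([233.4, 200.5], 0.56), ([245.6, 177.0], 0.41)]
pliers_tip top [([220.9, 259.3], 0.66)]
pliers_tip side [([228.5, 206.5], 0.57)]
cutters top [([146.7, 239.4], 0.72), ([128.0, 256.1], 0.23)]
cutters side [([218.5, 166.3], 0.6), ([259.0, 161.6], 0.6), ([299.5, 159.6], 0.49)]
cutters_tip top [([131.9, 254.8], 0.75), ([227.1, 193.5], 0.31)]
cutters_tip side [([207.2, 162.9], 0.6)]
```

View pics/t1.png

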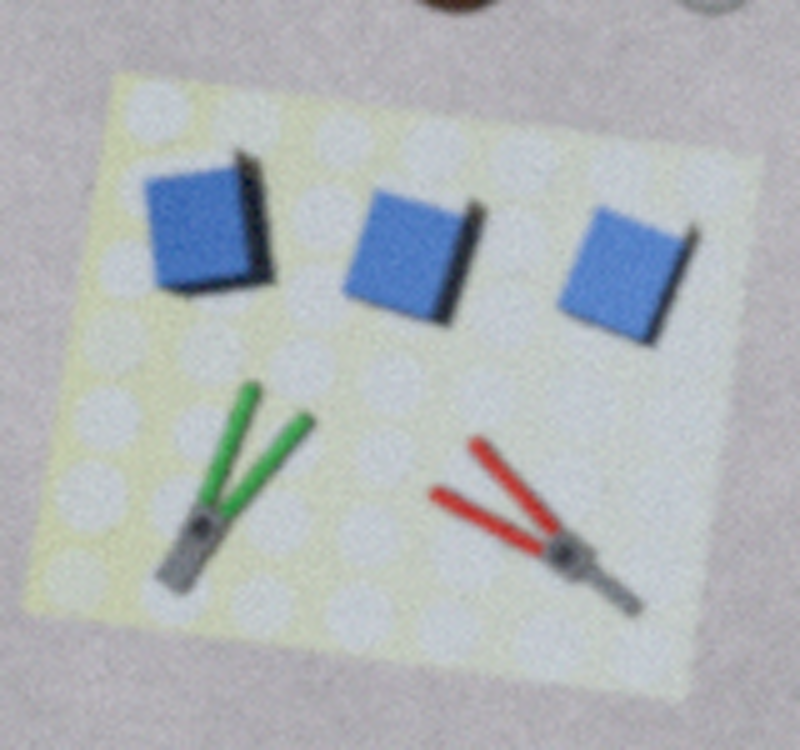

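View pics/t2.png

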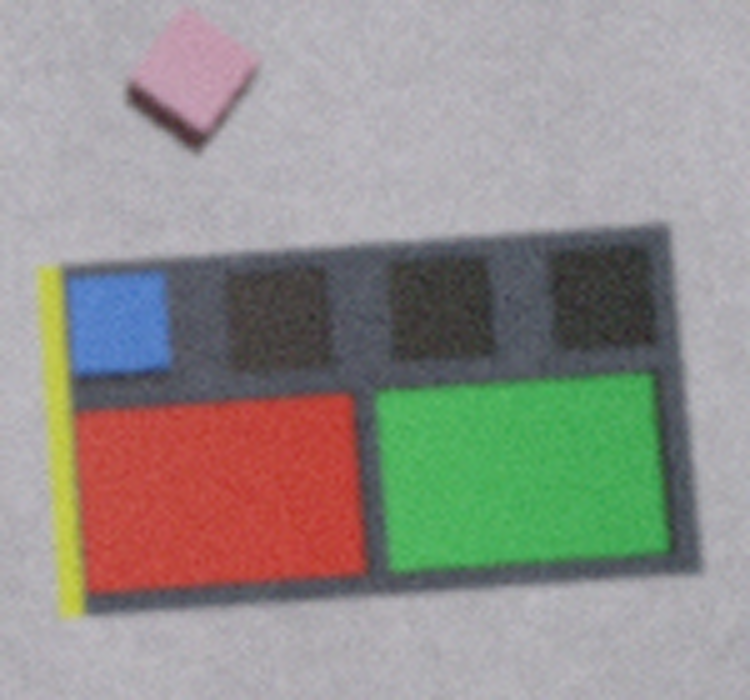

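View pics/s1.png

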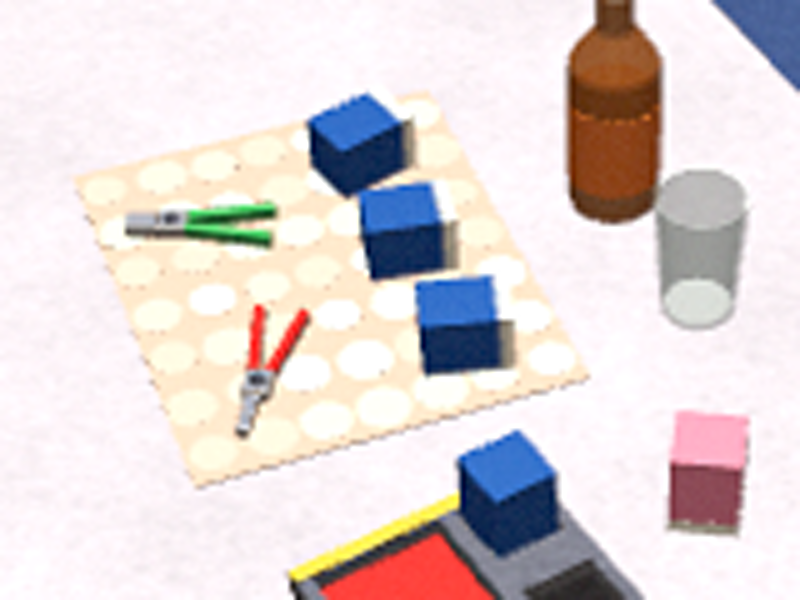

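Spares are the blue boxes at (140,185), (181,190) and (224,195). Their white rim bands blend into the mat on the +x (image-up) side, so all the rims point away from the robot. The pink pot at (308,165) is the look-alike and the blue one in the tray at (293,214) is set3. The red-handled tool at (208,245) is the pliers and the green-handled one at (140,245) the cutters. Next I'll measure.

```bash
cat >> h.py <<'E'
from scipy.optimize import least_squares
def Rz(a): c,s=np.cos(a),np.sin(a); return np.array([[c,-s,0],[s,c,0],[0,0,1]])
def colmask(im,which):
    h=cv2.cvtColor(im,cv2.COLOR_RGB2HSV); H,S,V=[h[:,:,i].astype(int) for i in range(3)]
    if which=="red": return ((H<8)|(H>172))&(S>150)&(V>70)
    if which=="green": return (abs(H-62)<14)&(S>120)&(V>60)
    if which=="blue": return (abs(H-110)<14)&(S>110)&(V>60)
    if which=="yellow": return (abs(H-28)<8)&(S>150)&(V>80)
E
python3 - <<'E'
from h import *
t=bot.camera("top"); s=bot.camera("side")
m=np.array([(118,72),(765,155),(690,703),(22,610)])/5+[100,140]
P=unproj(m-0.4,0.002,"top"); print("mat",P.round(4)); print([np.linalg.norm(P[i]-P[(i+1)%4]).round(4) for i in range(4)])
k=np.array([(38,268),(668,224),(702,572),(62,617)])/5+[270,150]
P=unproj(k-0.4,0.02,"top"); print("tray",P.round(4)); print([np.linalg.norm(P[i]-P[(i+1)%4]).round(4) for i in range(4)])
for w in("red","green","blue","yellow"):
  for n,im in(("top",t),("side",s)):
    nn,lab,st,ce=cv2.connectedComponentsWithStats(colmask(im,w).astype(np.uint8))
    for i in range(1,nn):
      if st[i,4]>25:
        r=cv2.minAreaRect(np.argwhere(lab==i)[:,::-1].astype(np.float32))
        print(w,n,st[i,4],ce[i].round(1),np.round(r[0],1),np.round(r[1],1),round(r[2],1))
E
```

```text
mat [[0.6957 0.3431 0.002 ]
 [0.6576 0.0066 0.002 ]
 [0.3781 0.0374 0.002 ]
 [0.4184 0.3766 0.002 ]]
[np.float64(0.3387), np.float64(0.2812), np.float64(0.3416), np.float64(0.2794)]
tray [[ 0.5723 -0.0587  0.02  ]
 [ 0.5999 -0.3748  0.02  ]
 [ 0.4267 -0.3899  0.02  ]
 [ 0.3989 -0.0739  0.02  ]]
[np.float64(0.3173), np.float64(0.1738), np.float64(0.3172), np.float64(0.174)]
red top 38 [202.8 237.3] [202.5 237. ] [21.9  1.7] 47.5
red top 1930 [313.8 248.2] [313.7 248.1] [35.5 55.4] 86.0
red top 39 [196.9 243.8] [196.9 243.8] [22.8  1.6] 28.3
red side 27 [237. 188.] [237.1 187.8] [ 2. 13.] 29.7
red side 917 [266.5 245.4] [266.5 245.3] [40.1 26.2] 51.3
green top 44 [145.2 229.1] [145.2 228.9] [ 1.9 23.8] 21.8
green top 48 [152.5 233.2] [152.8 232.8] [ 2.2 24.1] 41.2
green top 1971 [374.3 244. ] [374.3 244.3] [36.3 55.6] 85.7
green side 41 [103.8 131.9] [104.1 131.6] [ 1.1 33.8] 56.3
green side 58 [224.9 163.9] [225.5 164. ] [ 6. 17.] 90.0
green side 1086 [293.2 279.3] [293.3 279.1] [43.4 27.7] 52.1
blue top 391 [139.3 185.3] [139.1 185.3] [21.5 18.5] 82.9
blue top 382 [180.5 190.8] [180.6 190.8] [18.  20.9] 18.4
blue top 381 [224.  194.7] [224.  194.8] [18.4 20.8] 21.8
blue top 370 [293.6 214.5] [293.5 214.5] [19. 19.] 90.0
blue side 129 [136.2   8.5] [136.4   8.7] [ 3.9 41.1] 86.1
blue side 27 [80.1 12.1] [80.5 12.5] [3. 9.] 90.0
blue side 37660 [412.4 179. ] [368.8 192.2] [576.9 207.5] 37.1
blue side 119 [250.2 144.4] [250.3 144.1] [ 8.5 15.7] 63.4
blue side 133 [258.8 161.3] [258.5 161.5] [ 9. 17.] 90.0
blue side 145 [270.6 180.1] [270.8 180.1] [ 9.3 15.6] 84.8
blue side 162 [280.7 213.2] [280.8 213.1] [11.2 16. ] 66.0
yellow top 147 [282.  239.9] [282.1 238. ] [66.3  2.8] 86.0
yellow top 56 [452.4 224.8] [452.3 224.8] [14.1  9.2] 45.0
yellow top 36 [439.6 232.8] [439.9 232.3] [11.2  7.6] 63.4
yellow top 38 [455.9 236.2] [456.  236.7] [9.6 8. ] 78.7
yellow side 87 [254.5 227.4] [254.6 227.3] [ 2.3 36.7] 65.0
```

```bash
cat >> h.py <<'E'
TR=[0.4995,-0.2243,np.radians(5.0)]
def tw(p,T=None):
    T=TR if T is None else T
    p=np.atleast_2d(p).astype(float); return p@Rz(T[2]).T+[T[0],T[1],0]
PX=0.052; PY=[-.1215,-.0405,.0405,.1215]; BX=-.0315; BY=.078
def rect(cx,cy,w,h,z): return [[cx-w/2,cy-h/2,z],[cx+w/2,cy-h/2,z],[cx+w/2,cy+h/2,z],[cx-w/2,cy+h/2,z]]
def overlay(n,im,box,s,fn,T=None):
    x0,y0,x1,y1=box
    c=np.clip(im[y0:y1,x0:x1,::-1].astype(float)*1.6,0,255).astype(np.uint8); c=cv2.resize(c,None,fx=s,fy=s,interpolation=cv2.INTER_CUBIC)
    R=[rect(0,0,.175,.318,.02)]+[rect(PX,y,.051,.051,.02) for y in PY]+[rect(BX,y,.092,.142,.02) for y in(BY,-BY)]+[rect(PX,PY[3],.046,.046,.07)]
    for r in R:
        uv=(proj(tw(r,T),n)+.5-[x0,y0])*s
        cv2.polylines(c,[np.round(uv).astype(int)],True,(255,255,255),1)
    cv2.imwrite(fn,c)
E
python3 - <<'E'
from h import *
t=bot.camera("top"); s=bot.camera("side")
overlay("top",t,(270,180,420,280),5,"pics/ot.png"); overlay("side",s,(225,200,355,315),5,"pics/os.png")
E
```

```text
(no output)
```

View pics/ot.png

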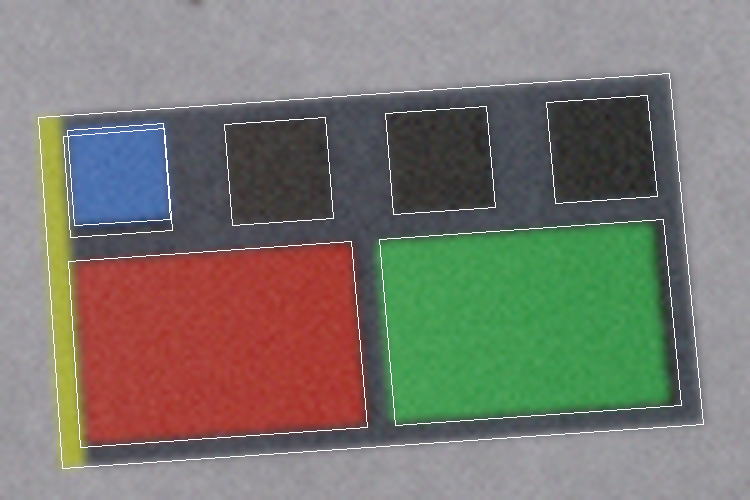

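View pics/os.png

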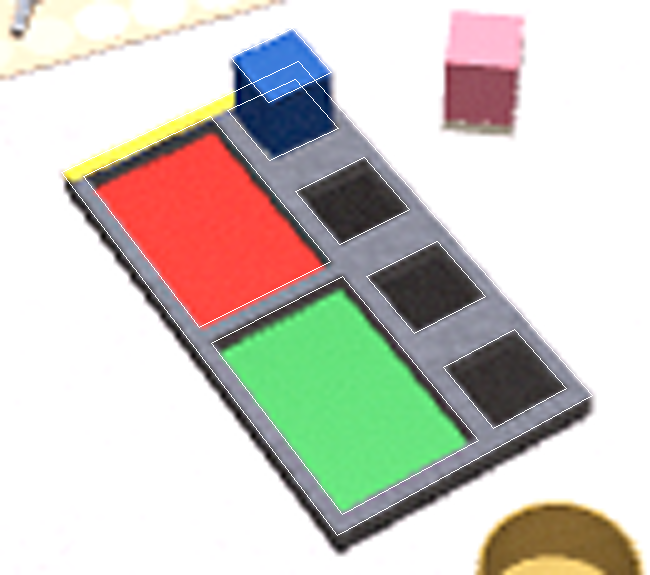

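```bash
cat > tools.py <<'E'
from h import *
def fit(pts,tipx,blk=12):
    # pts: crop px for handleends a,b, pivot, tip
    pts=np.array(pts,float); P=unproj((pts+.5)/5-.5+[100,140],0.011,"top")[:,:2]
    L=[(-61,19),(-61,-19),(blk,0),(tipx,0)]
    def r(q):
        o=[]
        for a,l in zip(P,L):
            w=Rz(q[2])[:2,:2]@np.array(l)/1000+q[:2]; o+=list(w-a)
        return np.array(o)
    best=None
    for a0 in np.arange(0,6.3,.7):
      s=least_squares(r,[*P[2],a0])
      if best is None or s.cost<best.cost: best=s
    q=best.x; print("origin",q[:2].round(4),"yaw",np.degrees(q[2]).round(1)%360,"res mm",(r(q)*1000).round(1),"blockcentre",(q[:2]+Rz(q[2])[:2,0]*.012).round(4))
print("pliers");fit([(475,440),(435,492),(567,553),(636,609)],57);fit([(435,492),(475,440),(567,553),(636,609)],57)
print("cutters");fit([(252,385),(308,420),(203,525),(172,585)],45);fit([(308,420),(252,385),(203,525),(172,585)],45)
E
python3 tools.py; python3 -c "
from h import *
print([tw([PX,y,.006]).round(4)[0].tolist() for y in PY], tw([BX,BY,.006]).round(4),tw([BX,-BY,.006]).round(4))"
```

```text
pliers
origin [0.4585 0.1097] yaw 233.4 res mm [ 2.4 -1.3 -1.6  2.2 -0.6 -0.1 -0.2 -0.7] blockcentre [0.4514 0.1001]
origin [0.4585 0.1098] yaw 233.3 res mm [ 28.9 -20.6 -28.   21.3  -0.6  -0.1  -0.3  -0.7] blockcentre [0.4513 0.1001]
cutters
origin [0.472  0.2774] yaw 151.4 res mm [-17.2 -31.2  18.3  31.4  -1.2  -0.9   0.1   0.8] blockcentre [0.4615 0.2831]
origin [0.4721 0.2775] yaw 151.2 res mm [-0.1 -2.2  1.   1.9 -1.1 -0.8  0.2  1.1] blockcentre [0.4616 0.2833]
[[0.5619, -0.3408, 0.006], [0.5548, -0.2601, 0.006], [0.5478, -0.1794, 0.006], [0.5407, -0.0987, 0.006]] [[ 0.4613 -0.1493  0.006 ]] [[ 0.4749 -0.3047  0.006 ]]
```

```bash
cat >> h.py <<'E'
from scipy.spatial.transform import Rotation as Ro
import json
def Rt(jaw,lean=0,):
    """tool rot: x down, y=jaw yaw(deg). lean: rotation about y(tool) in deg"""
    a=np.radians(jaw); y=np.array([np.cos(a),np.sin(a),0]); x=np.array([0,0,-1.]); z=np.cross(x,y)
    return np.c_[x,y,z]@Ro.from_euler('y',lean,degrees=True).as_matrix()
def go(pos,R):
    o=bot.get_obs(); T=np.array(o["tool_rot"]);p=np.array(o["tool_pos"])
    tr=T.T@(np.array(pos)-p); rv=Ro.from_matrix(T.T@R).as_rotvec()
    with open("log.jsonl","a") as f: f.write(json.dumps([np.array(o["joints"]).tolist(),p.tolist(),T.tolist()])+"\n")
    print("travel",tr.round(4).tolist(),"rot",rv.round(4).tolist(),"deg",np.degrees(np.linalg.norm(rv)).round(1),"| clock",round(o["clock"],2),"q",np.array(o["joints"]).round(1).tolist(),"p",p.round(4).tolist(),"w",round(o["width"],4),"F",np.array(o["wrist_force"]).round(1).tolist())
E
python3 -c "
from h import *
go([.4616,.2833,.12],Rt(61.2))"
```

```text
travel [0.0946, -0.2022, 0.3047] rot [0.0798, 0.0, -0.0] deg 4.6 | clock 1.5 q [-68.2, 26.8, -0.7, 91.8, 0.3, 61.4, -3.2] p [0.2667, 0.5927, 0.2146] w 0.092 F [0.6, 0.9, -1.2]
```

arm_command --increments '[{"travel":[0.0,-0.2022,0.3047],"rotation":[0.0798,0,0],"fingers":0},{"travel":[0.0,-0.2022,0.3047],"rotation":[0.0798,0,0],"fingers":0},{"travel":[0.0,-0.2022,0.3047],"rotation":[0.0798,0,0],"fingers":0},{"travel":[0.03,-0.2022,0.3047],"rotation":[0.0798,0,0],"fingers":0},{"travel":[0.06,-0.2022,0.3047],"rotation":[0.0798,0,0],"fingers":0},{"travel":[0.0946,-0.2022,0.3047],"rotation":[0.0798,0,0],"fingers":0},{"travel":[0.0946,-0.2022,0.3047],"rotation":[0.0798,0,0],"fingers":0},{"travel":[0.0946,-0.2022,0.3047],"rotation":[0.0798,0,0],"fingers":0},{"travel":[0.0946,-0.2022,0.3047],"rotation":[0.0798,0,0],"fingers":0},{"travel":[0.0946,-0.2022,0.3047],"rotation":[0.0798,0,0],"fingers":0},{"travel":[0.0946,-0.2022,0.3047],"rotation":[0.0798,0,0],"fingers":0},{"travel":[0.0946,-0.2022,0.3047],"rotation":[0.0798,0,0],"fingers":0}]'

```text
clock: 2.5
tool_pos: [0.4616, 0.2837, 0.1201]
tool_rot: [[-0.0, 0.483, 0.876], [0.0, 0.876, -0.483], [-1.0, 0.0, -0.001]]
wrist_force: [0.6, 0.8, 0.2]
width: 0.046
```

```bash
python3 -c "
from h import *
go([.4616,.2833,.05],Rt(61.2))
t=bot.camera('top');crop(t,100,190,220,280,6,'pics/c1.png')
s=bot.camera('side');crop(s,170,90,290,220,5,'pics/c1s.png')
print(proj([bot.get_obs()['tool_pos']],'top'),proj([bot.get_obs()['tool_pos']],'side'))"
```

```text
travel [0.0701, -0.0004, 0.0003] rot [-0.0009, -0.0005, -0.0003] deg 0.1 | clock 2.5 q [-39.9, 23.3, 5.9, 111.9, -3.3, 45.0, 29.0] p [0.4616, 0.2837, 0.1201] w 0.046 F [0.6, 0.8, 0.2]
[[123.32184072 244.55921559]] [[209.50465907 139.44048646]]
```

View pics/c1.png

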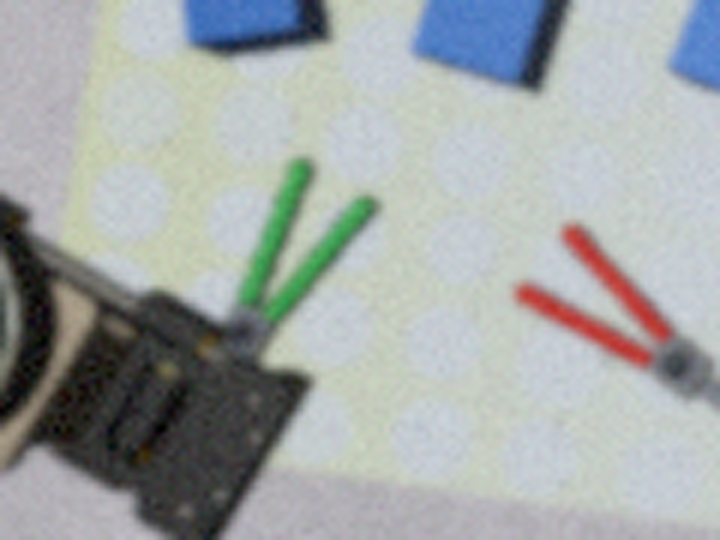

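View pics/c1s.png

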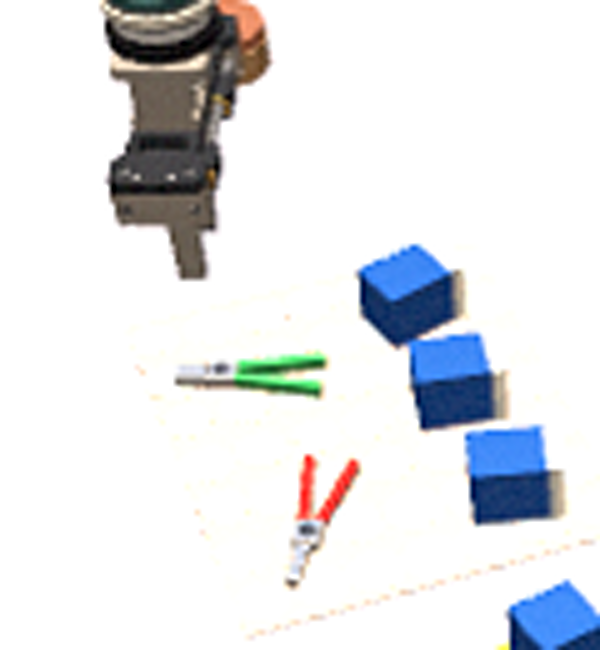

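arm_command --increments '[{"travel":[0.035,0,0],"fingers":0},{"travel":[0.07,0,0],"fingers":0},{"travel":[0.095,0,0],"fingers":0},{"travel":[0.11,0,0],"fingers":0},{"travel":[0.1145,0,0],"fingers":0},{"travel":[0.1145,0,0],"fingers":0},{"travel":[0.1145,0,0],"fingers":1},{"travel":[0.1145,0,0],"fingers":1},{"travel":[0.1145,0,0],"fingers":1},{"travel":[0.1145,0,0],"fingers":1},{"travel":[0.1145,0,0],"fingers":1},{"travel":[0.1145,0,0],"fingers":1}]' --grip_force 30

```text
invalid input
```

```bash
python3 -c "
from h import *
go([.4616,.2833,.15],Rt(61.2))"
```

```text
travel [-0.0292, -0.0018, 0.0016] rot [0.0028, -0.0003, -0.002] deg 0.2 | clock 2.6 q [-40.0, 23.2, 5.8, 111.9, -3.3, 44.9, 29.1] p [0.4611, 0.2857, 0.1208] w 0.0461 F [0.1, -0.0, 0.2]
```

arm_command --increments '[{"travel":[0.035,-0.001,0],"rotation":[0,0,0],"fingers":0},{"travel":[0.07,-0.001,0],"rotation":[0,0,0],"fingers":0},{"travel":[0.095,-0.001,0],"rotation":[0,0,0],"fingers":0},{"travel":[0.11,-0.001,0],"rotation":[0,0,0],"fingers":0},{"travel":[0.115,-0.001,0],"rotation":[0,0,0],"fingers":0},{"travel":[0.115,-0.001,0],"rotation":[0,0,0],"fingers":0},{"travel":[0.115,-0.001,0],"rotation":[0,0,0],"fingers":1},{"travel":[0.115,-0.001,0],"rotation":[0,0,0],"fingers":1},{"travel":[0.115,-0.001,0],"rotation":[0,0,0],"fingers":1},{"travel":[0.115,-0.001,0],"rotation":[0,0,0],"fingers":1},{"travel":[0.115,-0.001,0],"rotation":[0,0,0],"fingers":1},{"travel":[0.115,-0.001,0],"rotation":[0,0,0],"fingers":1}]' --grip_force 30

```text
clock: 3.6
tool_pos: [0.4613, 0.2856, 0.0069]
tool_rot: [[0.002, 0.479, 0.878], [0.003, 0.878, -0.479], [-1.0, 0.004, 0.0]]
wrist_force: [-0.8, -0.2, 6.5]
width: 0.0195
```

```bash
python3 -c "
from h import *
go([.4616,.2833,.15],Rt(61.2))"
```

```text
travel [-0.1431, -0.0014, 0.0014] rot [0.0027, 0.0004, -0.0037] deg 0.3 | clock 3.6 q [-38.8, 33.9, 4.5, 114.4, -4.9, 31.6, 30.5] p [0.4613, 0.2856, 0.0069] w 0.0195 F [-0.8, -0.2, 6.5]
```

```bash
python3 -c "
from h import *
go([.4734,-.2878,.15],Rt(5))"
```

```text
travel [-0.1449, -0.4969, 0.2855] rot [0.9836, -0.0015, -0.0036] deg 56.4 | clock 3.6 q [-38.8, 33.9, 4.5, 114.4, -4.9, 31.6, 30.5] p [0.4613, 0.2856, 0.0069] w 0.0195 F [-0.8, -0.2, 6.5]
```

arm_command --increments '[{"travel":[-0.035,0,0],"rotation":[0,0,0],"fingers":1},{"travel":[-0.07,0,0],"rotation":[0,0,0],"fingers":1},{"travel":[-0.105,0,0],"rotation":[0,0,0],"fingers":1},{"travel":[-0.1449,-0.01,0.005],"rotation":[0,0,0],"fingers":1},{"travel":[-0.1449,-0.04,0.023],"rotation":[0.08,0,0],"fingers":1},{"travel":[-0.1449,-0.07,0.04],"rotation":[0.16,0,0],"fingers":1},{"travel":[-0.1449,-0.1,0.057],"rotation":[0.24,0,0],"fingers":1},{"travel":[-0.1449,-0.13,0.075],"rotation":[0.32,0,0],"fingers":1},{"travel":[-0.1449,-0.16,0.092],"rotation":[0.4,0,0],"fingers":1},{"travel":[-0.1449,-0.19,0.109],"rotation":[0.48,0,0],"fingers":1},{"travel":[-0.1449,-0.22,0.126],"rotation":[0.56,0,0],"fingers":1},{"travel":[-0.1449,-0.25,0.144],"rotation":[0.64,0,0],"fingers":1}]'

```text
clock: 4.6
tool_pos: [0.4669, -0.0048, 0.1511]
tool_rot: [[0.002, 0.91, 0.414], [0.004, 0.414, -0.91], [-1.0, 0.003, -0.002]]
wrist_force: [0.3, 0.1, -0.7]
width: 0.0196
```

```bash
python3 -c "
from h import *
go([.4734,-.2878,.15],Rt(5))"
```

```text
travel [0.0001, -0.1113, 0.2602] rot [0.3397, -0.0029, -0.003] deg 19.5 | clock 4.6 q [-21.3, 14.1, 20.5, 121.3, -7.2, 45.5, 28.2] p [0.4669, -0.0048, 0.1511] w 0.0196 F [0.3, 0.1, -0.7]
```

arm_command --increments '[{"travel":[0,-0.0139,0.0325],"rotation":[0.05,0,0],"fingers":1},{"travel":[0,-0.0278,0.065],"rotation":[0.1,0,0],"fingers":1},{"travel":[0,-0.0417,0.0975],"rotation":[0.15,0,0],"fingers":1},{"travel":[0,-0.0556,0.13],"rotation":[0.2,0,0],"fingers":1},{"travel":[0,-0.0695,0.1625],"rotation":[0.25,0,0],"fingers":1},{"travel":[0,-0.0834,0.195],"rotation":[0.3,0,0],"fingers":1},{"travel":[0,-0.0973,0.2275],"rotation":[0.34,0,0],"fingers":1},{"travel":[0,-0.1113,0.26],"rotation":[0.34,0,0],"fingers":1},{"travel":[0,-0.1113,0.26],"rotation":[0.34,0,0],"fingers":1},{"travel":[0,-0.1113,0.26],"rotation":[0.34,0,0],"fingers":1}]'

```text
clock: 5.43
tool_pos: [0.4722, -0.2899, 0.1499]
tool_rot: [[0.002, 0.997, 0.082], [0.003, 0.082, -0.997], [-1.0, 0.002, -0.003]]
wrist_force: [-0.4, 1.0, -1.1]
width: 0.0197
```

```bash
python3 -c "
from h import *
go([.4734,-.2878,.012],Rt(5))
t=bot.camera('top');crop(t,260,180,420,290,5,'pics/c2.png')
s=bot.camera('side');crop(s,200,150,360,310,4,'pics/c2s.png')"
```

```text
travel [0.1379, 0.0011, -0.0016] rot [-0.0048, -0.0027, -0.0018] deg 0.3 | clock 5.43 q [4.4, 23.6, 29.9, 110.3, -15.3, 50.0, 46.9] p [0.4722, -0.2899, 0.1499] w 0.0197 F [-0.4, 1.0, -1.1]
```

View pics/c2s.png

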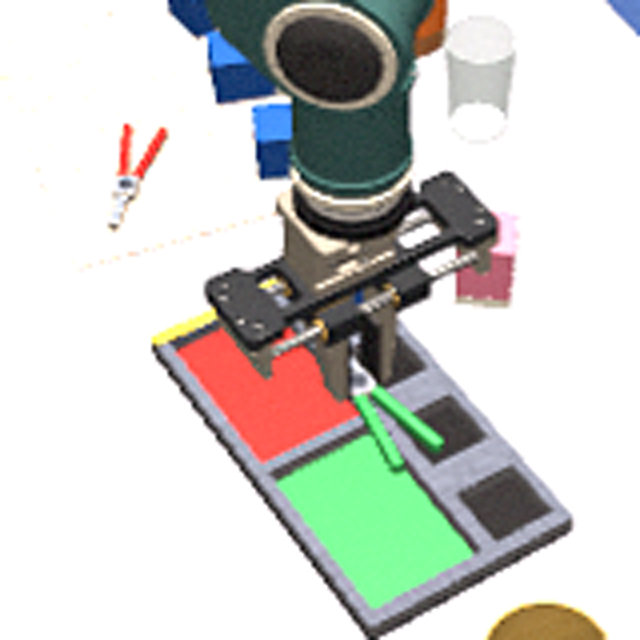

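arm_command --increments '[{"travel":[0.035,0.001,-0.0016],"rotation":[0,0,0],"fingers":1},{"travel":[0.07,0.001,-0.0016],"rotation":[0,0,0],"fingers":1},{"travel":[0.1,0.001,-0.0016],"rotation":[0,0,0],"fingers":1},{"travel":[0.125,0.001,-0.0016],"rotation":[0,0,0],"fingers":1},{"travel":[0.133,0.001,-0.0016],"rotation":[0,0,0],"fingers":1},{"travel":[0.1375,0.001,-0.0016],"rotation":[0,0,0],"fingers":1},{"travel":[0.1375,0.001,-0.0016],"rotation":[0,0,0],"fingers":1},{"travel":[0.1375,0.001,-0.0016],"rotation":[0,0,0],"fingers":0.2},{"travel":[0.1375,0.001,-0.0016],"rotation":[0,0,0],"fingers":0.2},{"travel":[0.1375,0.001,-0.0016],"rotation":[0,0,0],"fingers":0.2},{"travel":[0.1375,0.001,-0.0016],"rotation":[0,0,0],"fingers":0.2}]'

```text
clock: 6.45
tool_pos: [0.4748, -0.2846, 0.0133]
tool_rot: [[0.003, 0.996, 0.087], [0.004, 0.087, -0.996], [-1.0, 0.004, -0.004]]
wrist_force: [-0.6, -0.5, -0.3]
width: 0.0366
```

```bash
python3 -c "
from h import *
go([.4514,.1001,.15],Rt(143.4))"
```

```text
travel [-0.1352, 0.0108, -0.3858] rot [-2.4154, 0.0028, -0.0061] deg 138.4 | clock 6.45 q [9.6, 35.7, 23.1, 113.7, -24.0, 35.2, 53.7] p [0.4748, -0.2846, 0.0133] w 0.0366 F [-0.6, -0.5, -0.3]
```

arm_command --increments '[{"travel":[-0.035,0,0],"rotation":[0,0,0],"fingers":0.2},{"travel":[-0.07,0,0],"rotation":[0,0,0],"fingers":0.2},{"travel":[-0.105,0,0],"rotation":[0,0,0],"fingers":0.1},{"travel":[-0.135,0,-0.01],"rotation":[0,0,0],"fingers":0},{"travel":[-0.135,0,-0.03],"rotation":[-0.12,0,0],"fingers":0},{"travel":[-0.135,0,-0.06],"rotation":[-0.24,0,0],"fingers":0},{"travel":[-0.135,0.001,-0.09],"rotation":[-0.36,0,0],"fingers":0},{"travel":[-0.135,0.002,-0.12],"rotation":[-0.48,0,0],"fingers":0},{"travel":[-0.135,0.003,-0.15],"rotation":[-0.6,0,0],"fingers":0},{"travel":[-0.135,0.004,-0.18],"rotation":[-0.72,0,0],"fingers":0},{"travel":[-0.135,0.005,-0.21],"rotation":[-0.84,0,0],"fingers":0},{"travel":[-0.135,0.006,-0.24],"rotation":[-0.96,0,0],"fingers":0}]'

```text
clock: 7.45
tool_pos: [0.4593, -0.0443, 0.1499]
tool_rot: [[0.005, 0.495, 0.869], [0.004, 0.869, -0.495], [-1.0, 0.006, 0.002]]
wrist_force: [0.5, -0.3, -0.0]
width: 0.0456
```

```bash
python3 -c "
from h import *
go([.4514,.1001,.12],Rt(143.4))"
```

```text
travel [0.0305, 0.1213, -0.0784] rot [-1.4498, 0.0061, -0.0033] deg 83.1 | clock 7.45 q [-11.4, 13.5, 14.7, 121.8, -5.2, 45.0, 66.9] p [0.4593, -0.0443, 0.1499] w 0.0456 F [0.5, -0.3, -0.0]
```

arm_command --increments '[{"travel":[0,0.012,-0.008],"rotation":[-0.12,0,0],"fingers":0},{"travel":[0,0.024,-0.016],"rotation":[-0.24,0,0],"fingers":0},{"travel":[0,0.036,-0.023],"rotation":[-0.36,0,0],"fingers":0},{"travel":[0,0.048,-0.031],"rotation":[-0.48,0,0],"fingers":0},{"travel":[0,0.06,-0.039],"rotation":[-0.6,0,0],"fingers":0},{"travel":[0,0.072,-0.047],"rotation":[-0.72,0,0],"fingers":0},{"travel":[0,0.084,-0.054],"rotation":[-0.84,0,0],"fingers":0},{"travel":[0,0.096,-0.062],"rotation":[-0.96,0,0],"fingers":0},{"travel":[0.01,0.108,-0.07],"rotation":[-1.08,0,0],"fingers":0},{"travel":[0.02,0.1213,-0.0784],"rotation":[-1.2,0,0],"fingers":0},{"travel":[0.03,0.1213,-0.0784],"rotation":[-1.32,0,0],"fingers":0},{"travel":[0.03,0.1213,-0.0784],"rotation":[-1.45,0,0],"fingers":0}]'

```text
clock: 8.45
tool_pos: [0.4504, 0.1007, 0.1195]
tool_rot: [[0.003, -0.805, 0.594], [0.004, 0.594, 0.805], [-1.0, -0.0, 0.005]]
wrist_force: [0.7, 0.1, 0.9]
width: 0.0461
```

```bash
python3 -c "
from h import *
go([.4514,.1001,.006],Rt(143.4))
t=bot.camera('top');crop(t,260,170,420,290,5,'pics/c3.png')
s=bot.camera('side');crop(s,200,140,340,310,4,'pics/c3s.png')"
```

```text
travel [0.1135, -0.0012, -0.0004] rot [0.003, 0.0048, 0.0004] deg 0.3 | clock 8.45 q [-13.1, 16.7, -4.1, 122.1, 1.6, 41.0, 125.4] p [0.4504, 0.1007, 0.1195] w 0.0461 F [0.7, 0.1, 0.9]
```

View pics/c3.png

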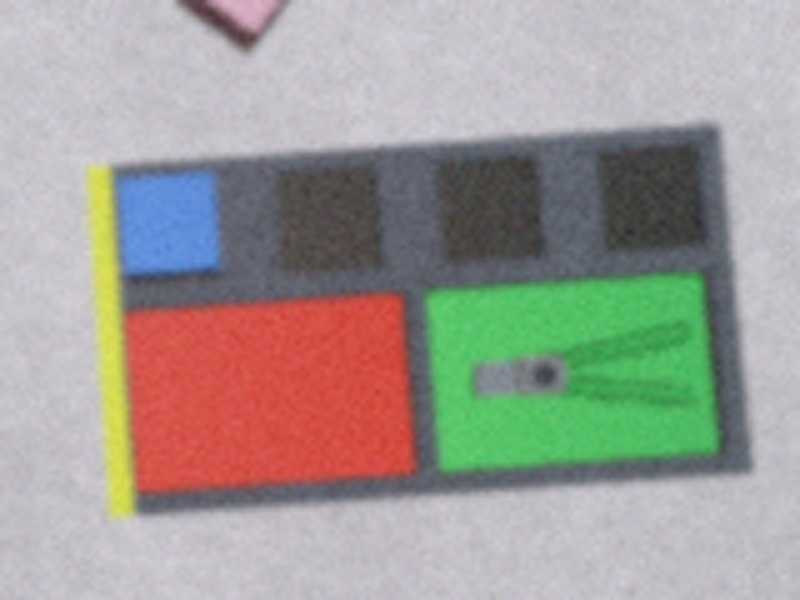

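View pics/c3s.png

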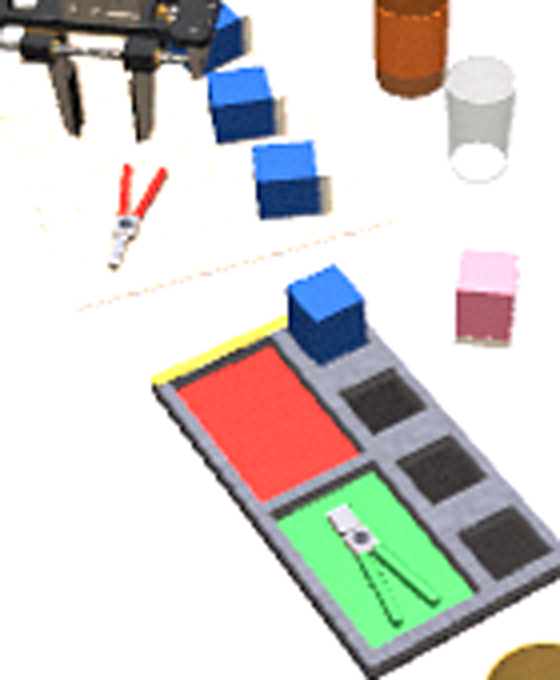

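The cutters lie in the green bay with their jaws towards the yellow end. Next I'll grip the pliers.

arm_command --increments '[{"travel":[0.035,-0.001,0],"rotation":[0,0,0],"fingers":0},{"travel":[0.07,-0.001,0],"rotation":[0,0,0],"fingers":0},{"travel":[0.095,-0.001,0],"rotation":[0,0,0],"fingers":0},{"travel":[0.108,-0.001,0],"rotation":[0,0,0],"fingers":0},{"travel":[0.1135,-0.001,0],"rotation":[0,0,0],"fingers":0},{"travel":[0.1135,-0.001,0],"rotation":[0,0,0],"fingers":0},{"travel":[0.1135,-0.001,0],"rotation":[0,0,0],"fingers":1},{"travel":[0.1135,-0.001,0],"rotation":[0,0,0],"fingers":1},{"travel":[0.1135,-0.001,0],"rotation":[0,0,0],"fingers":1},{"travel":[0.1135,-0.001,0],"rotation":[0,0,0],"fingers":1},{"travel":[0.1135,-0.001,0],"rotation":[0,0,0],"fingers":1},{"travel":[0.1135,-0.001,0],"rotation":[0,0,0],"fingers":1}]' --grip_force 30

```text
clock: 9.55
tool_pos: [0.4533, 0.1001, 0.008]
tool_rot: [[0.006, -0.8, 0.6], [0.005, 0.6, 0.8], [-1.0, -0.002, 0.007]]
wrist_force: [-1.3, -0.2, 7.0]
width: 0.0193
```

```bash
python3 -c "
from h import *
go(tw([BX,BY+.014,.15])[0],Rt(5)); print(tw([BX,BY+.014,.15]))"
```

```text
travel [-0.143, -0.1471, -0.1833] rot [2.4108, 0.0064, -0.0079] deg 138.1 | clock 9.55 q [-13.9, 29.0, -3.1, 124.7, 3.1, 25.9, 123.8] p [0.4533, 0.1001, 0.008] w 0.0193 F [-1.3, -0.2, 7.0]
[[ 0.46010154 -0.13539549  0.15      ]]
```

arm_command --increments '[{"travel":[-0.035,0,0],"rotation":[0,0,0],"fingers":1},{"travel":[-0.07,0,0],"rotation":[0.05,0,0],"fingers":1},{"travel":[-0.105,0,0],"rotation":[0.15,0,0],"fingers":1},{"travel":[-0.14,-0.01,-0.012],"rotation":[0.27,0,0],"fingers":1},{"travel":[-0.142,-0.025,-0.031],"rotation":[0.39,0,0],"fingers":1},{"travel":[-0.142,-0.04,-0.05],"rotation":[0.51,0,0],"fingers":1},{"travel":[-0.142,-0.055,-0.069],"rotation":[0.63,0,0],"fingers":1},{"travel":[-0.142,-0.07,-0.087],"rotation":[0.75,0,0],"fingers":1},{"travel":[-0.142,-0.085,-0.106],"rotation":[0.87,0,0],"fingers":1},{"travel":[-0.142,-0.1,-0.125],"rotation":[0.99,0,0],"fingers":1},{"travel":[-0.142,-0.115,-0.144],"rotation":[1.11,0,0],"fingers":1},{"travel":[-0.142,-0.13,-0.162],"rotation":[1.23,0,0],"fingers":1}]'

```text
clock: 10.55
tool_pos: [0.4588, -0.1094, 0.1493]
tool_rot: [[0.007, 0.304, 0.953], [0.005, 0.953, -0.304], [-1.0, 0.006, 0.005]]
wrist_force: [1.2, 0.9, -1.1]
width: 0.0192
```

```bash
python3 -c "
from h import *
go(tw([BX,BY+.014,.13])[0],Rt(5))"
```

```text
travel [0.0192, -0.0245, 0.009] rot [1.1746, 0.0005, -0.0086] deg 67.3 | clock 10.55 q [-4.0, 14.5, 15.6, 120.7, -5.9, 45.2, 87.6] p [0.4588, -0.1094, 0.1493] w 0.0192 F [1.2, 0.9, -1.1]
```

arm_command --increments '[{"travel":[0.002,-0.0025,0.001],"rotation":[0.12,0,0],"fingers":1},{"travel":[0.004,-0.005,0.002],"rotation":[0.24,0,0],"fingers":1},{"travel":[0.006,-0.0075,0.003],"rotation":[0.36,0,-0.001],"fingers":1},{"travel":[0.008,-0.01,0.004],"rotation":[0.48,0,-0.002],"fingers":1},{"travel":[0.01,-0.0125,0.005],"rotation":[0.6,0,-0.003],"fingers":1},{"travel":[0.012,-0.015,0.006],"rotation":[0.72,0,-0.004],"fingers":1},{"travel":[0.014,-0.0175,0.007],"rotation":[0.84,0,-0.005],"fingers":1},{"travel":[0.016,-0.02,0.008],"rotation":[0.96,0,-0.006],"fingers":1},{"travel":[0.018,-0.0225,0.0085],"rotation":[1.08,0,-0.007],"fingers":1},{"travel":[0.019,-0.0245,0.009],"rotation":[1.175,0,-0.0086],"fingers":1},{"travel":[0.019,-0.0245,0.009],"rotation":[1.175,0,-0.0086],"fingers":1},{"travel":[0.019,-0.0245,0.009],"rotation":[1.175,0,-0.0086],"fingers":1}]'

```text
clock: 11.55
tool_pos: [0.46, -0.1352, 0.1302]
tool_rot: [[0.0, 0.996, 0.089], [-0.0, 0.089, -0.996], [-1.0, 0.0, 0.0]]
wrist_force: [0.3, 0.0, 0.2]
width: 0.0191
```

```bash
python3 -c "
from h import *
go(tw([BX,BY+.014,.0125])[0],Rt(5))
s=bot.camera('side');crop(s,200,140,340,310,4,'pics/c4s.png')"
```

```text
travel [0.1177, 0.0001, 0.0002] rot [0.0023, 0.0004, -0.0002] deg 0.1 | clock 11.55 q [-12.2, 18.1, 29.0, 121.0, -12.6, 43.7, 29.9] p [0.46, -0.1352, 0.1302] w 0.0191 F [0.3, 0.0, 0.2]
```

View pics/c4s.png

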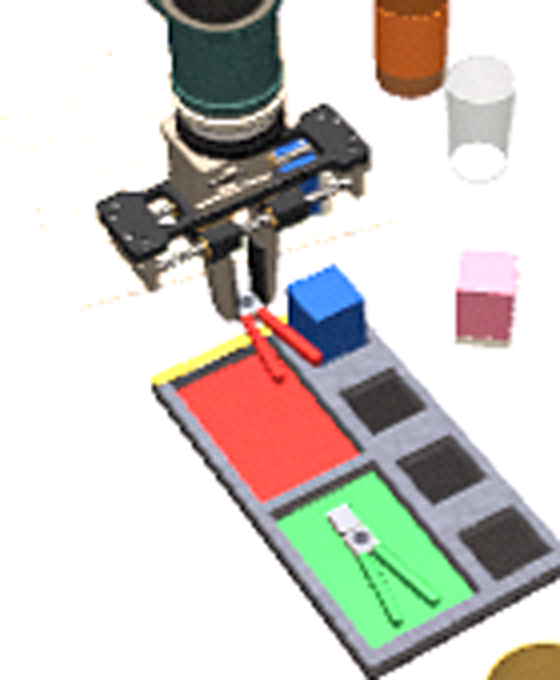

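arm_command --increments '[{"travel":[0.035,0,0],"rotation":[0,0,0],"fingers":1},{"travel":[0.07,0,0],"rotation":[0,0,0],"fingers":1},{"travel":[0.095,0,0],"rotation":[0,0,0],"fingers":1},{"travel":[0.11,0,0],"rotation":[0,0,0],"fingers":1},{"travel":[0.1175,0,0],"rotation":[0,0,0],"fingers":1},{"travel":[0.1175,0,0],"rotation":[0,0,0],"fingers":1},{"travel":[0.1175,0,0],"rotation":[0,0,0],"fingers":0.2},{"travel":[0.1175,0,0],"rotation":[0,0,0],"fingers":0.2},{"travel":[0.1175,0,0],"rotation":[0,0,0],"fingers":0.2},{"travel":[0.08,0,0],"rotation":[0,0,0],"fingers":0.2},{"travel":[0.04,0,0],"rotation":[0,0,0],"fingers":0.2},{"travel":[0.0,0,0],"rotation":[0,0,0],"fingers":0.2}]'

```text
clock: 12.6
tool_pos: [0.4593, -0.1352, 0.1314]
tool_rot: [[-0.002, 0.996, 0.09], [-0.001, 0.09, -0.996], [-1.0, -0.002, 0.0]]
wrist_force: [1.3, -0.2, 1.1]
width: 0.0367
```

```bash
cat log.jsonl | wc -l; python3 - <<'E'
from h import *
go([.4,0,.3],Rt(0))
# blue faces of spares: project pot hypothesis
L=np.array
t=bot.camera('top');s=bot.camera('side')
crop(t,115,160,255,290,5,'pics/p1.png');crop(s,220,120,320,220,6,'pics/p1s.png',1.3)
E
```

```text
13
travel [-0.1686, -0.0472, -0.1399] rot [0.0897, 0.0006, 0.0015] deg 5.1 | clock 12.6 q [-13.2, 18.1, 30.1, 121.0, -12.9, 44.0, 30.2] p [0.4593, -0.1352, 0.1314] w 0.0367 F [1.3, -0.2, 1.1]
```

View pics/p1.png

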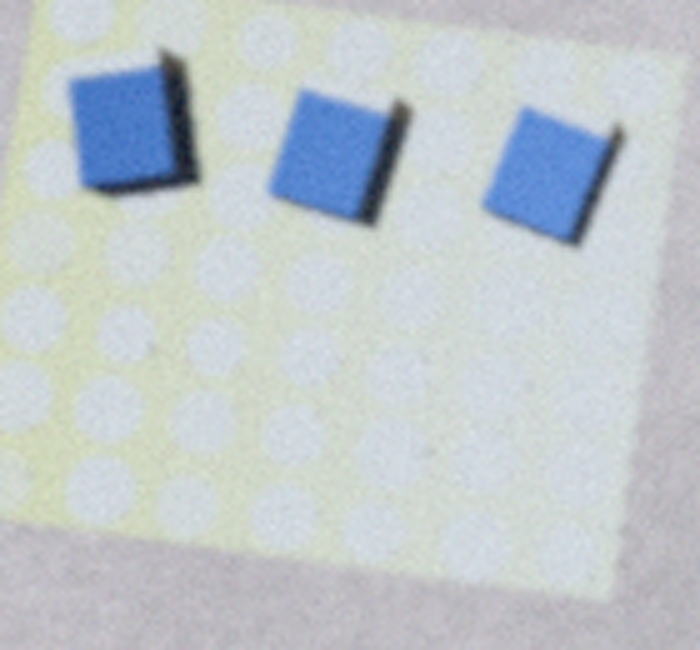

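View pics/p1s.png

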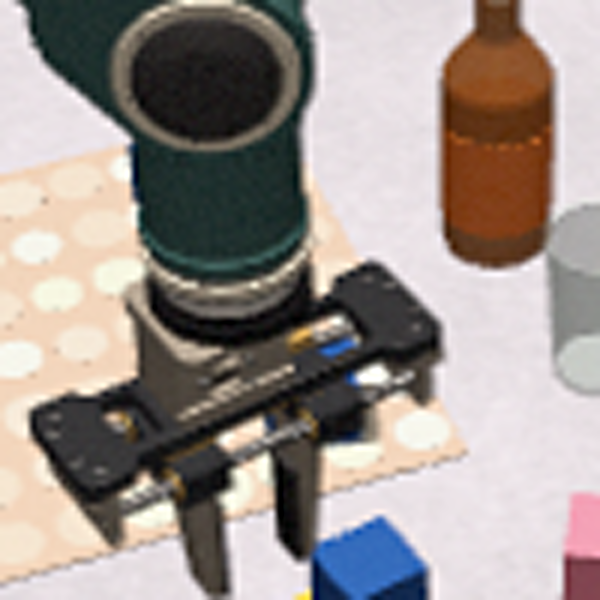

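```bash
cat >> h.py <<'E'
def pots(t,zt=.048):
    """lying pots seen in top: returns list of (px, centre xy, rim yaw deg assuming rim +x side, size mm)"""
    m=colmask(t,"blue").astype(np.uint8); m[:120]=0
    nn,lab,st,ce=cv2.connectedComponentsWithStats(m); out=[]
    for i in range(1,nn):
        if st[i,4]<250: continue
        bx=cv2.boxPoints(cv2.minAreaRect(np.argwhere(lab==i)[:,::-1].astype(np.float32)))
        # subpixel: unproject whole mask, rect in world
        P=unproj(np.argwhere(lab==i)[:,::-1],zt,"top")[:,:2]
        (c,sz,a)=cv2.minAreaRect((P*1000).astype(np.float32))
        if sz[0]<sz[1]: a+=90; sz=sz[::-1]
        a=(a+90)%180-90
        d=np.array([np.cos(np.radians(a)),np.sin(np.radians(a))])
        cm=P.mean(0)
        out.append((ce[i].round(1),cm+d*.005,a,np.round(sz,1)+2.4)); print(ce[i].round(1),(cm+d*.005).round(4),"rimyaw",round(a,1),"size",out[-1][3])
    return out
E
python3 - <<'E'
from h import *
t=bot.camera('top'); pots(t)
E
```

```text
[139.4 185.3] [0.6128 0.2818] rimyaw 8.7 size [56.3 48.2]
[180.6 190.8] [0.6007 0.1774] rimyaw -17.0 size [53.9 48.6]
[224.1 194.7] [0.5927 0.0695] rimyaw -20.8 size [53.5 48.3]
```

```bash
cat > fitkin.py <<'E'
from h import *
import itertools
D=[json.loads(l) for l in open("log.jsonl")]
Q=np.radians([d[0] for d in D]);P=np.array([d[1] for d in D]);T=np.array([d[2] for d in D])
ax="ZYZYZYZ"
def rots(q,s): return [Ro.from_euler(a,q[:,i]*s[i]) for i,a in enumerate("zyzyzyz")]
best=[]
for s in itertools.product([1,-1],repeat=7):
    R=Ro.identity(len(Q))
    for r in rots(Q,s): R=R*r
    M=R.inv()*Ro.from_matrix(T)   # should be const
    mean=M.mean(); e=np.degrees((mean.inv()*M).magnitude()).max()
    best.append((e,s,mean.as_matrix().round(2).tolist()))
best.sort(key=lambda b:b[0])
for b in best[:4]: print(b)
s=best[0][1]
def design(q):
    R=Ro.identity(len(q)); A=[np.tile(np.eye(3)[None],(len(q),1,1))]
    for r in rots(q,s): R=R*r; A.append(R.as_matrix())
    return A
A=design(Q)
# p = sum_i R_i t_i, choose t after joint1: x,z; 2:; 3.. etc.
cols=[(1,2),(1,0),(3,2),(3,0),(3,1),(5,2),(5,0),(5,1),(7,2),(7,0),(7,1)]
X=np.concatenate([np.stack([A[i][k][:,j] for i,j in cols],1) for k in range(len(Q))])
b=P.reshape(-1)
lam=1e-3
c=np.linalg.solve(X.T@X+lam**2*np.eye(len(cols)),X.T@b)
print(dict(zip(cols,c.round(4)))); print("res mm",np.abs(X@c-b).max()*1000, np.linalg.svd(X)[1].round(2))
E
python3 fitkin.py
```

```text
(np.float64(4.349343112807686e-14), (-1, 1, -1, 1, -1, 1, -1), [[-0.0, -1.0, -0.0], [-0.0, 0.0, -1.0], [1.0, -0.0, -0.0]])
(np.float64(0.9110485371508932), (-1, -1, -1, -1, -1, -1, -1), [[-0.0, -1.0, 0.0], [-0.0, 0.0, -1.0], [1.0, -0.0, -0.0]])
(np.float64(34.70929556579791), (-1, -1, -1, -1, 1, -1, -1), [[0.11, -0.98, 0.16], [-0.11, -0.18, -0.98], [0.99, 0.09, -0.13]])
(np.float64(34.956167093452486), (-1, 1, -1, 1, 1, 1, -1), [[-0.11, -0.98, 0.16], [0.11, -0.18, -0.98], [0.99, -0.09, 0.12]])
{(1, 2): np.float64(-0.4175), (1, 0): np.float64(0.0089), (3, 2): np.float64(0.5013), (3, 0): np.float64(0.0096), (3, 1): np.float64(-0.0374), (5, 2): np.float64(0.4616), (5, 0): np.float64(-0.0023), (5, 1): np.float64(0.0048), (7, 2): np.float64(-0.4028), (7, 0): np.float64(-0.0034), (7, 1): np.float64(-0.0008)}
res mm 6.182525222998628 [7.46 7.14 6.2  2.07 1.89 0.78 0.44 0.37 0.33 0.27 0.01]
```

```bash
cat >> fitkin.py <<'E'
print("----")
def tryc(cols,lam=1e-5):
    X=np.concatenate([np.stack([A[i][k][:,j] for i,j in cols],1) for k in range(len(Q))])
    c=np.linalg.solve(X.T@X+lam**2*np.eye(len(cols)),X.T@b)
    print(dict(zip(cols,c.round(4).tolist())),"res mm",np.abs(X@c-b).max()*1000, np.linalg.svd(X)[1].round(3))
tryc([(1,2),(3,2),(3,0),(4,0),(5,2),(7,2)])
tryc([(1,2),(3,2),(3,0),(4,0),(5,2),(5,0),(6,0),(7,2)])
tryc([(1,2),(1,0),(2,0),(3,2),(3,0),(4,0),(5,2),(5,0),(6,0),(7,2),(7,0),(7,1)])
tryc([(1,2),(1,0),(1,1),(2,0),(3,2),(3,0),(3,1),(4,0),(5,2),(5,0),(5,1),(6,0),(7,2),(7,0),(7,1)])
E
python3 fitkin.py | sed -n '/----/,$p'
```

```text
----
{(1, 2): -4.4378, (3, 2): 0.4491, (3, 0): 0.0373, (4, 0): -0.0272, (5, 2): 0.4562, (7, 2): -4.4636} res mm 31.548580622315637 [7.449 5.279 0.615 0.37  0.367 0.009]
{(1, 2): -3.8066, (3, 2): 0.4805, (3, 0): 0.0095, (4, 0): 0.0407, (5, 2): 0.4405, (5, 0): -0.0746, (6, 0): -0.0188, (7, 2): -3.7769} res mm 32.62514744021983 [8.039e+00 6.800e+00 7.290e-01 4.990e-01 4.200e-01 3.550e-01 2.300e-01
 8.000e-03]
{(1, 2): -4.0451, (1, 0): 0.0204, (2, 0): -0.0396, (3, 2): 0.5287, (3, 0): 0.033, (4, 0): -0.0428, (5, 2): 0.4763, (5, 0): 0.0459, (6, 0): 0.0067, (7, 2): -4.0164, (7, 0): 0.0131, (7, 1): -0.0211} res mm 28.714466382771086 [9.086e+00 7.972e+00 3.909e+00 2.203e+00 9.750e-01 5.360e-01 4.820e-01
 3.820e-01 3.450e-01 1.690e-01 5.100e-02 8.000e-03]
{(1, 2): 0.306, (1, 0): 0.0, (1, 1): -0.0289, (2, 0): -0.0, (3, 2): 0.5206, (3, 0): 0.0, (3, 1): -0.0042, (4, 0): -0.0, (5, 2): 0.4725, (5, 0): 0.0, (5, 1): -0.0004, (6, 0): -0.0, (7, 2): 0.3299, (7, 0): -0.0, (7, 1): -0.0} res mm 3.2343436262571856e-06 [9.120e+00 7.980e+00 7.197e+00 2.212e+00 2.084e+00 9.220e-01 6.780e-01
 5.260e-01 4.770e-01 3.840e-01 2.860e-01 2.440e-01 1.410e-01 2.200e-02
 5.000e-03]
```

```bash
cat > kin.py <<'E'
from h import *
S=(-1,1,-1,1,-1,1,-1); AX="zyzyzyz"
TL={1:[0,-.0289,.306],3:[0,-.0042,.5206],5:[0,-.0004,.4725],7:[0,0,.3299]}
MT=np.array([[0,-1,0],[0,0,-1],[1,0,0.]])
LO=np.array([-144.91,-17.63,-89.93,15.96,-74.01,8.47,-167.45]);HI=np.array([144.91,115.5,88.59,139.68,254.01,105.57,167.45])
def ar(a,t):
    c,s=np.cos(t),np.sin(t)
    return np.array([[c,-s,0],[s,c,0],[0,0,1]]) if a=="z" else np.array([[c,0,s],[0,1,0],[-s,0,c]])
def fk(q,full=False):
    R=np.eye(3);p=np.zeros(3);pts=[p]
    for i in range(7):
        R=R@ar(AX[i],np.radians(q[i])*S[i])
        if i+1 in TL: p=p+R@np.array(TL[i+1]); pts.append(p)
    return (p,R@MT,pts) if full else (p,R@MT)
def ik(pos,R,q0,n=6,reg=1e-3,margin=3):
    rng=np.random.default_rng(0);best=None
    for k in range(n):
        s=np.clip(np.array(q0)+(rng.normal(0,25,7) if k else 0),LO+margin+.1,HI-margin-.1)
        def f(q):
            p,r=fk(q); return np.r_[(p-pos)*10,Ro.from_matrix(R.T@r).as_rotvec()*2,(q-q0)*reg*.02]
        o=least_squares(f,s,bounds=(LO+margin,HI-margin),max_nfev=150)
        p,r=fk(o.x);e=np.linalg.norm(p-pos)*1000+np.degrees(Ro.from_matrix(R.T@r).magnitude())
        if best is None or e<best[0]-.5 or (abs(e-best[0])<=.5 and np.abs(o.x-q0).max()<np.abs(best[1]-q0).max()): best=(e,o.x)
    return best
def Rp(heading,pitch,flip=1):
    """tool x pointing heading(deg) and pitched down by pitch; jaw y horizontal (flip +1: left of heading)"""
    h,p=np.radians([heading,pitch]); d=np.array([np.cos(h),np.sin(h),0]); n=np.array([-np.sin(h),np.cos(h),0])*flip
    x=np.cos(p)*d-np.sin(p)*np.array([0,0,1.]); return np.c_[x,n,np.cross(x,n)]
E
python3 - <<'E'
from kin import *
D=[json.loads(l) for l in open("log.jsonl")]
print(max(np.linalg.norm(fk(d[0])[0]-d[1]) for d in D), max(np.abs(fk(d[0])[1]-d[2]).max() for d in D))
pots_=[((.6128,.2818),8.7),((.6007,.1774),-17.0),((.5927,.0695),-20.8)]
q0=bot.get_obs()["joints"]
u=-.012
for (c,y) in pots_:
  for p in(20,30,40,50):
    for fl in(1,-1):
      R=Rp(y,p,fl); h=np.radians(y); g=np.array([c[0]+u*np.cos(h),c[1]+u*np.sin(h),.026]); 
      e,q=ik(g+.019*R[:,0],R,q0,4); print("pick",c,p,fl,round(e,1),q.round(0))
for j in(0,1,2):
  for hd in(5,95,-85):
    for p in(20,30,40,50):
     for fl in(1,-1):
      R=Rp(hd,p+90,fl); g=tw([PX,PY[j],.052])[0]; e,q=ik(g+.019*R[:,0],R,q0,4)
      if e<1: print("place",j,hd,p,fl,round(e,1),q.round(0))
E
```

```text
7.968770747553875e-05 6.638569902128744e-16
pick (0.6128, 0.2818) 20 1 0.0 [-36.  55.  -6. 129. 148.  76. -88.]
pick (0.6128, 0.2818) 20 -1 49.1 [-113.  111.   73.  117.  -71.   11. -130.]
pick (0.6128, 0.2818) 30 1 0.0 [-23.  50. -19. 128. 146.  64. -74.]
pick (0.6128, 0.2818) 30 -1 47.9 [-99.  78.  68. 117. -71.  11. -94.]
pick (0.6128, 0.2818) 40 1 0.0 [-13.  47. -29. 125. 138.  52. -60.]
pick (0.6128, 0.2818) 40 -1 37.8 [-84.  57.  57. 117. -71.  11. -71.]
pick (0.6128, 0.2818) 50 1 0.0 [ -9.  44. -32. 121. 123.  40. -44.]
pick (0.6128, 0.2818) 50 -1 23.7 [-73.  47.  47. 117. -71.  11. -58.]
pick (0.6007, 0.1774) 20 1 0.0 [-52.  55.   8. 128. 117.  66. -96.]
pick (0.6007, 0.1774) 20 -1 21.7 [-106.  104.   70.  122.  -71.   11. -130.]
pick (0.6007, 0.1774) 30 1 0.0 [-43.  48.   0. 128. 118.  58. -86.]
pick (0.6007, 0.1774) 30 -1 23.7 [ -99.   87.   69.  122.  -71.   11. -113.]
pick (0.6007, 0.1774) 40 1 0.0 [-30.  43. -11. 126. 115.  51. -73.]
pick (0.6007, 0.1774) 40 -1 20.5 [-90.  70.  65. 122. -71.  11. -97.]
pick (0.6007, 0.1774) 50 1 0.0 [-26.  39. -11. 124. 106.  38. -60.]
p
[... 3425 characters left out ...]
 158.]
place 2 95 20 -1 0.0 [-22.  37.  34. 116.   0.  28.  10.]
place 2 95 30 1 0.0 [  5.  35.  -7. 115.  56.  43. 138.]
place 2 95 30 -1 0.0 [-36.  44.  46. 117.  -1.  26.   6.]
place 2 95 40 1 0.0 [-17.  39.  14. 117.  54.  40. 132.]
place 2 95 40 -1 0.0 [-47.  54.  55. 118.  -3.  25.   2.]
place 2 95 50 1 0.0 [-21.  43.  14. 116.  62.  47. 121.]
place 2 95 50 -1 0.0 [-51.  60.  55. 118.  11.  26. -17.]
place 2 -85 20 1 0.0 [ 12.  40.  16. 103. -34.  55.  55.]
place 2 -85 20 -1 0.0 [ 71.  75. -80.  99.  57.  72. 164.]
place 2 -85 30 1 0.0 [ 18.  43.  14.  99. -38.  64.  59.]
place 2 -85 40 1 0.0 [ 23.  48.  11.  94. -41.  72.  63.]
place 2 -85 50 1 0.0 [ 28.  53.   9.  90. -43.  81.  65.]
```

```bash
cat >> kin.py <<'E'
def jac(q):
    p,R=fk(q);J=np.zeros((6,7));e=1e-4
    for i in range(7):
        d=np.array(q,float);d[i]+=np.degrees(e);p2,R2=fk(d)
        J[:3,i]=(p2-p)/e;J[3:,i]=Ro.from_matrix(R2@R.T).as_rotvec()/e
    return J
def follow(q,poses,sub=4,lam=1e-3,w=.3):
    """min-norm tracking; poses list of (p,R), each one row; returns joint path"""
    q=np.array(q,float);out=[]
    for (p1,R1) in poses:
        for k in range(sub):
            p,R=fk(q); f=1/(sub-k)
            v=np.r_[(p1-p)*f,Ro.from_matrix(R1@R.T).as_rotvec()*f]
            J=jac(q); dq=J.T@np.linalg.solve(J@J.T+lam**2*np.eye(6),v)
            q=np.clip(q+np.degrees(dq),LO,HI)
        out.append(q.copy())
    return out
E
python3 - <<'E'
from kin import *
D=[json.loads(l) for l in open("log.jsonl")]
for a,b in zip(D[:-1],D[1:]):
    qa=np.array(a[0]);R0=np.array(a[2]);rv=Ro.from_matrix(np.array(b[2])@R0.T).as_rotvec()
    ps=[(np.array(a[1])+(np.array(b[1])-a[1])*t,Ro.from_rotvec(rv*t).as_matrix()@R0) for t in np.linspace(.1,1,10)]
    q=follow(qa,ps)[-1]; 
    if np.abs(qa-b[0]).max()>5: print(qa.round(0),"real",np.round(b[0],0),"sim",q.round(0))
E
```

```text
[-68.  27.  -1.  92.   0.  61.  -3.] real [-40.  23.   6. 112.  -3.  45.  29.] sim [-39.  23.   5. 112.  -3.  45.  29.]
[-40.  23.   6. 112.  -3.  45.  29.] real [-39.  34.   5. 114.  -5.  32.  30.] sim [-39.  34.   4. 114.  -5.  32.  30.]
[-39.  34.   5. 114.  -5.  32.  30.] real [-21.  14.  21. 121.  -7.  46.  28.] sim [-20.  14.  20. 121.  -7.  46.  28.]
[-21.  14.  21. 121.  -7.  46.  28.] real [  4.  24.  30. 110. -15.  50.  47.] sim [  4.  24.  30. 110. -15.  50.  47.]
[  4.  24.  30. 110. -15.  50.  47.] real [ 10.  36.  23. 114. -24.  35.  54.] sim [ 10.  36.  23. 114. -24.  35.  54.]
[ 10.  36.  23. 114. -24.  35.  54.] real [-11.  13.  15. 122.  -5.  45.  67.] sim [-10.  13.  13. 122.  -5.  45.  66.]
[-11.  13.  15. 122.  -5.  45.  67.] real [-13.  17.  -4. 122.   2.  41. 125.] sim [-13.  17.  -5. 122.   2.  41. 125.]
[-13.  17.  -4. 122.   2.  41. 125.] real [-14.  29.  -3. 125.   3.  26. 124.] sim [-14.  29.  -3. 125.   3.  26. 124.]
[-14.  29.  -3. 125.   3.  26. 124.] real [ -4.  14.  16. 121.  -6.  45.  88.] sim [ -6.  15.  18. 121.  -7.  45.  88.]
[ -4.  14.  16. 121.  -6.  45.  88.] real [-12.  18.  29. 121. -13.  44.  30.] sim [-12.  18.  29. 121. -13.  44.  30.]
```

```bash
cat > plan1.py <<'E'
from kin import *
import sys
pots_=[((.6128,.2818),8.7),((.6007,.1774),-17.0),((.5927,.0695),-20.8)]
u=-.012
def iks(pos,R,seeds,margin=4):
    out=[]
    for s in seeds:
        e,q=ik(pos,R,s,1,margin=margin)
        if e<.5 and not any(np.abs(q-o).max()<8 for o in out): out.append(q)
    return out
rng=np.random.default_rng(1)
seeds=[np.array([a,b,c,d,e,f,g]) for a,b,c,d,e,f,g in zip(rng.uniform(-60,40,60),rng.uniform(10,70,60),rng.uniform(-60,60,60),rng.uniform(70,135,60),rng.uniform(-60,180,60),rng.uniform(20,95,60),rng.uniform(-150,150,60))]
pi=1;(c,y)=pots_[pi];h=np.radians(y)
for p in(35,45,55):
  R=Rp(y,p,1);g=np.array([c[0]+u*np.cos(h),c[1]+u*np.sin(h),.026]);A=iks(g+.019*R[:,0],R,seeds)
  for j in(2,0):
   for hd in(5,95,-85,185):
    R=Rp(hd,p+90,1);g=tw([PX,PY[j],.052])[0];B=iks(g+.019*R[:,0],R,seeds[:40])
    if not A or not B: print(p,j,hd,len(A),len(B));continue
    d=min(((np.abs(a-b).max(),i,k) for i,a in enumerate(A) for k,b in enumerate(B)))
    print(p,j,hd,len(A),len(B),"maxdq",d[0].round(0),A[d[1]].round(0),B[d[2]].round(0),flush=True)
E
timeout 550 python3 plan1.py
```

```text
35 2 5 6 9 maxdq 134.0 [ -1.  59. -47. 125. 124.  82. -60.] [ 40.  64. -53.  81.  44.  96.  74.]
35 2 95 6 11 maxdq 127.0 [-92.  77.  64. 130. 200.  18. 163.] [ 24.  43. -35. 114.  74.  61. 124.]
35 2 -85 6 10 maxdq 75.0 [ -1.  59. -47. 125. 124.  82. -60.] [ 74.  84. -84.  93.  49.  77.  -7.]
35 2 185 6 6 maxdq 86.0 [ -1.  59. -47. 125. 124.  82. -60.] [  81.   69.  -77.  127.  111.   43. -145.]
35 0 5 6 9 maxdq 150.0 [ -1.  59. -47. 125. 124.  82. -60.] [ 45.  67. -48.  69.  49. 100.  90.]
35 0 95 6 11 maxdq 119.0 [-39.  45.  -2. 128. 117.  53. -81.] [ -22.   49.   47.  113.   -1.   19. -163.]
35 0 -85 6 11 maxdq 82.0 [ -1.  59. -47. 125. 124.  82. -60.] [ 74.  80. -77.  74.  42.  86.  11.]
35 0 185 6 3 maxdq 81.0 [ -1.  59. -47. 125. 124.  82. -60.] [  80.   51.  -54.  114.   69.   12. -103.]
45 2 5 8 7 maxdq 130.0 [  5.  56. -52. 123. 116.  72. -50.] [ 31.  65. -40.  74.  36. 102.  80.]
45 2 95 8 11 maxdq 135.0 [-22.  42. -17. 125. 111.  48. -65.] [ -54.   65.   64.  118.  -23.   26. -163.]
45 2 -85 8 10 maxdq 78.0 [ -1.  50. -43. 124. 114.  65. -55.] [ 74.  83. -78.  89.  36.  7
[... 546 characters left out ...]
3.  48. -45. 120. 103.  54. -42.] [  5.  63.   6.  69.   8. 102. 104.]
55 2 95 7 10 maxdq 128.0 [-37.  37.   5. 123.  97.  24. -54.] [ -61.   78.   70.  118.  -30.   29. -163.]
55 2 -85 7 10 maxdq 78.0 [  3.  48. -45. 120. 103.  54. -42.] [ 73.  84. -73.  84.  25.  78.  11.]
55 2 185 7 6 maxdq 94.0 [  3.  48. -45. 120. 103.  54. -42.] [  94.  103.  -85.  134.  139.   52. -136.]
55 0 5 7 0
55 0 95 7 11 maxdq 116.0 [-37.  37.   5. 123.  97.  24. -54.] [ -40.   72.   64.  116.  -19.   14. -163.]
55 0 -85 7 8 maxdq 70.0 [  3.  48. -45. 120. 103.  54. -42.] [ 73.  91. -83.  62.  35.  99.  15.]
55 0 185 7 7 maxdq 96.0 [  3.  48. -45. 120. 103.  54. -42.] [  99.   80.  -72.  119.  126.   18. -133.]
```

```bash
cat >> kin.py <<'E'
def seg(p0,R0,p1,R1,vmax=.03,wmax=6.0):
    rv=Ro.from_matrix(R1@R0.T).as_rotvec();n=max(1,int(np.ceil(max(np.linalg.norm(p1-p0)/vmax,np.degrees(np.linalg.norm(rv))/wmax))))
    return [(p0+(p1-p0)*k/n,Ro.from_rotvec(rv*k/n).as_matrix()@R0) for k in range(1,n+1)]
def sim(q,wps,verbose=True):
    p,R=fk(q)
    for i,(p1,R1) in enumerate(wps):
        s=seg(p,R,p1,R1);path=follow(q,s); q0=q;q=path[-1]
        P=np.array(path); dq=np.abs(np.diff(np.vstack([q0,P]),axis=0)).max()
        e=np.linalg.norm(fk(q)[0]-p1)*1000+np.degrees(Ro.from_matrix(fk(q)[1].T@R1).magnitude())
        mar=np.minimum(P-LO,HI-P).min(0)
        zz=min(min(x[2] for x in fk(qq,True)[2][2:]) for qq in path)
        if verbose: print(i,"rows",len(s),"err",round(e,1),"maxdq/row",round(dq,1),"q",q.round(0).tolist(),"minmargin",mar.round(0).min(),"j",mar.argmin()+1,"elbow/wrist z",[round(x[2],2) for x in fk(q,True)[2][2:4]])
        p,R=p1,R1
    return q
def potRT(c,yaw,z=.025):
    """lying pot frame, z axis toward rim at yaw"""
    h=np.radians(yaw);zx=np.array([np.cos(h),np.sin(h),0]);yy=np.array([0,0,1.]);xx=np.cross(yy,zx)
    return np.array([c[0],c[1],z]),np.c_[xx,yy,zx]
def pick_pose(c,yaw,p,u=-.014,zg=.028):
    R=Rp(yaw,p,1);h=np.radians(yaw);g=np.array([c[0]+u*np.cos(h),c[1]+u*np.sin(h),zg]);return g+.019*R[:,0],R
def place_pose(j,hd,pitch_pick,u=-.014,zg=.028,zc=.038+.0005,dx=0,dy=0):
    """tool pose putting the pot, held as picked, rim-down with centre at height zc above pocket j"""
    R=Rp(hd,pitch_pick+90,1); d=np.array([np.cos(np.radians(hd)),np.sin(np.radians(hd)),0])
    # pick: g - c = u*d + (zg-.025)*z ; rotate about n by +90 pitch: d->-z, z->d
    c=tw([PX+dx,PY[j]+dy,0])[0]+[0,0,zc]
    g=c-u*np.array([0,0,1.])+(zg-.025)*d
    return g+.019*R[:,0],R
E
python3 - <<'E'
from kin import *
q=np.array(bot.get_obs()["joints"])
c=(.6007,.1774);y=-17.0
for p in(40,):
  pp,R=pick_pose(c,y,p); 
  pre=pp-.09*R[:,0]+[0,0,.03]
  for nm,w in {"A":[((.40,.15,.25),Rt(73)),((.42,.2,.25),Rp(y,60)),(pre,R),(pp,R)],"B":[((.45,.0,.3),Rt(40)),((.45,.15,.3),Rp(y,p)),(pre,R),(pp,R)]}.items():
    print(p,nm); w=[(np.array(a),b) for a,b in w]; qp=sim(q,w)
    for hd in(-85,5):
      print(" place",hd); pl,Rl=place_pose(2,hd,p); 
      sim(qp,[(pp+[-.05,0,.25],R),((pp+[-.05,0,.25])*.5+.5*(pl+[0,0,.15]),Ro.from_rotvec(.5*Ro.from_matrix(Rl@R.T).as_rotvec()).as_matrix()@R),(pl+[0,0,.15],Rl),(pl,Rl)])
E
```

```text
40 A
0 rows 12 err 0.1 maxdq/row 2.2 q [-35.0, 2.0, 11.0, 120.0, -0.0, 59.0, 48.0] minmargin 16.0 j 4 elbow/wrist z [np.float64(0.83), np.float64(0.58)]
1 rows 6 err 0.3 maxdq/row 10.2 q [-46.0, -1.0, -3.0, 129.0, 39.0, 46.0, -2.0] minmargin 10.0 j 4 elbow/wrist z [np.float64(0.83), np.float64(0.54)]
2 rows 7 err 0.2 maxdq/row 10.2 q [-50.0, 28.0, 2.0, 133.0, 99.0, 43.0, -66.0] minmargin 6.0 j 4 elbow/wrist z [np.float64(0.76), np.float64(0.32)]
3 rows 4 err 0.1 maxdq/row 4.7 q [-43.0, 42.0, 4.0, 127.0, 116.0, 43.0, -79.0] minmargin 8.0 j 4 elbow/wrist z [np.float64(0.69), np.float64(0.23)]
 place -85
0 rows 9 err 0.1 maxdq/row 6.3 q [-48.0, 8.0, 5.0, 129.0, 75.0, 43.0, -30.0] minmargin 9.0 j 4 elbow/wrist z [np.float64(0.82), np.float64(0.48)]
1 rows 10 err 0.2 maxdq/row 10.9 q [-15.0, 9.0, 16.0, 117.0, -12.0, 40.0, 46.0] minmargin 11.0 j 4 elbow/wrist z [np.float64(0.82), np.float64(0.55)]
2 rows 10 err 0.0 maxdq/row 5.7 q [17.0, 37.0, 21.0, 92.0, -41.0, 86.0, 58.0] minmargin 20.0 j 6 elbow/wrist z [np.float64(0.72), np.float64(0.44)]
3 rows 5 err 0.0 maxdq/row 2.5 q [19.0, 49.0, 1
[... 1780 characters left out ...]
6.0, 48.0, 8.0, 94.0, -39.0, 72.0, 61.0] minmargin 25.0 j 6 elbow/wrist z [np.float64(0.66), np.float64(0.29)]
 place 5
0 rows 9 err 0.1 maxdq/row 5.9 q [-37.0, 8.0, -7.0, 128.0, 76.0, 45.0, -30.0] minmargin 10.0 j 4 elbow/wrist z [np.float64(0.82), np.float64(0.48)]
1 rows 8 err 0.1 maxdq/row 16.9 q [-7.0, 14.0, 0.0, 109.0, 7.0, 53.0, 74.0] minmargin 12.0 j 4 elbow/wrist z [np.float64(0.81), np.float64(0.55)]
2 rows 8 err 0.1 maxdq/row 5.8 q [7.0, 44.0, 4.0, 77.0, 7.0, 98.0, 105.0] minmargin 8.0 j 6 elbow/wrist z [np.float64(0.68), np.float64(0.44)]
3 rows 5 err 0.0 maxdq/row 2.6 q [7.0, 54.0, 4.0, 79.0, 7.0, 86.0, 103.0] minmargin 10.0 j 6 elbow/wrist z [np.float64(0.61), np.float64(0.29)]
```

```bash
python3 -c "
from kin import *
go((.40,.15,.25),Rt(73))"
```

```text
travel [-0.117, -0.0356, -0.2896] rot [-1.1835, 0.0056, -0.0067] deg 67.8 | clock 12.75 q [-13.1, 17.9, 30.1, 120.9, -13.1, 43.8, 30.4] p [0.4626, -0.1352, 0.1336] w 0.0368 F [-0.8, 1.1, 0.2]
```

arm_command --increments '[{"travel":[-0.03,-0.003,-0.01],"rotation":[-0.08,0,0],"fingers":-0.6},{"travel":[-0.05,-0.006,-0.035],"rotation":[-0.19,0,0],"fingers":-0.6},{"travel":[-0.06,-0.009,-0.06],"rotation":[-0.3,0,0],"fingers":-0.6},{"travel":[-0.07,-0.012,-0.085],"rotation":[-0.41,0,0],"fingers":-0.6},{"travel":[-0.08,-0.015,-0.11],"rotation":[-0.52,0,0],"fingers":-0.6},{"travel":[-0.09,-0.018,-0.14],"rotation":[-0.63,0,0],"fingers":-0.6},{"travel":[-0.1,-0.021,-0.17],"rotation":[-0.74,0,0],"fingers":-0.6},{"travel":[-0.11,-0.025,-0.2],"rotation":[-0.85,0,0],"fingers":-0.6},{"travel":[-0.117,-0.03,-0.23],"rotation":[-0.96,0,0],"fingers":-0.6},{"travel":[-0.117,-0.033,-0.26],"rotation":[-1.07,0.003,-0.003],"fingers":-0.6},{"travel":[-0.117,-0.0356,-0.29],"rotation":[-1.18,0.0056,-0.0067],"fingers":-0.6},{"travel":[-0.117,-0.0356,-0.29],"rotation":[-1.1835,0.0056,-0.0067],"fingers":-0.6}]'

```text
clock: 13.75
tool_pos: [0.398, 0.1557, 0.2492]
tool_rot: [[-0.002, 0.28, 0.96], [0.001, 0.96, -0.28], [-1.0, 0.001, -0.002]]
wrist_force: [0.7, -0.4, 0.6]
width: 0.0735
```

```bash
python3 - <<'E'
from kin import *
t=bot.camera('top'); crop(t,100,150,420,290,2.5,'pics/d1.png')
P=pots(t)
go((.42,.2,.25),Rp(-17,60))
E
```

```text
[139.4 185.3] [0.6128 0.2819] rimyaw 9.3 size [56.1 47.6]
[180.6 190.7] [0.6009 0.1773] rimyaw -15.9 size [53.9 48. ]
[224.1 194.7] [0.5927 0.0697] rimyaw -20.9 size [54.1 48.1]
[293.6 214.5] [ 0.5472 -0.0995] rimyaw 6.2 size [51.2 48.8]
travel [-0.001, 0.0514, 0.007] rot [0.0065, -0.5252, -0.0008] deg 30.1 | clock 13.8 q [-36.0, 2.1, 10.8, 119.6, -0.5, 58.5, 48.5] p [0.3986, 0.1527, 0.249] w 0.0738 F [0.7, -1.2, -0.2]
```

View pics/d1.png

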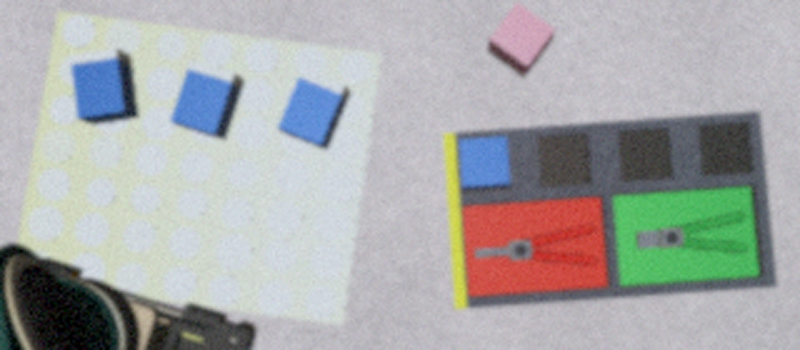

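Both tools lie in their bays, jaws to the left (yellow), with the pliers pivot at (308,250) and the cutters pivot at (369,245). The spares have not moved. Next comes spare 1, the middle pot.

arm_command --increments '[{"travel":[0,0.008,0.001],"rotation":[0,-0.08,0],"fingers":-0.6},{"travel":[0,0.016,0.002],"rotation":[0,-0.16,0],"fingers":-0.6},{"travel":[0,0.024,0.003],"rotation":[0,-0.24,0],"fingers":-0.6},{"travel":[0,0.032,0.004],"rotation":[0,-0.32,0],"fingers":-0.6},{"travel":[0,0.04,0.005],"rotation":[0,-0.4,0],"fingers":-0.6},{"travel":[0,0.048,0.006],"rotation":[0,-0.48,0],"fingers":-0.6},{"travel":[-0.001,0.0514,0.007],"rotation":[0.0065,-0.525,0],"fingers":-0.6},{"travel":[-0.001,0.0514,0.007],"rotation":[0.0065,-0.525,0],"fingers":-0.6},{"travel":[-0.001,0.0514,0.007],"rotation":[0.0065,-0.525,0],"fingers":-0.6}]'

```text
clock: 14.55
tool_pos: [0.4197, 0.1989, 0.2491]
tool_rot: [[0.476, 0.293, 0.829], [-0.147, 0.956, -0.253], [-0.867, -0.001, 0.498]]
wrist_force: [0.6, -0.0, -0.2]
width: 0.0735
```

```bash
python3 - <<'E'
from kin import *
pp,R=pick_pose((.6008,.1774),-16.7,40); pre=pp-.09*R[:,0]+[0,0,.03]; print(pre,pp)
go(pre,R)
E
```

```text
[0.53529533 0.19705234 0.10363792] [0.60133144 0.17724056 0.01578704]
travel [0.1814, 0.0323, 0.0239] rot [-0.0036, -0.3513, 0.0046] deg 20.1 | clock 14.55 q [-46.3, -1.3, -2.3, 129.4, 39.2, 45.9, -1.9] p [0.4197, 0.1989, 0.2491] w 0.0735 F [0.6, -0.0, -0.2]
```

arm_command --increments '[{"travel":[0.018,0.003,0.0024],"rotation":[0,-0.035,0],"fingers":-0.6},{"travel":[0.036,0.006,0.0048],"rotation":[0,-0.07,0],"fingers":-0.6},{"travel":[0.054,0.01,0.0072],"rotation":[0,-0.105,0],"fingers":-0.6},{"travel":[0.073,0.013,0.0096],"rotation":[0,-0.14,0],"fingers":-0.6},{"travel":[0.091,0.016,0.012],"rotation":[0,-0.175,0],"fingers":-0.6},{"travel":[0.109,0.019,0.0143],"rotation":[0,-0.21,0],"fingers":-0.6},{"travel":[0.127,0.0225,0.0167],"rotation":[0,-0.245,0.002],"fingers":-0.6},{"travel":[0.145,0.026,0.019],"rotation":[0,-0.28,0.004],"fingers":-0.6},{"travel":[0.163,0.029,0.0215],"rotation":[-0.002,-0.315,0.0046],"fingers":-0.6},{"travel":[0.1814,0.0323,0.024],"rotation":[-0.0036,-0.351,0.0046],"fingers":-0.6},{"travel":[0.1814,0.0323,0.024],"rotation":[-0.0036,-0.351,0.0046],"fingers":-0.6},{"travel":[0.1814,0.0323,0.024],"rotation":[-0.0036,-0.351,0.0046],"fingers":-0.6}]'

```text
clock: 15.55
tool_pos: [0.5356, 0.1949, 0.1028]
tool_rot: [[0.731, 0.29, 0.617], [-0.225, 0.957, -0.184], [-0.644, -0.004, 0.765]]
wrist_force: [0.3, -0.1, 0.4]
width: 0.0733
```

```bash
python3 - <<'E'
from kin import *
t=bot.camera('top'); s=bot.camera('side'); crop(t,100,150,260,290,4,'pics/d2.png'); crop(s,190,90,310,210,5,'pics/d2s.png',1.3)
pp,R=pick_pose((.6008,.1774),-16.7,40)
go(pp,R)
E
```

```text
travel [0.1094, 0.0008, -0.0242] rot [-0.0015, -0.0002, 0.0015] deg 0.1 | clock 15.65 q [-50.1, 28.3, 3.3, 133.4, 99.2, 42.8, -66.3] p [0.5358, 0.1962, 0.1047] w 0.0735 F [0.7, -0.2, 0.3]
```

View pics/d2.png

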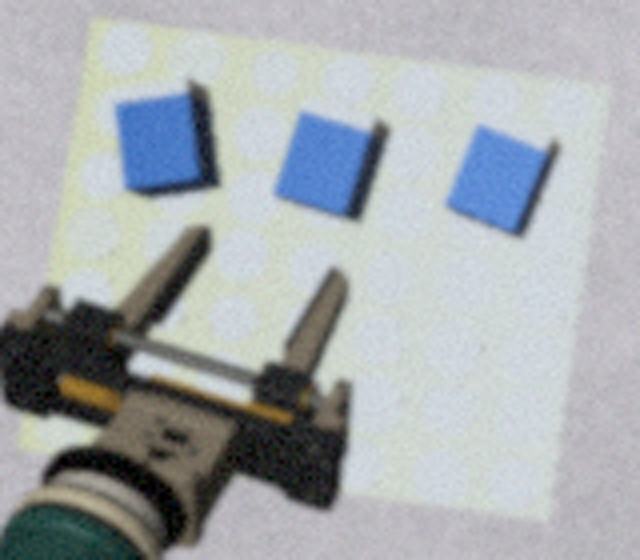

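View pics/d2s.png

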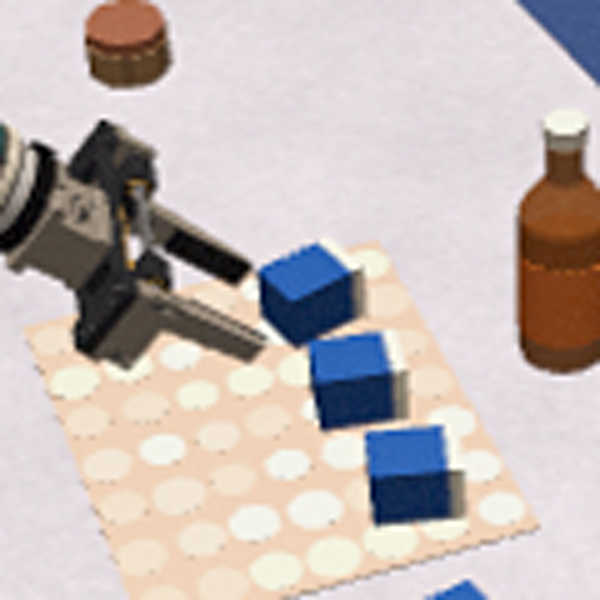

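arm_command --increments '[{"travel":[0.02,0.0,-0.006],"rotation":[0,0,0],"fingers":-0.6},{"travel":[0.04,0.0,-0.01],"rotation":[0,0,0],"fingers":-0.6},{"travel":[0.06,0.0,-0.014],"rotation":[0,0,0],"fingers":-0.6},{"travel":[0.08,0.0,-0.018],"rotation":[0,0,0],"fingers":-0.6},{"travel":[0.1,0.0005,-0.022],"rotation":[0,0,0],"fingers":-0.6},{"travel":[0.1094,0.0008,-0.0242],"rotation":[0,0,0],"fingers":-0.6},{"travel":[0.1094,0.0008,-0.0242],"rotation":[0,0,0],"fingers":-0.6},{"travel":[0.1094,0.0008,-0.0242],"rotation":[0,0,0],"fingers":-0.6}]'

```text
clock: 16.32
tool_pos: [0.6014, 0.1771, 0.0168]
tool_rot: [[0.733, 0.29, 0.615], [-0.222, 0.957, -0.187], [-0.643, 0.001, 0.766]]
wrist_force: [-0.0, -0.1, 1.0]
width: 0.0735
```

```bash
python3 - <<'E'
from kin import *
t=bot.camera('top'); s=bot.camera('side'); crop(t,100,150,260,290,4,'pics/d3.png'); crop(s,190,90,310,210,5,'pics/d3s.png',1.3)
pp,R=pick_pose((.6008,.1774),-16.7,40)
go(pp,R)
E
```

```text
travel [0.0011, -0.0006, -0.0008] rot [-0.0023, 0.0002, 0.0003] deg 0.1 | clock 16.42 q [-43.2, 42.0, 4.6, 127.5, 115.9, 42.1, -79.5] p [0.6011, 0.1779, 0.0171] w 0.0736 F [-0.6, 0.4, -0.3]
```

View pics/d3.png

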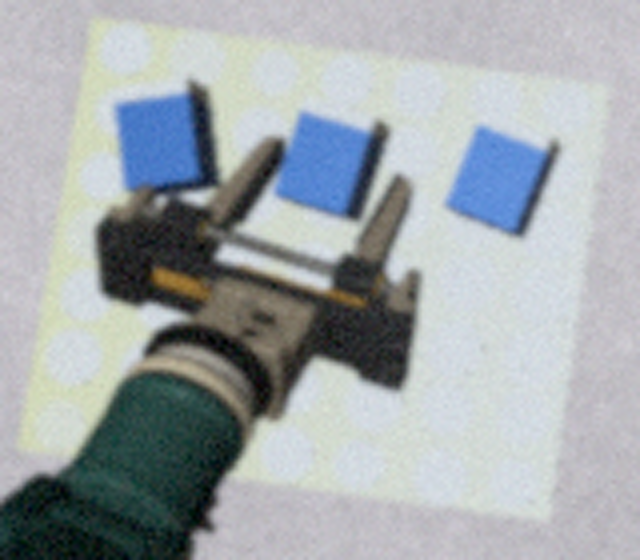

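View pics/d3s.png

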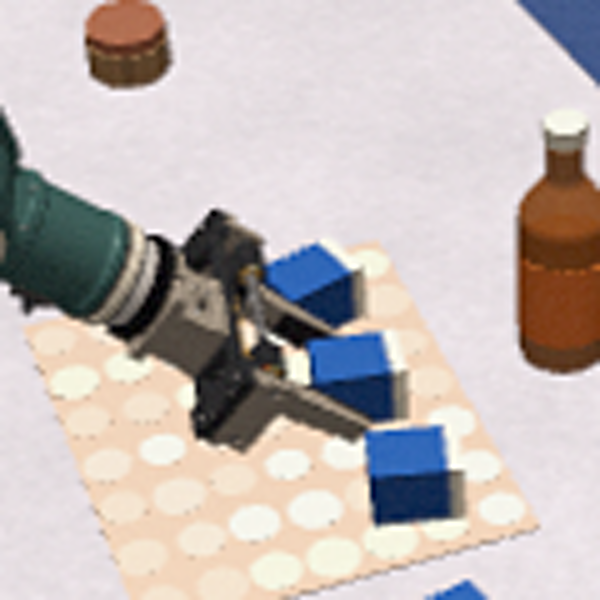

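arm_command --increments '[{"travel":[0.0008,-0.0003,-0.0005],"rotation":[0,0,0],"fingers":1},{"travel":[0.0008,-0.0003,-0.0005],"rotation":[0,0,0],"fingers":1},{"travel":[0.0008,-0.0003,-0.0005],"rotation":[0,0,0],"fingers":1},{"travel":[0.0008,-0.0003,-0.0005],"rotation":[0,0,0],"fingers":1},{"travel":[0.0008,-0.0003,-0.0005],"rotation":[0,0,0],"fingers":1},{"travel":[0.0008,-0.0003,-0.0005],"rotation":[0,0,0],"fingers":1},{"travel":[0.0008,-0.0003,-0.0005],"rotation":[0,0,0],"fingers":1}]' --grip_force 35

```text
clock: 17.0
tool_pos: [0.6015, 0.1779, 0.0165]
tool_rot: [[0.734, 0.288, 0.614], [-0.22, 0.957, -0.187], [-0.642, 0.002, 0.767]]
wrist_force: [-2.2, -0.1, 4.6]
width: 0.0457
```

```bash
python3 - <<'E'
from kin import *
pp,R=pick_pose((.6008,.1774),-16.7,40)
o=bot.get_obs();np.savez("grip1.npz",p=o["tool_pos"],R=o["tool_rot"])
go(pp+[-.05,0,.25],R)
E
```

```text
travel [-0.1967, -0.0146, 0.1604] rot [-0.0022, 0.0009, -0.0004] deg 0.1 | clock 17.0 q [-43.1, 42.1, 4.6, 127.5, 116.0, 42.2, -79.7] p [0.6015, 0.1779, 0.0165] w 0.0457 F [-2.2, -0.1, 4.6]
```

arm_command --increments '[{"travel":[-0.0128,0,0.0153],"rotation":[0,0,0],"fingers":1},{"travel":[-0.0257,0,0.0307],"rotation":[0,0,0],"fingers":1},{"travel":[-0.0385,0,0.046],"rotation":[0,0,0],"fingers":1},{"travel":[-0.06,-0.002,0.063],"rotation":[0,0,0],"fingers":1},{"travel":[-0.083,-0.004,0.08],"rotation":[0,0,0],"fingers":1},{"travel":[-0.106,-0.006,0.096],"rotation":[0,0,0],"fingers":1},{"travel":[-0.129,-0.008,0.112],"rotation":[0,0,0],"fingers":1},{"travel":[-0.152,-0.01,0.128],"rotation":[0,0,0],"fingers":1},{"travel":[-0.175,-0.012,0.145],"rotation":[0,0,0],"fingers":1},{"travel":[-0.1967,-0.0146,0.16],"rotation":[0,0,0],"fingers":1},{"travel":[-0.1967,-0.0146,0.16],"rotation":[0,0,0],"fingers":1}]'

```text
clock: 17.92
tool_pos: [0.5515, 0.1784, 0.27]
tool_rot: [[0.738, 0.288, 0.611], [-0.216, 0.958, -0.191], [-0.64, 0.009, 0.769]]
wrist_force: [1.3, 0.1, -1.2]
width: 0.0462
```

```bash
cat > mid.py <<'E'
from kin import *
import sys
# usage: mid.py pocket  n-th : plan rest of flip from the current pose to above pocket
j=int(sys.argv[1]);h=float(sys.argv[2]);hd=-85
o=bot.get_obs();p=np.array(o["tool_pos"]);R=np.array(o["tool_rot"])
pl,Rl=place_pose(j,hd,40);tgt=pl+[0,0,h]
sim(np.array(o["joints"]),[(tgt,Rl)])
s=seg(p,R,tgt,Rl,wmax=5.5)
print(len(s))
for k,(a,b) in enumerate(s[:12]):
    print((R.T@(a-p)).round(4).tolist(),Ro.from_matrix(R.T@b).as_rotvec().round(4).tolist())
go(tgt,Rl)
E
python3 mid.py 2 .15
python3 - <<'E'
from h import *
t=bot.camera('top'); s=bot.camera('side'); crop(t,100,130,260,290,3,'pics/d4.png'); crop(s,150,30,330,210,3,'pics/d4s.png',1.3)
cv2.imwrite('pics/d4c.png',np.hstack([cv2.imread('pics/d4.png')[:480],cv2.resize(cv2.imread('pics/d4s.png'),(320,480))])) 
E
```

```text
0 rows 19 err 0.1 maxdq/row 11.6 q [15.0, 37.0, 23.0, 93.0, -42.0, 87.0, 59.0] minmargin 11.0 j 4 elbow/wrist z [np.float64(0.72), np.float64(0.44)]
20
[0.0062, -0.0168, 0.0] [0.0651, 0.0682, -0.0062]
[0.0124, -0.0336, 0.0001] [0.1302, 0.1363, -0.0125]
[0.0187, -0.0504, 0.0001] [0.1953, 0.2045, -0.0187]
[0.0249, -0.0672, 0.0001] [0.2605, 0.2727, -0.025]
[0.0311, -0.084, 0.0002] [0.3256, 0.3409, -0.0312]
[0.0373, -0.1008, 0.0002] [0.3907, 0.409, -0.0375]
[0.0436, -0.1176, 0.0002] [0.4558, 0.4772, -0.0437]
[0.0498, -0.1344, 0.0003] [0.5209, 0.5454, -0.05]
[0.056, -0.1511, 0.0003] [0.586, 0.6136, -0.0562]
[0.0622, -0.1679, 0.0003] [0.6512, 0.6817, -0.0625]
[0.0685, -0.1847, 0.0004] [0.7163, 0.7499, -0.0687]
[0.0747, -0.2015, 0.0004] [0.7814, 0.8181, -0.075]
travel [0.1245, -0.3359, 0.0007] rot [1.3023, 1.3635, -0.125] deg 108.3 | clock 17.92 q [-50.3, 7.3, 7.0, 129.1, 75.6, 42.5, -29.6] p [0.5515, 0.1784, 0.27] w 0.0462 F [1.3, 0.1, -1.2]
```

View pics/d4s.png

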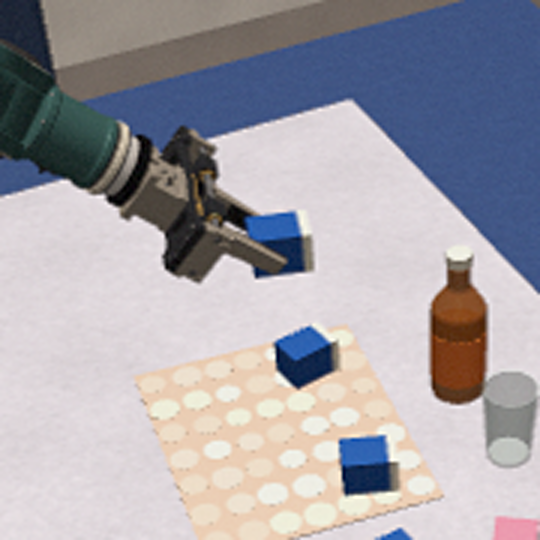

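The pot is held level, with its white rim band on the far (+x) side at about (253,111). Now I'll flip it on the way to pocket 2.

arm_command --increments '[{"travel":[0.0062,-0.0168,0],"rotation":[0.065,0.068,-0.006],"fingers":1},{"travel":[0.0124,-0.0336,0],"rotation":[0.13,0.136,-0.0125],"fingers":1},{"travel":[0.0187,-0.0504,0],"rotation":[0.195,0.2045,-0.0187],"fingers":1},{"travel":[0.0249,-0.0672,0],"rotation":[0.26,0.2727,-0.025],"fingers":1},{"travel":[0.0311,-0.084,0],"rotation":[0.3256,0.341,-0.031],"fingers":1},{"travel":[0.0373,-0.1008,0],"rotation":[0.39,0.409,-0.0375],"fingers":1},{"travel":[0.0436,-0.1176,0],"rotation":[0.456,0.477,-0.0437],"fingers":1},{"travel":[0.0498,-0.1344,0],"rotation":[0.521,0.545,-0.05],"fingers":1},{"travel":[0.056,-0.151,0],"rotation":[0.586,0.6136,-0.0562],"fingers":1},{"travel":[0.0622,-0.168,0],"rotation":[0.651,0.682,-0.0625],"fingers":1},{"travel":[0.0685,-0.185,0],"rotation":[0.716,0.75,-0.0687],"fingers":1},{"travel":[0.0747,-0.2015,0],"rotation":[0.781,0.818,-0.075],"fingers":1}]'

```text
clock: 19.02
tool_pos: [0.5469, -0.0333, 0.2149]
tool_rot: [[0.155, 0.833, 0.531], [0.194, 0.501, -0.843], [-0.969, 0.234, -0.084]]
wrist_force: [0.8, -0.4, -1.1]
width: 0.0459
```

```bash
python3 mid.py 2 .12
```

```text
0 rows 8 err 0.0 maxdq/row 4.5 q [16.0, 39.0, 22.0, 93.0, -43.0, 84.0, 60.0] minmargin 21.0 j 6 elbow/wrist z [np.float64(0.71), np.float64(0.41)]
8
[0.0036, -0.0102, 0.015] [0.0642, 0.0681, -0.0053]
[0.0071, -0.0205, 0.0301] [0.1283, 0.1361, -0.0106]
[0.0107, -0.0307, 0.0451] [0.1925, 0.2042, -0.0158]
[0.0143, -0.0409, 0.0602] [0.2566, 0.2722, -0.0211]
[0.0178, -0.0512, 0.0752] [0.3208, 0.3403, -0.0264]
[0.0214, -0.0614, 0.0902] [0.385, 0.4083, -0.0317]
[0.0249, -0.0717, 0.1053] [0.4491, 0.4764, -0.037]
[0.0285, -0.0819, 0.1203] [0.5133, 0.5445, -0.0422]
travel [0.0285, -0.0819, 0.1203] rot [0.5133, 0.5445, -0.0422] deg 42.9 | clock 19.02 q [-9.9, 13.4, 20.0, 113.5, -23.0, 48.9, 55.4] p [0.5469, -0.0333, 0.2149] w 0.0459 F [0.8, -0.4, -1.1]
```

arm_command --increments '[{"travel":[0.0036,-0.0102,0.015],"rotation":[0.064,0.068,-0.005],"fingers":1},{"travel":[0.0071,-0.0205,0.03],"rotation":[0.128,0.136,-0.0106],"fingers":1},{"travel":[0.0107,-0.0307,0.045],"rotation":[0.1925,0.204,-0.0158],"fingers":1},{"travel":[0.0143,-0.0409,0.06],"rotation":[0.2566,0.272,-0.021],"fingers":1},{"travel":[0.0178,-0.0512,0.0752],"rotation":[0.321,0.34,-0.0264],"fingers":1},{"travel":[0.0214,-0.0614,0.09],"rotation":[0.385,0.408,-0.0317],"fingers":1},{"travel":[0.025,-0.0717,0.1053],"rotation":[0.449,0.476,-0.037],"fingers":1},{"travel":[0.0285,-0.0819,0.1203],"rotation":[0.5133,0.5445,-0.042],"fingers":1},{"travel":[0.0285,-0.0819,0.1203],"rotation":[0.5133,0.5445,-0.042],"fingers":1},{"travel":[0.0285,-0.0819,0.1203],"rotation":[0.5133,0.5445,-0.042],"fingers":1}]'

```text
clock: 19.85
tool_pos: [0.5447, -0.1724, 0.1533]
tool_rot: [[-0.06, 0.997, 0.058], [0.641, 0.083, -0.763], [-0.765, -0.009, -0.643]]
wrist_force: [0.9, 0.6, -1.2]
width: 0.0455
```

```bash
cat > look.py <<'E'
from kin import *
import sys
tag=sys.argv[1]; 
t=bot.camera('top'); s=bot.camera('side'); crop(t,250,140,430,290,3,'pics/%st.png'%tag); crop(s,210,120,370,300,3.3,'pics/%ss.png'%tag,1.4)
a=cv2.imread('pics/%st.png'%tag);b=cv2.imread('pics/%ss.png'%tag);b=cv2.resize(b,(int(b.shape[1]*a.shape[0]/b.shape[0]),a.shape[0]));c=np.hstack([a,b]);c=cv2.resize(c,None,fx=780/c.shape[1],fy=780/c.shape[1]);cv2.imwrite('pics/%sc.png'%tag,c)
E
python3 look.py e1; python3 mid.py 2 .03
```

```text
0 rows 3 err 0.0 maxdq/row 2.4 q [17.0, 46.0, 21.0, 95.0, -45.0, 78.0, 65.0] minmargin 23.0 j 6 elbow/wrist z [np.float64(0.67), np.float64(0.32)]
3
[0.0224, 0.0003, 0.0192] [-0.0005, -0.0003, 0.0007]
[0.0448, 0.0005, 0.0384] [-0.001, -0.0006, 0.0014]
[0.0673, 0.0008, 0.0575] [-0.0015, -0.0009, 0.0021]
travel [0.0673, 0.0008, 0.0575] rot [-0.0015, -0.0009, 0.0021] deg 0.2 | clock 19.95 q [15.6, 39.6, 22.7, 93.5, -42.8, 84.3, 60.2] p [0.5463, -0.1695, 0.1565] w 0.0456 F [-0.2, 1.0, -0.9]
```

View pics/e1c.png

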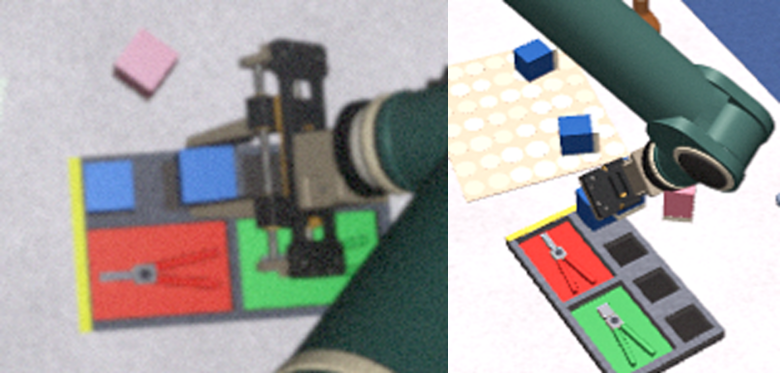

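arm_command --increments '[{"travel":[0.0168,0.0002,0.0144],"rotation":[0,0,0],"fingers":1},{"travel":[0.0336,0.0004,0.0288],"rotation":[0,0,0],"fingers":1},{"travel":[0.0505,0.0006,0.0432],"rotation":[0,0,0.001],"fingers":1},{"travel":[0.0673,0.0008,0.0575],"rotation":[-0.0015,-0.001,0.002],"fingers":1},{"travel":[0.0673,0.0008,0.0575],"rotation":[-0.0015,-0.001,0.002],"fingers":1},{"travel":[0.0673,0.0008,0.0575],"rotation":[-0.0015,-0.001,0.002],"fingers":1}]'

```text
clock: 20.45
tool_pos: [0.5469, -0.1684, 0.0683]
tool_rot: [[-0.058, 0.996, 0.068], [0.641, 0.089, -0.762], [-0.765, -0.001, -0.644]]
wrist_force: [0.3, -0.5, -0.9]
width: 0.0459
```

```bash
cat > avg.py <<'E'
from kin import *
def avg(n=6):
    P=[];Rr=[]
    for k in range(n):
        im=bot.camera("top");o=bot.get_obs();P.append(o["tool_pos"]);Rr.append(o["tool_rot"])
    return np.mean(P,0),np.std(P,0),Ro.from_matrix(np.array(Rr)).mean().as_matrix(),im
if __name__=="__main__":
    import sys
    j=int(sys.argv[1]);h=float(sys.argv[2])
    p,sd,R,im=avg(); pl,Rl=place_pose(j,-85,40); 
    print("avg",p.round(4),"sd mm",(sd*1000).round(1),"target-avg mm (world)",((pl+[0,0,h]-p)*1000).round(1),"rot err deg",np.degrees(Ro.from_matrix(Rl@R.T).as_rotvec()).round(2))
    # predicted pot base corners (nominal target) vs blue mask
    m=colmask(im,"blue").astype(np.uint8);m[:,:270]=0;m[:150]=0
    nn,lab,st,ce=cv2.connectedComponentsWithStats(m)
    for i in range(1,nn):
        if st[i,4]>60:
            pts=np.argwhere(lab==i)[:,::-1]
            W=unproj(pts,.07+h,"top")[:,:2]; L=(W-np.array(TR[:2]))@Rz(TR[2])[:2,:2]
            print("blue",st[i,4],ce[i].round(1),"tray-frame x,y pct2-98 (mm):",(np.percentile(L,[1,99],axis=0)*1000).round(1).tolist(),"expected centre",PX*1000,PY[j]*1000)
E
python3 avg.py 2 .03; python3 look.py e2
```

```text
avg [ 0.5478 -0.17    0.0696] sd mm [0.1 0.4 0.2] target-avg mm (world) [-0.9 -0.2 -1.7] rot err deg [ 0.05  0.13 -0.05]
blue 420 [328.  211.6] tray-frame x,y pct2-98 (mm): [[26.9, 17.6], [73.5, 64.7]] expected centre 52.0 40.5
blue 373 [293.7 214.5] tray-frame x,y pct2-98 (mm): [[26.5, 99.8], [71.3, 142.7]] expected centre 52.0 40.5
```

View pics/e2c.png

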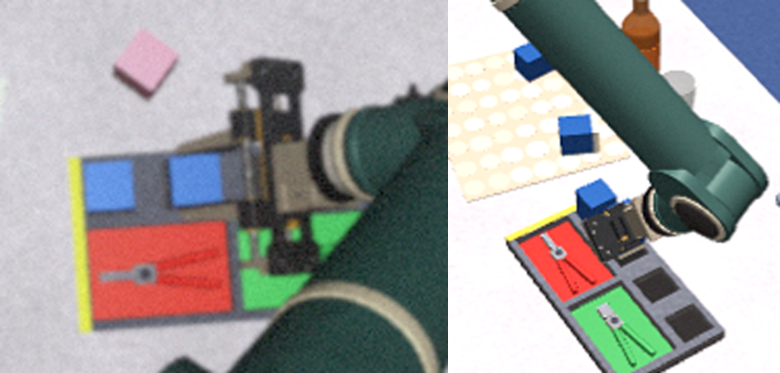

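```bash
cat > ov.py <<'E'
from kin import *
from avg import avg
import sys
j=int(sys.argv[1]);tag=sys.argv[2]
p,sd,R,im=avg(4)
pl,Rl=place_pose(j,-85,40)
off=p-pl   # translation of pot from nominal seated pose
def box(cx,cy,z0,z1,o): 
    a=tw(rect(cx,cy,.046,.046,z0))+o; b=tw(rect(cx,cy,.046,.046,z1))+o; return a,b
z0=.0065;z1=.0705
outs=[]
for n,bx in(("top",(280,180,350,250)),("side",(240,170,330,260))):
    im=bot.camera(n);x0,y0,x1,y1=bx;s=8
    c=np.clip(im[y0:y1,x0:x1,::-1].astype(float)*1.6,0,255).astype(np.uint8);c=cv2.resize(c,None,fx=s,fy=s,interpolation=cv2.INTER_CUBIC)
    for o,col in((off,(255,255,255)),):
        for r in box(PX,PY[j],z0,z1,o):
            cv2.polylines(c,[np.round((proj(r,n)+.5-[x0,y0])*s).astype(int)],True,col,1)
    for r in box(PX,PY[3],.006,.070,np.zeros(3)): cv2.polylines(c,[np.round((proj(r,n)+.5-[x0,y0])*s).astype(int)],True,(0,255,255),1)
    for y in PY: cv2.polylines(c,[np.round((proj(tw(rect(PX,y,.051,.051,.02)),n)+.5-[x0,y0])*s).astype(int)],True,(0,255,0),1)
    outs.append(cv2.resize(c,(390,390)))
cv2.imwrite("pics/%s.png"%tag,np.hstack(outs)); print("off mm",(off*1000).round(1))
E
python3 ov.py 2 f1
```

```text
off mm [ 0.2 -0.1 30.4]
```

View pics/f1.png

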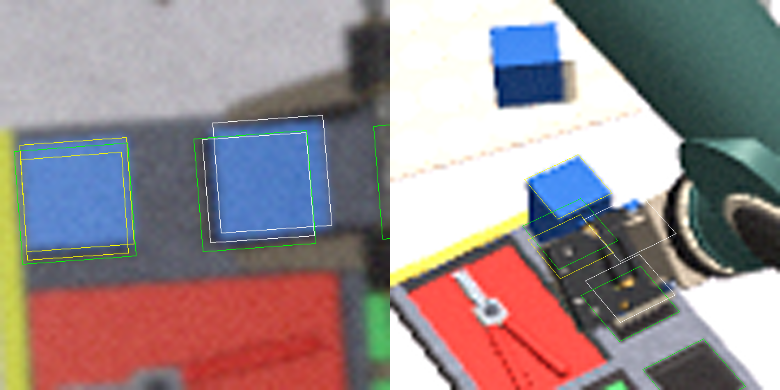

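```bash
python3 mid.py 2 .010|tail -1; python3 avg.py 2 .03 | head -1
```

```text
travel [0.0153, 0.0, 0.0129] rot [0.0, 0.0, 0.0001] deg 0.0 | clock 21.15 q [16.7, 46.5, 21.1, 94.6, -45.5, 78.1, 65.4] p [0.547, -0.1702, 0.0679] w 0.0459 F [0.3, -0.2, -0.5]
avg [ 0.547  -0.1702  0.0679] sd mm [0. 0. 0.] target-avg mm (world) [ 0.  -0.1  0. ] rot err deg [ 0.   -0.01 -0.  ]
```

arm_command --increments '[{"travel":[0.004,0,0.0033],"rotation":[0,0,0],"fingers":1},{"travel":[0.008,0,0.0065],"rotation":[0,0,0],"fingers":1},{"travel":[0.0115,0,0.0097],"rotation":[0,0,0],"fingers":1},{"travel":[0.0153,0,0.0129],"rotation":[0,0,0],"fingers":1},{"travel":[0.0153,0,0.0129],"rotation":[0,0,0],"fingers":1},{"travel":[0.0153,0,0.0129],"rotation":[0,0,0],"fingers":1},{"travel":[0.0153,0,0.0129],"rotation":[0,0,0],"fingers":1}]'

```text
clock: 22.03
tool_pos: [0.5469, -0.1702, 0.0478]
tool_rot: [[-0.057, 0.996, 0.067], [0.64, 0.087, -0.763], [-0.766, -0.0, -0.643]]
wrist_force: [0.3, 0.3, -0.6]
width: 0.0454
```

```bash
python3 mid.py 2 .0|tail -1; python3 ov.py 2 f2
```

```text
travel [0.0075, 0.0001, 0.0064] rot [-0.0001, -0.0001, 0.0005] deg 0.0 | clock 22.03 q [17.0, 48.2, 20.6, 94.6, -46.1, 76.8, 66.4] p [0.5469, -0.1702, 0.0478] w 0.0454 F [0.3, 0.3, -0.6]
off mm [-0.1 -0.1 10.1]
```

View pics/f2.png

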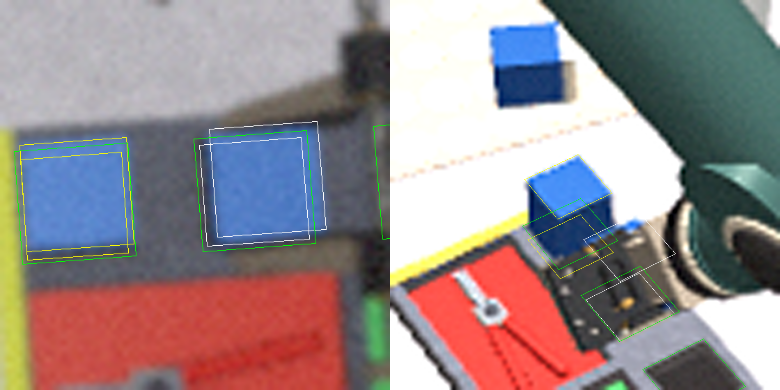

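arm_command --increments '[{"travel":[0.0025,0,0.0021],"rotation":[0,0,0],"fingers":1},{"travel":[0.005,0,0.0043],"rotation":[0,0,0],"fingers":1},{"travel":[0.0075,0,0.0064],"rotation":[0,0,0],"fingers":1},{"travel":[0.0075,0,0.0064],"rotation":[0,0,0],"fingers":1},{"travel":[0.0075,0,0.0064],"rotation":[0,0,0],"fingers":1}]'

```text
clock: 22.75
tool_pos: [0.5473, -0.1705, 0.0405]
tool_rot: [[-0.055, 0.996, 0.068], [0.642, 0.088, -0.762], [-0.765, 0.001, -0.645]]
wrist_force: [-2.1, -1.1, 12.0]
width: 0.0457
```

```bash
python3 mid.py 2 .0|tail -1
```

```text
travel [0.0021, -0.0003, 0.0015] rot [0.0012, -0.0023, -0.0008] deg 0.2 | clock 22.75 q [17.2, 48.9, 20.5, 94.5, -46.5, 76.5, 66.9] p [0.5473, -0.1705, 0.0405] w 0.0457 F [-2.1, -1.1, 12.0]
```

arm_command --increments '[{"travel":[0,0,0],"rotation":[0,0,0],"fingers":0.1},{"travel":[0,0,0],"rotation":[0,0,0],"fingers":-0.1},{"travel":[0,0,0],"rotation":[0,0,0],"fingers":-0.4},{"travel":[0,0,0],"rotation":[0,0,0],"fingers":-0.5},{"travel":[0,0,0],"rotation":[0,0,0],"fingers":-0.5},{"travel":[-0.03,0,0],"rotation":[0,0,0],"fingers":-0.5},{"travel":[-0.06,0,0],"rotation":[0,0,0],"fingers":-0.5},{"travel":[-0.09,0,0],"rotation":[0,0,0],"fingers":-0.5},{"travel":[-0.12,0,0],"rotation":[0,0,0],"fingers":-0.5},{"travel":[-0.15,0,0],"rotation":[0,0,0],"fingers":-0.5}]'

```text
clock: 23.58
tool_pos: [0.5555, -0.2674, 0.1561]
tool_rot: [[-0.056, 0.996, 0.068], [0.642, 0.088, -0.761], [-0.764, 0.001, -0.645]]
wrist_force: [1.3, -0.2, -0.5]
width: 0.0688
```

```bash
python3 look.py g1; python3 ov.py 2 f3; python3 - <<'E'
from kin import *
pots(bot.camera("top"))
E
```

```text
off mm [  8.5 -96.5 117. ]
[139.4 185.3] [0.6127 0.2818] rimyaw 8.7 size [56.9 47.7]
[224.1 194.7] [0.5926 0.0696] rimyaw -20.8 size [53.2 48.6]
[327. 213.] [ 0.5523 -0.1813] rimyaw 1.0 size [51.4 51.2]
[293.6 214.5] [ 0.5472 -0.0999] rimyaw 1.0 size [48.9 48.8]
```

View pics/g1c.png

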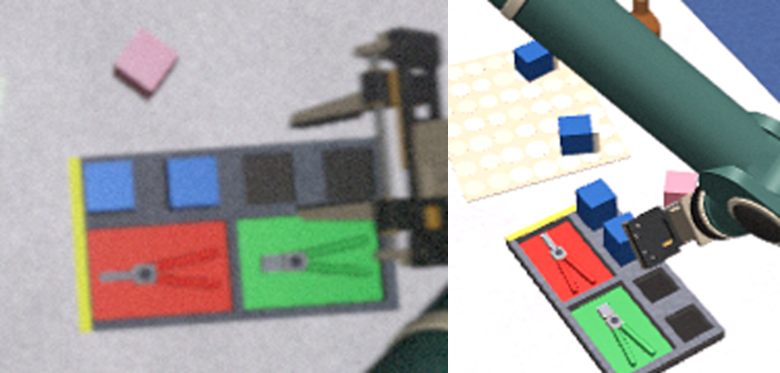

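View pics/f3.png

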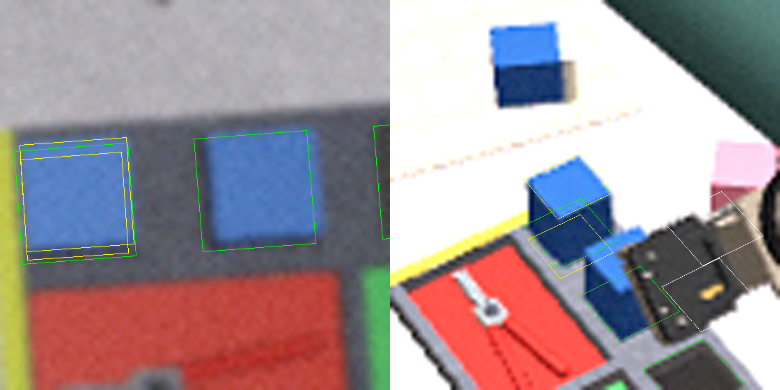

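```bash
cat > toward.py <<'E'
from kin import *
import sys
# toward.py cx cy yaw : plan current -> pre-pick
cx,cy,yaw=map(float,sys.argv[1:4])
o=bot.get_obs();q=np.array(o["joints"])
pp,R=pick_pose((cx,cy),yaw,40);pre=pp-.09*R[:,0]+[0,0,.03]
up=np.array(o["tool_pos"])+[-.02,.05,.12]
w=[(up,np.array(o["tool_rot"])),(np.array([.42,.1,.3]),Rp(yaw-15,80)),(np.array([.44,cy-.02,.25]),Rp(yaw,55)),(pre,R),(pp,R)]
sim(q,w); print([np.round(a,4).tolist() for a,b in w])
np.savez("wps.npz",p=[a for a,b in w],R=[b for a,b in w])
E
cat > nx.py <<'E'
from kin import *
import sys
d=np.load("wps.npz");k=int(sys.argv[1]);wm=float(sys.argv[2]) if len(sys.argv)>2 else 5.5
o=bot.get_obs();p=np.array(o["tool_pos"]);R=np.array(o["tool_rot"])
s=seg(p,R,d["p"][k],d["R"][k],wmax=wm)
print(len(s))
go(d["p"][k],d["R"][k])
E
python3 toward.py .6127 .2818 8.9; python3 nx.py 0
```

```text
0 rows 5 err 0.0 maxdq/row 2.4 q [18.0, 34.0, 25.0, 86.0, -39.0, 96.0, 56.0] minmargin 9.0 j 6 elbow/wrist z [np.float64(0.74), np.float64(0.53)]
1 rows 16 err 0.0 maxdq/row 3.4 q [-19.0, -6.0, -2.0, 121.0, 5.0, 56.0, 60.0] minmargin 12.0 j 2 elbow/wrist z [np.float64(0.82), np.float64(0.62)]
2 rows 6 err 0.5 maxdq/row 13.9 q [-27.0, -1.0, -20.0, 131.0, 47.0, 29.0, 14.0] minmargin 8.0 j 4 elbow/wrist z [np.float64(0.83), np.float64(0.52)]
3 rows 7 err 0.2 maxdq/row 15.3 q [-26.0, 29.0, -19.0, 135.0, 129.0, 43.0, -65.0] minmargin 4.0 j 4 elbow/wrist z [np.float64(0.76), np.float64(0.32)]
4 rows 4 err 0.1 maxdq/row 3.9 q [-23.0, 44.0, -17.0, 126.0, 140.0, 47.0, -69.0] minmargin 7.0 j 4 elbow/wrist z [np.float64(0.68), np.float64(0.23)]
[[0.5354, -0.2153, 0.2741], [0.42, 0.1, 0.3], [0.44, 0.2618, 0.25], [0.5451, 0.2712, 0.1036], [0.6132, 0.2819, 0.0158]]
5
travel [-0.0583, -0.0155, -0.1169] rot [0.0, 0.0, 0.0] deg 0.0 | clock 24.03 q [22.3, 45.7, 24.0, 82.8, -41.4, 91.1, 62.9] p [0.5554, -0.2653, 0.1541] w 0.0692 F [0.2, -0.1, 0.3]
```

arm_command --increments '[{"travel":[-0.015,-0.003,-0.025],"rotation":[0,0,0],"fingers":-0.6},{"travel":[-0.03,-0.007,-0.05],"rotation":[0,0,0],"fingers":-0.6},{"travel":[-0.045,-0.011,-0.08],"rotation":[0,0,0],"fingers":-0.6},{"travel":[-0.058,-0.015,-0.117],"rotation":[0,0,0],"fingers":-0.6}]'

```text
clock: 24.37
tool_pos: [0.535, -0.2147, 0.2734]
tool_rot: [[-0.059, 0.996, 0.065], [0.644, 0.088, -0.76], [-0.763, -0.003, -0.647]]
wrist_force: [0.8, -0.6, 0.8]
width: 0.0734
```

```bash
python3 nx.py 1
```

```text
17
travel [0.1892, -0.0871, -0.2638] rot [-1.3673, -0.7337, -0.3672] deg 91.4 | clock 24.37 q [18.1, 34.0, 25.3, 86.4, -39.2, 96.3, 56.0] p [0.535, -0.2147, 0.2734] w 0.0734 F [0.8, -0.6, 0.8]
```

arm_command --increments '[{"travel":[0.0126,-0.0058,-0.0176],"rotation":[-0.091,-0.049,-0.0245],"fingers":-0.6},{"travel":[0.0252,-0.0116,-0.0352],"rotation":[-0.182,-0.098,-0.049],"fingers":-0.6},{"travel":[0.0378,-0.0174,-0.0528],"rotation":[-0.273,-0.147,-0.0735],"fingers":-0.6},{"travel":[0.0504,-0.0232,-0.0704],"rotation":[-0.364,-0.196,-0.098],"fingers":-0.6},{"travel":[0.063,-0.029,-0.088],"rotation":[-0.455,-0.245,-0.1225],"fingers":-0.6},{"travel":[0.0756,-0.0348,-0.1056],"rotation":[-0.547,-0.294,-0.147],"fingers":-0.6},{"travel":[0.0883,-0.0406,-0.1232],"rotation":[-0.638,-0.342,-0.171],"fingers":-0.6},{"travel":[0.1009,-0.0464,-0.1408],"rotation":[-0.729,-0.391,-0.196],"fingers":-0.6},{"travel":[0.1135,-0.0522,-0.1583],"rotation":[-0.82,-0.44,-0.22],"fingers":-0.6},{"travel":[0.1261,-0.058,-0.176],"rotation":[-0.911,-0.489,-0.245],"fingers":-0.6},{"travel":[0.1387,-0.0639,-0.1935],"rotation":[-1.003,-0.538,-0.269],"fingers":-0.6},{"travel":[0.1513,-0.0697,-0.211],"rotation":[-1.094,-0.587,-0.294],"fingers":-0.6}]'

```text
clock: 25.37
tool_pos: [0.4421, 0.0386, 0.2947]
tool_rot: [[0.05, 0.356, 0.933], [0.086, 0.929, -0.359], [-0.995, 0.098, 0.016]]
wrist_force: [0.3, 0.7, 0.8]
width: 0.0738
```

```bash
python3 nx.py 1; python3 - <<'E'
from kin import *
t=bot.camera('top');s=bot.camera('side')
pots(t)
outs=[]
for n,im,bx in(("top",t,(275,180,345,250)),("side",s,(250,185,330,265))):
    x0,y0,x1,y1=bx;k=8
    c=np.clip(im[y0:y1,x0:x1,::-1].astype(float)*1.6,0,255).astype(np.uint8);c=cv2.resize(c,None,fx=k,fy=k,interpolation=cv2.INTER_CUBIC)
    for j in(2,3):
      for z in(.02,.07): cv2.polylines(c,[np.round((proj(tw(rect(PX,PY[j],.046,.046,z)),n)+.5-[x0,y0])*k).astype(int)],True,(255,255,255),1)
    outs.append(cv2.resize(c,(390,390)))
cv2.imwrite("pics/chk2.png",np.hstack(outs))
E
```

```text
4
travel [-0.0011, 0.0498, -0.0426] rot [-0.2674, -0.1444, -0.0727] deg 17.9 | clock 25.37 q [-13.5, -0.7, 7.6, 116.2, -5.1, 61.2, 65.4] p [0.4421, 0.0386, 0.2947] w 0.0738 F [0.3, 0.7, 0.8]
[139.4 185.3] [0.6129 0.2819] rimyaw 9.2 size [55.8 47.8]
[224.1 194.7] [0.5926 0.0697] rimyaw -20.7 size [53.6 48.2]
[327.  212.9] [ 0.5525 -0.1814] rimyaw 1.0 size [51.4 51.2]
[293.6 214.5] [ 0.5471 -0.0998] rimyaw 1.0 size [48.9 48.8]
```

View pics/chk2.png

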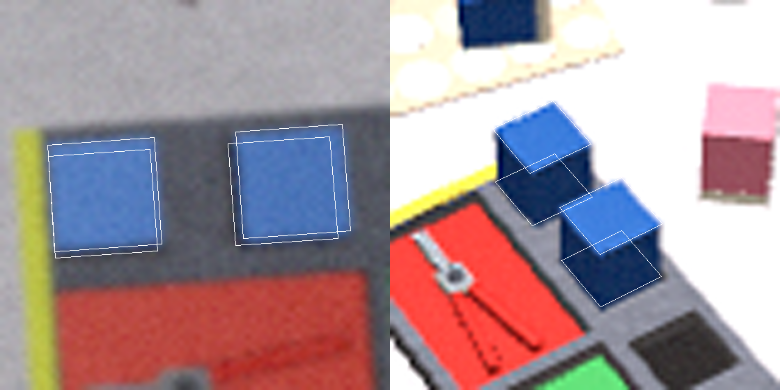

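Pocket 2's pot matches the seated wireframe in both views. On to spare 0.

```bash
python3 - <<'E'
from kin import *
d=np.load("wps.npz");o=bot.get_obs()
sim(np.array(o["joints"]),[(d["p"][k],d["R"][k]) for k in(2,3,4)])
E
python3 nx.py 2
```

```text
0 rows 8 err 0.5 maxdq/row 13.4 q [-28.0, -1.0, -20.0, 131.0, 47.0, 29.0, 14.0] minmargin 8.0 j 4 elbow/wrist z [np.float64(0.83), np.float64(0.52)]
1 rows 7 err 0.2 maxdq/row 15.4 q [-27.0, 29.0, -19.0, 135.0, 130.0, 43.0, -65.0] minmargin 4.0 j 4 elbow/wrist z [np.float64(0.76), np.float64(0.32)]
2 rows 4 err 0.1 maxdq/row 3.9 q [-24.0, 44.0, -16.0, 126.0, 140.0, 47.0, -69.0] minmargin 7.0 j 4 elbow/wrist z [np.float64(0.68), np.float64(0.23)]
9
travel [0.0642, 0.1999, -0.0788] rot [-0.5268, -0.5571, 0.0661] deg 44.1 | clock 25.47 q [-13.6, -0.7, 7.3, 116.2, -5.3, 61.3, 65.5] p [0.4405, 0.0421, 0.295] w 0.0734 F [0.9, -0.1, -0.6]
```

arm_command --increments '[{"travel":[0.0058,0.0182,-0.0072],"rotation":[-0.048,-0.051,0.006],"fingers":-0.6},{"travel":[0.0117,0.0363,-0.0143],"rotation":[-0.096,-0.101,0.012],"fingers":-0.6},{"travel":[0.0175,0.0545,-0.0215],"rotation":[-0.144,-0.152,0.018],"fingers":-0.6},{"travel":[0.0233,0.0727,-0.0287],"rotation":[-0.192,-0.203,0.024],"fingers":-0.6},{"travel":[0.0292,0.0909,-0.0358],"rotation":[-0.239,-0.253,0.03],"fingers":-0.6},{"travel":[0.035,0.109,-0.043],"rotation":[-0.287,-0.304,0.036],"fingers":-0.6},{"travel":[0.0409,0.1272,-0.0501],"rotation":[-0.335,-0.354,0.042],"fingers":-0.6},{"travel":[0.0467,0.1454,-0.0573],"rotation":[-0.383,-0.405,0.048],"fingers":-0.6},{"travel":[0.0525,0.1635,-0.0645],"rotation":[-0.431,-0.456,0.054],"fingers":-0.6},{"travel":[0.0584,0.1817,-0.0716],"rotation":[-0.479,-0.506,0.06],"fingers":-0.6},{"travel":[0.0642,0.2,-0.0788],"rotation":[-0.527,-0.557,0.066],"fingers":-0.6},{"travel":[0.0642,0.2,-0.0788],"rotation":[-0.527,-0.557,0.066],"fingers":-0.6}]'

```text
clock: 26.47
tool_pos: [0.4379, 0.2644, 0.248]
tool_rot: [[0.565, -0.162, 0.809], [0.091, 0.987, 0.134], [-0.82, -0.002, 0.573]]
wrist_force: [-1.4, 0.5, -0.5]
width: 0.0734
```

```bash
python3 nx.py 3
```

```text
6
travel [0.1795, -0.0104, 0.005] rot [0.0068, -0.2631, -0.0036] deg 15.1 | clock 26.47 q [-28.2, -0.7, -19.9, 131.4, 47.1, 29.1, 13.4] p [0.4379, 0.2644, 0.248] w 0.0734 F [-1.4, 0.5, -0.5]
```

arm_command --increments '[{"travel":[0.015,-0.0009,0.0004],"rotation":[0,-0.022,0],"fingers":-0.6},{"travel":[0.03,-0.0017,0.0008],"rotation":[0.001,-0.044,0],"fingers":-0.6},{"travel":[0.045,-0.0026,0.0012],"rotation":[0.0015,-0.066,-0.001],"fingers":-0.6},{"travel":[0.06,-0.0035,0.0017],"rotation":[0.002,-0.088,-0.001],"fingers":-0.6},{"travel":[0.075,-0.0043,0.002],"rotation":[0.0025,-0.11,-0.0015],"fingers":-0.6},{"travel":[0.09,-0.0052,0.0025],"rotation":[0.003,-0.132,-0.002],"fingers":-0.6},{"travel":[0.105,-0.006,0.003],"rotation":[0.004,-0.154,-0.002],"fingers":-0.6},{"travel":[0.12,-0.007,0.0033],"rotation":[0.0045,-0.175,-0.0025],"fingers":-0.6},{"travel":[0.135,-0.0078,0.0037],"rotation":[0.005,-0.197,-0.003],"fingers":-0.6},{"travel":[0.15,-0.0087,0.004],"rotation":[0.0055,-0.219,-0.003],"fingers":-0.6},{"travel":[0.165,-0.0095,0.0046],"rotation":[0.006,-0.241,-0.0033],"fingers":-0.6},{"travel":[0.1795,-0.0104,0.005],"rotation":[0.0068,-0.263,-0.0036],"fingers":-0.6}]'

```text
clock: 27.47
tool_pos: [0.5467, 0.269, 0.103]
tool_rot: [[0.758, -0.15, 0.634], [0.114, 0.989, 0.099], [-0.642, -0.003, 0.767]]
wrist_force: [-0.1, 0.5, -0.8]
width: 0.0735
```

```bash
python3 nx.py 3;python3 nx.py 4; python3 - <<'E'
from kin import *
t=bot.camera('top'); pots(t); crop(t,100,150,260,290,4,'pics/h2.png')
E
```

```text
1
travel [-0.0014, 0.0024, -0.0003] rot [-0.0008, 0.0011, 0.0049] deg 0.3 | clock 27.47 q [-27.1, 29.0, -18.0, 135.0, 129.6, 43.0, -65.1] p [0.5467, 0.269, 0.103] w 0.0735 F [-0.1, 0.5, -0.8]
4
travel [0.1079, 0.003, -0.0234] rot [-0.0008, 0.0011, 0.0049] deg 0.3 | clock 27.47 q [-27.1, 29.0, -18.0, 135.0, 129.6, 43.0, -65.1] p [0.5467, 0.269, 0.103] w 0.0735 F [-0.1, 0.5, -0.8]
[139.4 185.3] [0.6127 0.2818] rimyaw 8.7 size [56.1 47.9]
[224.1 194.8] [0.5925 0.0697] rimyaw -20.7 size [53.7 48.2]
[327.  212.9] [ 0.5526 -0.1807] rimyaw 6.6 size [51.1 50.9]
[293.7 214.5] [ 0.5471 -0.0996] rimyaw 5.4 size [51.  48.5]
```

View pics/h2.png

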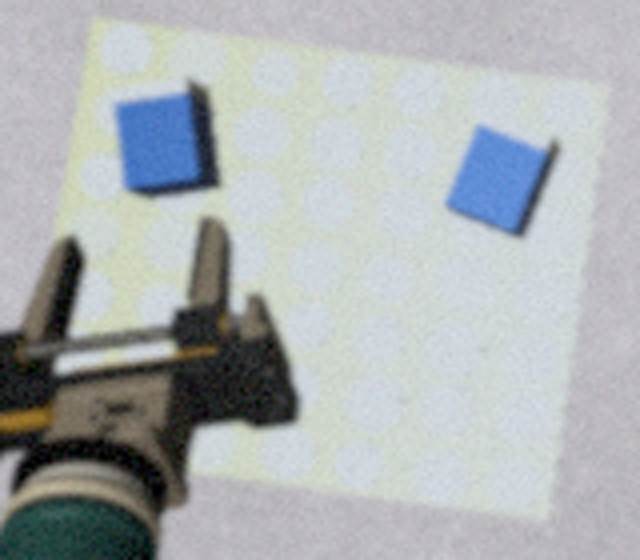

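arm_command --increments '[{"travel":[0.02,0.003,-0.006],"rotation":[0,0,0.005],"fingers":-0.6},{"travel":[0.04,0.003,-0.01],"rotation":[0,0,0.005],"fingers":-0.6},{"travel":[0.06,0.003,-0.014],"rotation":[0,0,0.005],"fingers":-0.6},{"travel":[0.08,0.003,-0.018],"rotation":[0,0,0.005],"fingers":-0.6},{"travel":[0.098,0.003,-0.022],"rotation":[0,0,0.005],"fingers":-0.6},{"travel":[0.1079,0.003,-0.0234],"rotation":[0,0,0.005],"fingers":-0.6},{"travel":[0.1079,0.003,-0.0234],"rotation":[0,0,0.005],"fingers":-0.6},{"travel":[0.1079,0.003,-0.0234],"rotation":[0,0,0.005],"fingers":-0.6},{"travel":[0.1079,0.003,-0.0234],"rotation":[0,0,0.005],"fingers":-0.6}]'

```text
clock: 28.27
tool_pos: [0.6126, 0.2805, 0.0134]
tool_rot: [[0.756, -0.153, 0.636], [0.116, 0.988, 0.099], [-0.644, -0.001, 0.765]]
wrist_force: [-0.5, 0.5, 0.1]
width: 0.0731
```

```bash
python3 nx.py 4; python3 - <<'E'
from kin import *
t=bot.camera('top'); crop(t,100,150,260,290,4,'pics/h3.png')
E
```

```text
1
travel [-0.0009, 0.0013, 0.0024] rot [-0.0002, -0.0019, 0.0021] deg 0.2 | clock 28.27 q [-24.1, 43.8, -16.1, 126.5, 140.3, 46.9, -69.5] p [0.6126, 0.2805, 0.0134] w 0.0731 F [-0.5, 0.5, 0.1]
```

View pics/h3.png

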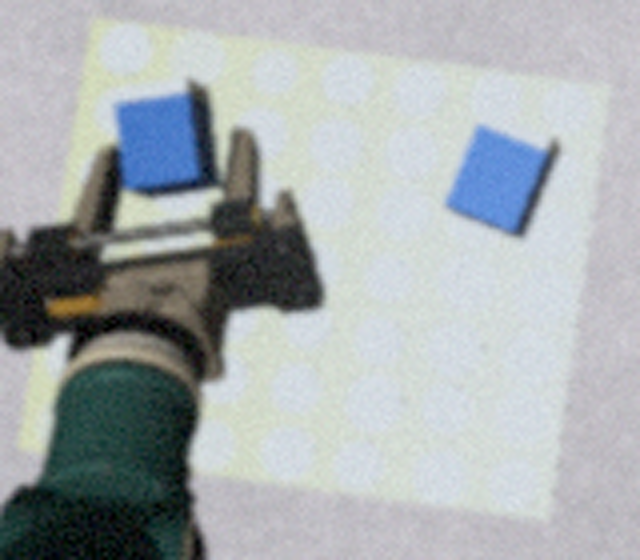

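arm_command --increments '[{"travel":[-0.0009,0.0013,0.0024],"rotation":[0,-0.002,0.002],"fingers":-0.6},{"travel":[-0.0009,0.0013,0.0024],"rotation":[0,-0.002,0.002],"fingers":-0.6},{"travel":[-0.0009,0.0013,0.0024],"rotation":[0,-0.002,0.002],"fingers":1},{"travel":[-0.0009,0.0013,0.0024],"rotation":[0,-0.002,0.002],"fingers":1},{"travel":[-0.0009,0.0013,0.0024],"rotation":[0,-0.002,0.002],"fingers":1},{"travel":[-0.0009,0.0013,0.0024],"rotation":[0,-0.002,0.002],"fingers":1},{"travel":[-0.0009,0.0013,0.0024],"rotation":[0,-0.002,0.002],"fingers":1},{"travel":[-0.0009,0.0013,0.0024],"rotation":[0,-0.002,0.002],"fingers":1},{"travel":[-0.0009,0.0013,0.0024],"rotation":[0,-0.002,0.002],"fingers":1}]' --grip_force 35

```text
clock: 29.07
tool_pos: [0.6132, 0.2823, 0.0161]
tool_rot: [[0.757, -0.155, 0.635], [0.119, 0.988, 0.099], [-0.642, 0.001, 0.766]]
wrist_force: [-1.4, 0.5, 1.9]
width: 0.0456
```

```bash
python3 - <<'E'
from kin import *
pp,R=pick_pose((.6127,.2818),8.9,40);o=bot.get_obs()
pl,Rl=place_pose(1,-85,40); a=pp+[-.05,-.03,.25]
sim(np.array(o["joints"]),[(pp+[0,0,.06],R),(a,R),(pl+[0,0,.14],Rl),(pl,Rl)])
go(a,R); print(Ro.from_matrix(R.T@Rl).magnitude())
E
```

```text
0 rows 2 err 0.1 maxdq/row 4.2 q [-25.0, 35.0, -16.0, 127.0, 135.0, 40.0, -64.0] minmargin 12.0 j 4 elbow/wrist z [np.float64(0.73), np.float64(0.29)]
1 rows 7 err 0.2 maxdq/row 9.3 q [-30.0, 7.0, -10.0, 130.0, 97.0, 24.0, -28.0] minmargin 9.0 j 4 elbow/wrist z [np.float64(0.82), np.float64(0.48)]
2 rows 21 err 0.1 maxdq/row 20.2 q [33.0, 41.0, 5.0, 83.0, -32.0, 87.0, 54.0] minmargin 6.0 j 6 elbow/wrist z [np.float64(0.7), np.float64(0.43)]
3 rows 5 err 0.0 maxdq/row 2.2 q [33.0, 51.0, 4.0, 85.0, -33.0, 76.0, 60.0] minmargin 21.0 j 6 elbow/wrist z [np.float64(0.63), np.float64(0.29)]
travel [-0.2018, -0.0222, 0.1567] rot [-0.0002, 0.0007, -0.0006] deg 0.1 | clock 29.07 q [-24.1, 43.5, -16.2, 126.4, 140.3, 46.7, -69.5] p [0.6132, 0.2823, 0.0161] w 0.0456 F [-1.4, 0.5, 1.9]
2.134129920300089
```

```bash
python3 - <<'E'
from kin import *
pp,R=pick_pose((.6127,.2818),8.9,40);o=bot.get_obs()
pl,Rl=place_pose(1,-85,40)
for hh in(-17,-30):
  a=np.array([.55,.18,.27]);Ra=Rp(hh,40); print(hh)
  sim(np.array(o["joints"]),[(pp+[0,0,.06],R),(a,Ra),(pl+[0,0,.14],Rl),(pl,Rl)])
E
```

```text
-17
0 rows 2 err 0.1 maxdq/row 4.2 q [-25.0, 35.0, -16.0, 127.0, 135.0, 40.0, -64.0] minmargin 12.0 j 4 elbow/wrist z [np.float64(0.73), np.float64(0.29)]
1 rows 8 err 0.2 maxdq/row 8.1 q [-32.0, 8.0, -13.0, 128.0, 76.0, 46.0, -29.0] minmargin 10.0 j 4 elbow/wrist z [np.float64(0.82), np.float64(0.48)]
2 rows 19 err 0.1 maxdq/row 11.7 q [33.0, 41.0, 6.0, 83.0, -32.0, 87.0, 54.0] minmargin 12.0 j 4 elbow/wrist z [np.float64(0.7), np.float64(0.43)]
3 rows 5 err 0.0 maxdq/row 2.2 q [33.0, 51.0, 5.0, 85.0, -33.0, 76.0, 60.0] minmargin 21.0 j 6 elbow/wrist z [np.float64(0.63), np.float64(0.29)]
-30
0 rows 2 err 0.1 maxdq/row 4.2 q [-25.0, 35.0, -16.0, 127.0, 135.0, 40.0, -64.0] minmargin 12.0 j 4 elbow/wrist z [np.float64(0.73), np.float64(0.29)]
1 rows 8 err 0.2 maxdq/row 10.0 q [-34.0, 14.0, -14.0, 121.0, 68.0, 58.0, -33.0] minmargin 12.0 j 4 elbow/wrist z [np.float64(0.81), np.float64(0.48)]
2 rows 18 err 0.1 maxdq/row 10.0 q [36.0, 41.0, 1.0, 83.0, -29.0, 86.0, 52.0] minmargin 18.0 j 4 elbow/wrist z [np.float64(0.7), np.float64(0.43)]
3 rows 5 err 0.0 maxdq/row 2.2 q [36.0, 51.0, 0.0, 85.0, -30.0, 75.0, 57.0] minmargin 22.0 j 6 elbow/wrist z [np.float64(0.63), np.float64(0.29)]
```

arm_command --increments '[{"travel":[-0.0128,0,0.0153],"rotation":[0,0,0],"fingers":1},{"travel":[-0.0257,0,0.0307],"rotation":[0,0,0],"fingers":1},{"travel":[-0.0385,0,0.046],"rotation":[0,0,0],"fingers":1},{"travel":[-0.0385,0,0.046],"rotation":[0,0,0],"fingers":1}]'

```text
clock: 29.4
tool_pos: [0.6146, 0.2831, 0.0798]
tool_rot: [[0.76, -0.155, 0.631], [0.121, 0.988, 0.097], [-0.638, 0.002, 0.77]]
wrist_force: [0.5, -0.0, -0.2]
width: 0.0459
```

```bash
python3 -c "
from kin import *
go([.55,.18,.27],Rp(-17,40))"
```

```text
travel [-0.1829, -0.0915, 0.0956] rot [0.2883, 0.0051, -0.3486] deg 25.9 | clock 29.4 q [-24.8, 34.9, -15.5, 127.3, 134.5, 40.4, -64.4] p [0.6146, 0.2831, 0.0798] w 0.0459 F [0.5, -0.0, -0.2]
```

arm_command --increments '[{"travel":[-0.0183,-0.0092,0.0096],"rotation":[0.029,0,-0.035],"fingers":1},{"travel":[-0.0366,-0.0183,0.0191],"rotation":[0.058,0.001,-0.07],"fingers":1},{"travel":[-0.0549,-0.0275,0.0287],"rotation":[0.086,0.0015,-0.105],"fingers":1},{"travel":[-0.0732,-0.0366,0.0382],"rotation":[0.115,0.002,-0.139],"fingers":1},{"travel":[-0.0915,-0.0458,0.0478],"rotation":[0.144,0.0025,-0.174],"fingers":1},{"travel":[-0.1097,-0.0549,0.0574],"rotation":[0.173,0.003,-0.209],"fingers":1},{"travel":[-0.128,-0.064,0.0669],"rotation":[0.202,0.0035,-0.244],"fingers":1},{"travel":[-0.1463,-0.0732,0.0765],"rotation":[0.231,0.004,-0.279],"fingers":1},{"travel":[-0.1646,-0.0824,0.086],"rotation":[0.26,0.0045,-0.314],"fingers":1},{"travel":[-0.1829,-0.0915,0.0956],"rotation":[0.288,0.005,-0.3486],"fingers":1},{"travel":[-0.1829,-0.0915,0.0956],"rotation":[0.288,0.005,-0.3486],"fingers":1}]'

```text
clock: 30.32
tool_pos: [0.5504, 0.1801, 0.2729]
tool_rot: [[0.735, 0.294, 0.611], [-0.224, 0.956, -0.19], [-0.64, 0.003, 0.768]]
wrist_force: [0.6, 0.9, -0.4]
width: 0.046
```

```bash
python3 mid.py 1 .14
```

```text
0 rows 19 err 0.1 maxdq/row 11.7 q [32.0, 41.0, 7.0, 83.0, -33.0, 87.0, 54.0] minmargin 12.0 j 4 elbow/wrist z [np.float64(0.7), np.float64(0.43)]
20
[0.008, -0.0206, 0.0006] [0.0648, 0.0684, -0.0059]
[0.016, -0.0411, 0.0011] [0.1297, 0.1368, -0.0118]
[0.024, -0.0617, 0.0017] [0.1945, 0.2052, -0.0177]
[0.032, -0.0822, 0.0023] [0.2594, 0.2737, -0.0237]
[0.04, -0.1028, 0.0028] [0.3242, 0.3421, -0.0296]
[0.048, -0.1234, 0.0034] [0.389, 0.4105, -0.0355]
[0.056, -0.1439, 0.004] [0.4539, 0.4789, -0.0414]
[0.064, -0.1645, 0.0045] [0.5187, 0.5473, -0.0473]
[0.072, -0.185, 0.0051] [0.5835, 0.6157, -0.0532]
[0.08, -0.2056, 0.0057] [0.6484, 0.6842, -0.0591]
[0.088, -0.2262, 0.0062] [0.7132, 0.7526, -0.0651]
[0.096, -0.2467, 0.0068] [0.7781, 0.821, -0.071]
travel [0.16, -0.4112, 0.0113] rot [1.2968, 1.3683, -0.1183] deg 108.2 | clock 30.32 q [-32.4, 8.2, -12.7, 127.5, 75.9, 46.0, -29.3] p [0.5504, 0.1801, 0.2729] w 0.046 F [0.6, 0.9, -0.4]
```

arm_command --increments '[{"travel":[0.008,-0.0206,0.0006],"rotation":[0.065,0.068,-0.006],"fingers":1},{"travel":[0.016,-0.0411,0.001],"rotation":[0.13,0.137,-0.012],"fingers":1},{"travel":[0.024,-0.0617,0.0017],"rotation":[0.1945,0.205,-0.0177],"fingers":1},{"travel":[0.032,-0.0822,0.0023],"rotation":[0.259,0.274,-0.0237],"fingers":1},{"travel":[0.04,-0.1028,0.0028],"rotation":[0.324,0.342,-0.0296],"fingers":1},{"travel":[0.048,-0.1234,0.0034],"rotation":[0.389,0.4105,-0.0355],"fingers":1},{"travel":[0.056,-0.144,0.004],"rotation":[0.454,0.479,-0.0414],"fingers":1},{"travel":[0.064,-0.1645,0.0045],"rotation":[0.519,0.547,-0.0473],"fingers":1},{"travel":[0.072,-0.185,0.005],"rotation":[0.5835,0.616,-0.0532],"fingers":1},{"travel":[0.08,-0.2056,0.0057],"rotation":[0.648,0.684,-0.059],"fingers":1},{"travel":[0.088,-0.2262,0.0062],"rotation":[0.713,0.7526,-0.065],"fingers":1},{"travel":[0.096,-0.2467,0.0068],"rotation":[0.778,0.821,-0.071],"fingers":1}]'

```text
clock: 31.32
tool_pos: [0.5518, -0.0799, 0.2143]
tool_rot: [[0.158, 0.832, 0.531], [0.196, 0.501, -0.843], [-0.968, 0.237, -0.084]]
wrist_force: [0.8, 0.3, -0.9]
width: 0.046
```

```bash
python3 mid.py 1 .12
```

```text
0 rows 8 err 0.1 maxdq/row 4.6 q [32.0, 43.0, 8.0, 84.0, -33.0, 86.0, 56.0] minmargin 20.0 j 6 elbow/wrist z [np.float64(0.69), np.float64(0.41)]
8
[0.0027, -0.0121, 0.0188] [0.0643, 0.068, -0.0056]
[0.0053, -0.0243, 0.0375] [0.1286, 0.136, -0.0112]
[0.008, -0.0364, 0.0563] [0.1929, 0.204, -0.0168]
[0.0107, -0.0486, 0.075] [0.2571, 0.2719, -0.0224]
[0.0134, -0.0607, 0.0938] [0.3214, 0.3399, -0.028]
[0.016, -0.0728, 0.1126] [0.3857, 0.4079, -0.0336]
[0.0187, -0.085, 0.1313] [0.45, 0.4759, -0.0392]
[0.0214, -0.0971, 0.1501] [0.5143, 0.5439, -0.0448]
travel [0.0214, -0.0971, 0.1501] rot [0.5143, 0.5439, -0.0448] deg 43.0 | clock 31.32 q [10.8, 15.0, 2.0, 110.7, -18.0, 49.2, 55.5] p [0.5518, -0.0799, 0.2143] w 0.046 F [0.8, 0.3, -0.9]
```

arm_command --increments '[{"travel":[0.0027,-0.0121,0.0188],"rotation":[0.064,0.068,-0.0056],"fingers":1},{"travel":[0.0053,-0.0243,0.0375],"rotation":[0.129,0.136,-0.011],"fingers":1},{"travel":[0.008,-0.0364,0.0563],"rotation":[0.193,0.204,-0.017],"fingers":1},{"travel":[0.0107,-0.0486,0.075],"rotation":[0.257,0.272,-0.0224],"fingers":1},{"travel":[0.0134,-0.0607,0.0938],"rotation":[0.321,0.34,-0.028],"fingers":1},{"travel":[0.016,-0.0728,0.1126],"rotation":[0.3857,0.408,-0.0336],"fingers":1},{"travel":[0.0187,-0.085,0.1313],"rotation":[0.45,0.476,-0.0392],"fingers":1},{"travel":[0.0214,-0.0971,0.15],"rotation":[0.5143,0.544,-0.0448],"fingers":1},{"travel":[0.0214,-0.0971,0.15],"rotation":[0.5143,0.544,-0.0448],"fingers":1},{"travel":[0.0214,-0.0971,0.15],"rotation":[0.5143,0.544,-0.0448],"fingers":1}]'

```text
clock: 32.15
tool_pos: [0.5514, -0.253, 0.1527]
tool_rot: [[-0.06, 0.996, 0.058], [0.641, 0.083, -0.763], [-0.765, -0.009, -0.644]]
wrist_force: [0.1, 1.1, -0.4]
width: 0.0458
```

```bash
python3 mid.py 1 .03|tail -1; python3 look.py i1
```

```text
travel [0.066, 0.0036, 0.0531] rot [-0.0087, -0.0019, 0.0042] deg 0.6 | clock 32.15 q [31.4, 43.2, 8.0, 83.8, -33.1, 85.5, 55.7] p [0.5514, -0.253, 0.1527] w 0.0458 F [0.1, 1.1, -0.4]
```

View pics/i1c.png

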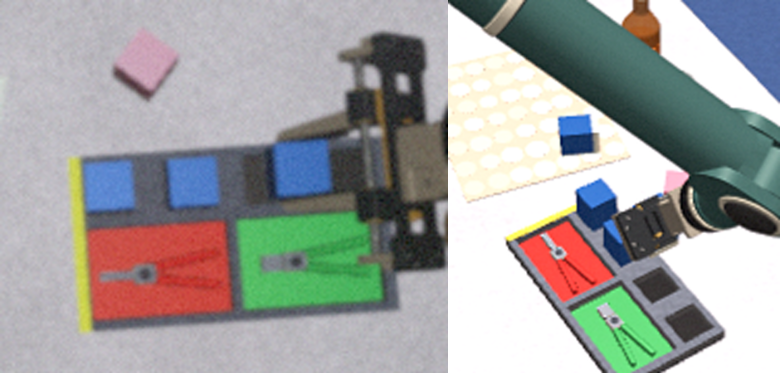

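Descending to 30 mm above pocket 1.

arm_command --increments '[{"travel":[0.0165,0.001,0.0133],"rotation":[-0.002,0,0.001],"fingers":1},{"travel":[0.033,0.0018,0.0266],"rotation":[-0.004,-0.001,0.002],"fingers":1},{"travel":[0.0495,0.0027,0.0398],"rotation":[-0.0065,-0.0015,0.003],"fingers":1},{"travel":[0.066,0.0036,0.0531],"rotation":[-0.0087,-0.0019,0.0042],"fingers":1},{"travel":[0.066,0.0036,0.0531],"rotation":[-0.0087,-0.0019,0.0042],"fingers":1},{"travel":[0.066,0.0036,0.0531],"rotation":[-0.0087,-0.0019,0.0042],"fingers":1},{"travel":[0.066,0.0036,0.0531],"rotation":[-0.0087,-0.0019,0.0042],"fingers":1}]'

```text
clock: 32.83
tool_pos: [0.5578, -0.2472, 0.074]
tool_rot: [[-0.053, 0.996, 0.077], [0.639, 0.093, -0.763], [-0.767, 0.009, -0.641]]
wrist_force: [-0.2, -0.7, -0.2]
width: 0.0458
```

```bash
python3 avg.py 1 .03;  python3 avg.py 1 .03|head -1; python3 mid.py 1 .01|tail -1
```

```text
avg [ 0.5576 -0.248   0.0736] sd mm [0.3 0.1 0.5] target-avg mm (world) [-3.5 -2.9 -5.7] rot err deg [ 0.09  0.51 -0.3 ]
blue 414 [361.9 208. ] tray-frame x,y pct2-98 (mm): [[30.2, -61.3], [76.0, -14.7]] expected centre 52.0 -40.5
blue 399 [327.  212.9] tray-frame x,y pct2-98 (mm): [[24.8, 21.2], [69.9, 66.3]] expected centre 52.0 -40.5
blue 372 [293.7 214.6] tray-frame x,y pct2-98 (mm): [[26.4, 99.9], [71.1, 142.7]] expected centre 52.0 -40.5
avg [ 0.5569 -0.2479  0.0723] sd mm [0.1 0.1 0.3] target-avg mm (world) [-2.8 -3.1 -4.3] rot err deg [ 0.02  0.4  -0.27]
travel [0.0166, -0.0032, 0.0176] rot [0.0079, 0.0007, -0.002] deg 0.5 | clock 33.43 q [31.5, 48.8, 7.1, 85.0, -34.4, 79.0, 59.7] p [0.5568, -0.2478, 0.072] w 0.0458 F [-0.1, 0.3, -0.9]
```

```bash
python3 mid.py 1 .027|tail -1
```

```text
travel [0.0035, -0.0031, 0.0067] rot [0.0079, 0.0007, -0.002] deg 0.5 | clock 33.43 q [31.5, 48.8, 7.1, 85.0, -34.4, 79.0, 59.7] p [0.5568, -0.2478, 0.072] w 0.0458 F [-0.1, 0.3, -0.9]
```

arm_command --increments '[{"travel":[0.0035,-0.0031,0.0067],"rotation":[0.0079,0.0007,-0.002],"fingers":1},{"travel":[0.0035,-0.0031,0.0067],"rotation":[0.0079,0.0007,-0.002],"fingers":1},{"travel":[0.0035,-0.0031,0.0067],"rotation":[0.0079,0.0007,-0.002],"fingers":1},{"travel":[0.0035,-0.0031,0.0067],"rotation":[0.0079,0.0007,-0.002],"fingers":1},{"travel":[0.0035,-0.0031,0.0067],"rotation":[0.0079,0.0007,-0.002],"fingers":1},{"travel":[0.0035,-0.0031,0.0067],"rotation":[0.0079,0.0007,-0.002],"fingers":1}]'

```text
clock: 33.93
tool_pos: [0.5541, -0.2509, 0.0651]
tool_rot: [[-0.056, 0.996, 0.067], [0.64, 0.087, -0.763], [-0.766, 0.0, -0.643]]
wrist_force: [-1.4, 0.3, -1.4]
width: 0.0458
```

```bash
python3 avg.py 1 .027;  python3 avg.py 1 .027|head -1; python3 mid.py 1 .01|tail -1
```

```text
avg [ 0.5541 -0.2509  0.0651] sd mm [0. 0. 0.] target-avg mm (world) [-0.1 -0.  -0.1] rot err deg [ 0.    0.01 -0.01]
blue 412 [362.5 209.8] tray-frame x,y pct2-98 (mm): [[26.0, -63.2], [71.9, -16.4]] expected centre 52.0 -40.5
blue 401 [327.  212.9] tray-frame x,y pct2-98 (mm): [[24.9, 20.6], [70.2, 66.1]] expected centre 52.0 -40.5
blue 375 [293.6 214.5] tray-frame x,y pct2-98 (mm): [[26.7, 99.5], [71.8, 142.7]] expected centre 52.0 -40.5
avg [ 0.554 -0.251  0.065] sd mm [0. 0. 0.] target-avg mm (world) [ 0.  0. -0.] rot err deg [ 0.  0. -0.]
travel [0.013, 0.0, 0.0109] rot [-0.0, -0.0, 0.0] deg 0.0 | clock 34.53 q [31.7, 49.4, 7.3, 85.0, -34.3, 78.8, 59.8] p [0.554, -0.251, 0.065] w 0.0458 F [-0.3, -0.3, -1.0]
```

arm_command --increments '[{"travel":[0.004,0,0.0033],"rotation":[0,0,0],"fingers":1},{"travel":[0.0075,0,0.0063],"rotation":[0,0,0],"fingers":1},{"travel":[0.0105,0,0.0088],"rotation":[0,0,0],"fingers":1},{"travel":[0.013,0,0.0109],"rotation":[0,0,0],"fingers":1},{"travel":[0.013,0,0.0109],"rotation":[0,0,0],"fingers":1},{"travel":[0.013,0,0.0109],"rotation":[0,0,0],"fingers":1},{"travel":[0.013,0,0.0109],"rotation":[0,0,0],"fingers":1}]'

```text
clock: 35.12
tool_pos: [0.554, -0.251, 0.048]
tool_rot: [[-0.056, 0.996, 0.067], [0.64, 0.087, -0.763], [-0.766, -0.0, -0.643]]
wrist_force: [-0.2, -0.6, -1.1]
width: 0.0457
```

```bash
python3 mid.py 1 .0015|tail -1
```

```text
travel [0.0065, 0.0001, 0.0055] rot [-0.0001, -0.0001, 0.0002] deg 0.0 | clock 35.12 q [31.8, 50.7, 7.1, 85.0, -34.6, 77.7, 60.4] p [0.554, -0.251, 0.048] w 0.0457 F [-0.2, -0.6, -1.1]
```

arm_command --increments '[{"travel":[0.0022,0,0.0018],"rotation":[0,0,0],"fingers":1},{"travel":[0.0044,0,0.0037],"rotation":[0,0,0],"fingers":1},{"travel":[0.0065,0,0.0055],"rotation":[0,0,0],"fingers":1},{"travel":[0.0065,0,0.0055],"rotation":[0,0,0],"fingers":1},{"travel":[0.0065,0,0.0055],"rotation":[0,0,0],"fingers":1}]'

```text
clock: 35.53
tool_pos: [0.5546, -0.2511, 0.0418]
tool_rot: [[-0.055, 0.996, 0.068], [0.642, 0.087, -0.762], [-0.765, 0.002, -0.644]]
wrist_force: [-0.8, -1.5, 8.5]
width: 0.0463
```

```bash
python3 mid.py 1 .0|tail -1
```

```text
travel [0.0031, -0.0006, 0.0023] rot [0.0011, -0.0015, -0.001] deg 0.1 | clock 35.53 q [31.8, 51.3, 7.0, 84.9, -34.7, 77.3, 60.8] p [0.5546, -0.2511, 0.0418] w 0.0463 F [-0.8, -1.5, 8.5]
```

arm_command --increments '[{"travel":[0,0,0],"rotation":[0,0,0],"fingers":0.1},{"travel":[0,0,0],"rotation":[0,0,0],"fingers":-0.1},{"travel":[0,0,0],"rotation":[0,0,0],"fingers":-0.4},{"travel":[0,0,0],"rotation":[0,0,0],"fingers":-0.5},{"travel":[0,0,0],"rotation":[0,0,0],"fingers":-0.5},{"travel":[-0.03,0,0],"rotation":[0,0,0],"fingers":-0.5},{"travel":[-0.06,0,0],"rotation":[0,0,0],"fingers":-0.5},{"travel":[-0.09,0,0],"rotation":[0,0,0],"fingers":-0.5},{"travel":[-0.12,0,0],"rotation":[0,0,0],"fingers":-0.5},{"travel":[-0.135,0,-0.04],"rotation":[0,0,0],"fingers":-0.5},{"travel":[-0.145,-0.005,-0.08],"rotation":[0,0,0],"fingers":-0.5}]'

```text
clock: 36.45
tool_pos: [0.5516, -0.2863, 0.2024]
tool_rot: [[-0.055, 0.997, 0.063], [0.642, 0.083, -0.762], [-0.765, -0.001, -0.644]]
wrist_force: [0.3, 0.6, 0.9]
width: 0.069
```

```bash
cat > chk.py <<'E'
from kin import *
import sys
t=bot.camera('top');s=bot.camera('side')
pots(t)
outs=[]
for n,im,bx in(("top",t,(275,160,415,290)),("side",s,(230,180,350,300))):
    x0,y0,x1,y1=bx;k=8
    c=np.clip(im[y0:y1,x0:x1,::-1].astype(float)*1.6,0,255).astype(np.uint8);c=cv2.resize(c,None,fx=k,fy=k,interpolation=cv2.INTER_CUBIC)
    for j in range(int(sys.argv[2]),4):
      for z in(.02,.07): cv2.polylines(c,[np.round((proj(tw(rect(PX,PY[j],.046,.046,z)),n)+.5-[x0,y0])*k).astype(int)],True,(255,255,255),1)
    outs.append(cv2.resize(c,None,fx=395/c.shape[1],fy=395/c.shape[1]))
h=min(o.shape[0] for o in outs)
cv2.imwrite("pics/%s.png"%sys.argv[1],np.hstack([o[:h] for o in outs]))
E
python3 chk.py j1 1; python3 toward.py .5926 .0697 -20.8; python3 nx.py 1
```

```text
[224.1 194.7] [0.5926 0.0697] rimyaw -20.9 size [53.5 48.1]
[361.1 210.1] [ 0.5563 -0.2695] rimyaw -84.2 size [51.2 50.8]
[327.  212.8] [ 0.5527 -0.1813] rimyaw 1.0 size [51.4 51.2]
[293.6 214.4] [ 0.5473 -0.0994] rimyaw 5.8 size [51.  48.2]
0 rows 5 err 0.0 maxdq/row 2.3 q [30.0, 31.0, 9.0, 81.0, -32.0, 98.0, 48.0] minmargin 8.0 j 6 elbow/wrist z [np.float64(0.75), np.float64(0.58)]
1 rows 12 err 0.1 maxdq/row 5.4 q [-5.0, -3.0, -18.0, 118.0, 9.0, 60.0, 26.0] minmargin 12.0 j 6 elbow/wrist z [np.float64(0.83), np.float64(0.62)]
2 rows 5 err 0.5 maxdq/row 10.7 q [-4.0, -8.0, -24.0, 137.0, 43.0, 34.0, 8.0] minmargin 3.0 j 4 elbow/wrist z [np.float64(0.82), np.float64(0.52)]
3 rows 6 err 0.2 maxdq/row 16.6 q [-13.0, 29.0, -27.0, 138.0, 109.0, 55.0, -66.0] minmargin 0.0 j 4 elbow/wrist z [np.float64(0.76), np.float64(0.32)]
4 rows 4 err 0.1 maxdq/row 4.4 q [-10.0, 44.0, -22.0, 132.0, 124.0, 58.0, -72.0] minmargin 3.0 j 4 elbow/wrist z [np.float64(0.68), np.float64(0.23)]
[[0.5346, -0.2322, 0.3296], [0.42, 0.1, 0.3], [0.44, 0.0497, 0.25], [0.5287, 0.094, 0.1036], [0.5931, 0.0695, 0.0158]]
14
travel [0.1821, -0.0985, -0.3598] rot [-0.8488, -0.8124, -0.2366] deg 68.7 | clock 36.55 q [32.9, 41.4, 8.8, 78.9, -32.5, 91.7, 54.8] p [0.5546, -0.2822, 0.2096] w 0.0689 F [1.8, 0.4, 0.3]
```

View pics/j1.png

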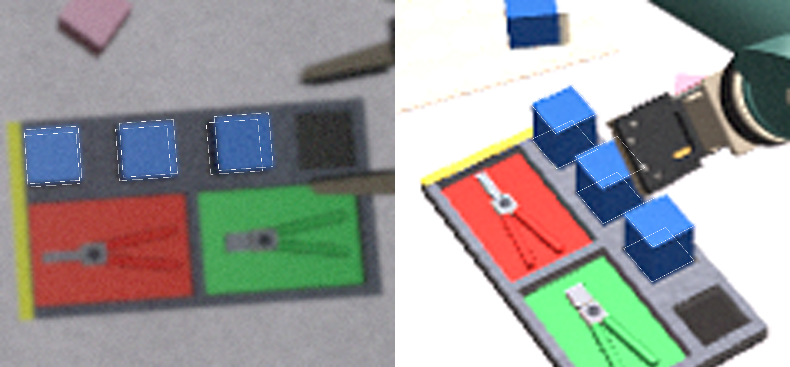

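```bash
cat > toward2.py <<'E'
from kin import *
c=(.5926,.0697);yaw=-20.8
o=bot.get_obs();q=np.array(o["joints"])
for pk in(40,45):
 pp,R=pick_pose(c,yaw,pk);pre=pp+[-.01,0,.1]
 for a,b in(((.50,.0,.3),(.53,.06,.25)),((.50,-.05,.3),(.56,.03,.22))):
  w=[(np.array(a),Rp(yaw-15,85)),(np.array(b),Rp(yaw,60)),(pre,R),(pp,R)]
  print(pk,a); qp=sim(q,w)
  if pk==40 and a[1]==0: np.savez("wps.npz",p=[x for x,_ in w],R=[y for _,y in w])
  pl,Rl=place_pose(0,-85,pk)
  sim(qp,[(pp+[0,0,.06],R),(pp+[0,0.02,.25],R),(pl+[0,0,.14],Rl),(pl,Rl)])
E
python3 toward2.py
```

```text
40 (0.5, 0.0, 0.3)
0 rows 11 err 0.1 maxdq/row 4.5 q [-1.0, 5.0, -5.0, 109.0, 4.0, 62.0, 46.0] minmargin 17.0 j 6 elbow/wrist z [np.float64(0.82), np.float64(0.63)]
1 rows 5 err 0.5 maxdq/row 10.5 q [-11.0, 3.0, -11.0, 125.0, 37.0, 35.0, 19.0] minmargin 15.0 j 4 elbow/wrist z [np.float64(0.83), np.float64(0.54)]
2 rows 5 err 0.5 maxdq/row 19.6 q [-22.0, 26.0, -9.0, 135.0, 112.0, 43.0, -65.0] minmargin 5.0 j 4 elbow/wrist z [np.float64(0.77), np.float64(0.33)]
3 rows 4 err 0.1 maxdq/row 4.3 q [-20.0, 42.0, -10.0, 133.0, 125.0, 51.0, -79.0] minmargin 5.0 j 4 elbow/wrist z [np.float64(0.69), np.float64(0.23)]
0 rows 3 err 0.0 maxdq/row 3.0 q [-21.0, 33.0, -9.0, 134.0, 118.0, 46.0, -71.0] minmargin 6.0 j 4 elbow/wrist z [np.float64(0.74), np.float64(0.29)]
1 rows 7 err 0.1 maxdq/row 6.8 q [-23.0, 9.0, -9.0, 128.0, 81.0, 39.0, -28.0] minmargin 6.0 j 4 elbow/wrist z [np.float64(0.82), np.float64(0.48)]
2 rows 18 err 0.1 maxdq/row 13.6 q [40.0, 47.0, 1.0, 72.0, -27.0, 92.0, 53.0] minmargin 12.0 j 4 elbow/wrist z [np.float64(0.66), np.float64(0.43)]
3 rows 5 err 0.0 maxdq/row 2.1 q [40.0, 56
[... 3005 characters left out ...]
2.0, 39.0, -5.0, 132.0, 123.0, 42.0, -76.0] minmargin 7.0 j 4 elbow/wrist z [np.float64(0.71), np.float64(0.25)]
0 rows 3 err 0.1 maxdq/row 3.8 q [-24.0, 30.0, -3.0, 132.0, 114.0, 36.0, -66.0] minmargin 7.0 j 4 elbow/wrist z [np.float64(0.76), np.float64(0.31)]
1 rows 7 err 0.1 maxdq/row 7.8 q [-27.0, 8.0, -3.0, 126.0, 70.0, 36.0, -16.0] minmargin 8.0 j 4 elbow/wrist z [np.float64(0.82), np.float64(0.5)]
2 rows 18 err 0.1 maxdq/row 12.8 q [38.0, 50.0, 7.0, 70.0, -33.0, 97.0, 56.0] minmargin 8.0 j 6 elbow/wrist z [np.float64(0.64), np.float64(0.41)]
3 rows 5 err 0.0 maxdq/row 2.1 q [38.0, 59.0, 6.0, 71.0, -33.0, 88.0, 61.0] minmargin 10.0 j 6 elbow/wrist z [np.float64(0.58), np.float64(0.27)]
```

```bash
python3 nx.py 0
```

```text
12
travel [0.1141, -0.0279, -0.2775] rot [-0.8329, -0.7308, -0.2718] deg 65.4 | clock 36.55 q [32.9, 41.4, 8.8, 78.9, -32.5, 91.7, 54.8] p [0.5546, -0.2822, 0.2096] w 0.0689 F [1.8, 0.4, 0.3]
```

arm_command --increments '[{"travel":[0.0095,-0.0023,-0.0231],"rotation":[-0.069,-0.061,-0.0227],"fingers":-0.6},{"travel":[0.019,-0.0047,-0.0463],"rotation":[-0.139,-0.122,-0.045],"fingers":-0.6},{"travel":[0.0285,-0.007,-0.0694],"rotation":[-0.208,-0.183,-0.068],"fingers":-0.6},{"travel":[0.038,-0.0093,-0.0925],"rotation":[-0.278,-0.244,-0.091],"fingers":-0.6},{"travel":[0.0475,-0.0116,-0.1156],"rotation":[-0.347,-0.305,-0.113],"fingers":-0.6},{"travel":[0.057,-0.014,-0.1388],"rotation":[-0.416,-0.365,-0.136],"fingers":-0.6},{"travel":[0.0666,-0.0163,-0.1619],"rotation":[-0.486,-0.426,-0.159],"fingers":-0.6},{"travel":[0.0761,-0.0186,-0.185],"rotation":[-0.555,-0.487,-0.181],"fingers":-0.6},{"travel":[0.0856,-0.021,-0.208],"rotation":[-0.625,-0.548,-0.204],"fingers":-0.6},{"travel":[0.0951,-0.0233,-0.231],"rotation":[-0.694,-0.609,-0.2265],"fingers":-0.6},{"travel":[0.1046,-0.0256,-0.2544],"rotation":[-0.763,-0.67,-0.249],"fingers":-0.6},{"travel":[0.1141,-0.0279,-0.2775],"rotation":[-0.833,-0.731,-0.272],"fingers":-0.6}]'

```text
clock: 37.55
tool_pos: [0.4998, 0.0013, 0.3005]
tool_rot: [[0.073, 0.582, 0.81], [-0.053, 0.813, -0.579], [-0.996, -0.001, 0.091]]
wrist_force: [0.3, 1.2, -0.6]
width: 0.0733
```

```bash
python3 chk.py j2 1; python3 nx.py 1
```

```text
[361.1 210.3] [ 0.5557 -0.2694] rimyaw -83.8 size [52.  51.4]
[327. 213.] [ 0.5523 -0.1812] rimyaw 1.0 size [51.4 51.2]
[293.5 214.6] [ 0.547  -0.0993] rimyaw 5.1 size [51.1 48.8]
6
travel [0.0507, 0.0613, -0.0099] rot [-0.2398, -0.4319, 0.0738] deg 28.6 | clock 37.65 q [-2.5, 5.1, -4.6, 109.3, 4.3, 61.9, 46.0] p [0.4991, 0.0067, 0.3013] w 0.0731 F [1.1, -0.2, 0.2]
```

View pics/j2.png

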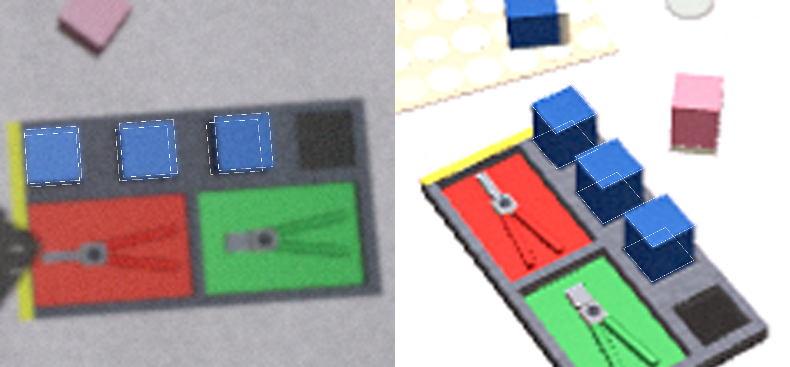

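arm_command --increments '[{"travel":[0.0056,0.0068,-0.001],"rotation":[-0.027,-0.048,0.008],"fingers":-0.6},{"travel":[0.0113,0.0136,-0.002],"rotation":[-0.053,-0.096,0.016],"fingers":-0.6},{"travel":[0.0169,0.0204,-0.003],"rotation":[-0.08,-0.144,0.025],"fingers":-0.6},{"travel":[0.0225,0.0272,-0.0044],"rotation":[-0.107,-0.192,0.033],"fingers":-0.6},{"travel":[0.028,0.034,-0.0055],"rotation":[-0.133,-0.24,0.041],"fingers":-0.6},{"travel":[0.0338,0.0409,-0.0066],"rotation":[-0.16,-0.288,0.049],"fingers":-0.6},{"travel":[0.0394,0.0477,-0.0077],"rotation":[-0.187,-0.336,0.057],"fingers":-0.6},{"travel":[0.045,0.0545,-0.0088],"rotation":[-0.213,-0.384,0.066],"fingers":-0.6},{"travel":[0.0507,0.0613,-0.0099],"rotation":[-0.24,-0.432,0.074],"fingers":-0.6},{"travel":[0.0507,0.0613,-0.0099],"rotation":[-0.24,-0.432,0.074],"fingers":-0.6},{"travel":[0.0507,0.0613,-0.0099],"rotation":[-0.24,-0.432,0.074],"fingers":-0.6}]'

```text
clock: 38.57
tool_pos: [0.5294, 0.0595, 0.2492]
tool_rot: [[0.465, 0.355, 0.811], [-0.178, 0.935, -0.308], [-0.867, -0.001, 0.498]]
wrist_force: [-0.2, -1.1, 0.3]
width: 0.0734
```

```bash
python3 nx.py 2
```

```text
5
travel [0.1389, 0.0286, -0.0259] rot [0.0007, -0.3516, 0.0012] deg 20.1 | clock 38.57 q [-12.0, 2.9, -10.6, 125.2, 37.4, 35.3, 19.0] p [0.5294, 0.0595, 0.2492] w 0.0734 F [-0.2, -1.1, 0.3]
```

arm_command --increments '[{"travel":[0.0116,0.0024,-0.0022],"rotation":[0,-0.029,0],"fingers":-0.6},{"travel":[0.0232,0.0048,-0.0043],"rotation":[0,-0.0586,0],"fingers":-0.6},{"travel":[0.0347,0.0072,-0.0065],"rotation":[0,-0.088,0],"fingers":-0.6},{"travel":[0.0463,0.0095,-0.0086],"rotation":[0,-0.117,0],"fingers":-0.6},{"travel":[0.0579,0.0119,-0.0108],"rotation":[0,-0.1465,0],"fingers":-0.6},{"travel":[0.0695,0.0143,-0.013],"rotation":[0,-0.176,0],"fingers":-0.6},{"travel":[0.081,0.0167,-0.0151],"rotation":[0,-0.205,0],"fingers":-0.6},{"travel":[0.0926,0.019,-0.0173],"rotation":[0,-0.234,0.001],"fingers":-0.6},{"travel":[0.1042,0.0215,-0.0194],"rotation":[0,-0.264,0.001],"fingers":-0.6},{"travel":[0.1158,0.0238,-0.0216],"rotation":[0,-0.293,0.001],"fingers":-0.6},{"travel":[0.1273,0.0262,-0.0237],"rotation":[0,-0.322,0.001],"fingers":-0.6},{"travel":[0.1389,0.0286,-0.0259],"rotation":[0,-0.3516,0.001],"fingers":-0.6}]'

```text
clock: 39.57
tool_pos: [0.5849, 0.0681, 0.1163]
tool_rot: [[0.717, 0.358, 0.598], [-0.276, 0.934, -0.229], [-0.64, -0.0, 0.768]]
wrist_force: [0.7, 0.0, 0.2]
width: 0.0739
```

```bash
python3 nx.py 2;python3 nx.py 3; python3 - <<'E'
from kin import *
t=bot.camera('top'); pots(t); crop(t,140,150,300,290,4,'pics/k1.png')
E
```

```text
1
travel [-0.0014, 0.0006, -0.0018] rot [-0.002, 0.0037, 0.0029] deg 0.3 | clock 39.57 q [-22.6, 26.3, -7.8, 134.7, 112.5, 43.1, -64.8] p [0.5849, 0.0681, 0.1163] w 0.0739 F [0.7, 0.0, 0.2]
4
travel [0.0698, 0.0043, -0.0727] rot [-0.002, 0.0037, 0.0029] deg 0.3 | clock 39.57 q [-22.6, 26.3, -7.8, 134.7, 112.5, 43.1, -64.8] p [0.5849, 0.0681, 0.1163] w 0.0739 F [0.7, 0.0, 0.2]
[224.1 194.7] [0.5927 0.0695] rimyaw -20.8 size [53.6 48.1]
[361.2 210.2] [ 0.5604 -0.2646] rimyaw 1.0 size [51.4 51.2]
[326.9 212.9] [ 0.5525 -0.1811] rimyaw 1.0 size [51.4 51.2]
[293.6 214.5] [ 0.5473 -0.0999] rimyaw 1.0 size [48.9 48.8]
```

View pics/k1.png

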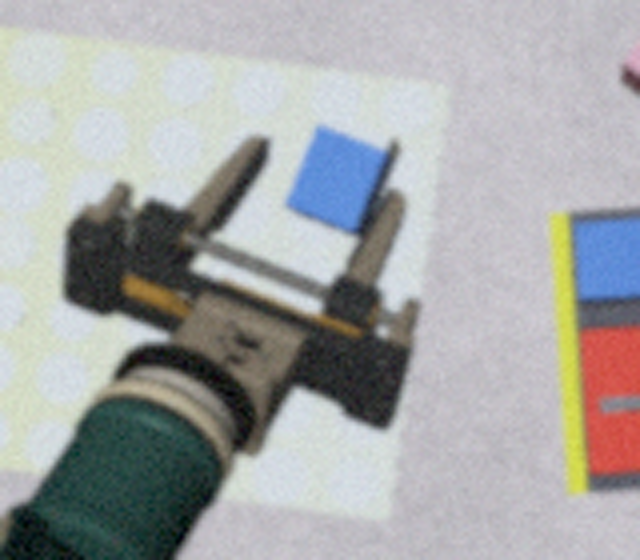

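arm_command --increments '[{"travel":[0.014,0.003,-0.0145],"rotation":[-0.002,0.0037,0.003],"fingers":-0.6},{"travel":[0.028,0.004,-0.029],"rotation":[-0.002,0.0037,0.003],"fingers":-0.6},{"travel":[0.042,0.0043,-0.0436],"rotation":[-0.002,0.0037,0.003],"fingers":-0.6},{"travel":[0.055,0.0043,-0.057],"rotation":[-0.002,0.0037,0.003],"fingers":-0.6},{"travel":[0.064,0.0043,-0.067],"rotation":[-0.002,0.0037,0.003],"fingers":-0.6},{"travel":[0.0685,0.0043,-0.0712],"rotation":[-0.002,0.0037,0.003],"fingers":-0.6},{"travel":[0.0685,0.0043,-0.0712],"rotation":[-0.002,0.0037,0.003],"fingers":-0.6},{"travel":[0.0685,0.0043,-0.0712],"rotation":[-0.002,0.0037,0.003],"fingers":-0.6},{"travel":[0.0685,0.0043,-0.0712],"rotation":[-0.002,0.0037,0.003],"fingers":-0.6}]'

```text
clock: 40.37
tool_pos: [0.5922, 0.0694, 0.0157]
tool_rot: [[0.715, 0.355, 0.603], [-0.273, 0.935, -0.227], [-0.644, -0.002, 0.765]]
wrist_force: [0.0, 0.1, 0.2]
width: 0.0734
```

```bash
python3 nx.py 3
```

```text
1
travel [0.0006, 0.0004, 0.0006] rot [0.0018, -0.0018, 0.0013] deg 0.2 | clock 40.37 q [-21.2, 41.5, -8.7, 132.8, 124.7, 50.7, -79.0] p [0.5922, 0.0694, 0.0157] w 0.0734 F [0.0, 0.1, 0.2]
```

arm_command --increments '[{"travel":[0.0006,0.0004,0.0006],"rotation":[0,0,0.001],"fingers":1},{"travel":[0.0006,0.0004,0.0006],"rotation":[0,0,0.001],"fingers":1},{"travel":[0.0006,0.0004,0.0006],"rotation":[0,0,0.001],"fingers":1},{"travel":[0.0006,0.0004,0.0006],"rotation":[0,0,0.001],"fingers":1},{"travel":[0.0006,0.0004,0.0006],"rotation":[0,0,0.001],"fingers":1},{"travel":[0.0006,0.0004,0.0006],"rotation":[0,0,0.001],"fingers":1},{"travel":[0.0006,0.0004,0.0006],"rotation":[0,0,0.001],"fingers":1}]' --grip_force 35

```text
clock: 40.95
tool_pos: [0.5934, 0.0697, 0.0162]
tool_rot: [[0.716, 0.354, 0.602], [-0.272, 0.935, -0.227], [-0.643, -0.001, 0.766]]
wrist_force: [-1.8, 0.8, 4.3]
width: 0.0461
```

```bash
python3 -c "
from kin import *
d=np.load('wps.npz')
go(d['p'][3]+[0,.02,.25],d['R'][3])"
```

```text
travel [-0.1661, 0.0181, 0.1864] rot [0.0018, -0.0007, -0.0002] deg 0.1 | clock 40.95 q [-21.1, 41.5, -8.7, 132.7, 124.8, 50.7, -79.0] p [0.5934, 0.0697, 0.0162] w 0.0461 F [-1.8, 0.8, 4.3]
```

arm_command --increments '[{"travel":[-0.0138,0,0.0155],"rotation":[0,0,0],"fingers":1},{"travel":[-0.0277,0.001,0.031],"rotation":[0,0,0],"fingers":1},{"travel":[-0.0415,0.003,0.0466],"rotation":[0,0,0],"fingers":1},{"travel":[-0.0554,0.005,0.0621],"rotation":[0,0,0],"fingers":1},{"travel":[-0.0692,0.007,0.0777],"rotation":[0,0,0],"fingers":1},{"travel":[-0.083,0.009,0.0932],"rotation":[0,0,0],"fingers":1},{"travel":[-0.0969,0.011,0.1087],"rotation":[0,0,0],"fingers":1},{"travel":[-0.1107,0.012,0.1243],"rotation":[0,0,0],"fingers":1},{"travel":[-0.1246,0.014,0.1398],"rotation":[0,0,0],"fingers":1},{"travel":[-0.1384,0.015,0.1553],"rotation":[0,0,0],"fingers":1},{"travel":[-0.1523,0.017,0.1709],"rotation":[0,0,0],"fingers":1},{"travel":[-0.1661,0.018,0.1864],"rotation":[0,0,0],"fingers":1}]'

```text
clock: 41.95
tool_pos: [0.5925, 0.0895, 0.2663]
tool_rot: [[0.715, 0.354, 0.603], [-0.271, 0.935, -0.227], [-0.644, -0.001, 0.765]]
wrist_force: [-0.1, -0.9, -0.9]
width: 0.0454
```

```bash
python3 mid.py 0 .14; python3 -c "
from h import *
s=bot.camera('side');crop(s,200,60,340,200,4,'pics/l1.png',1.3)"
```

```text
0 rows 18 err 0.1 maxdq/row 13.7 q [39.0, 47.0, 3.0, 72.0, -28.0, 92.0, 54.0] minmargin 12.0 j 4 elbow/wrist z [np.float64(0.66), np.float64(0.43)]
20
[0.0074, -0.0202, 0.0004] [0.0615, 0.0694, -0.0053]
[0.0149, -0.0405, 0.0009] [0.123, 0.1388, -0.0105]
[0.0223, -0.0607, 0.0013] [0.1844, 0.2082, -0.0158]
[0.0297, -0.081, 0.0018] [0.2459, 0.2776, -0.021]
[0.0372, -0.1012, 0.0022] [0.3074, 0.347, -0.0263]
[0.0446, -0.1215, 0.0027] [0.3689, 0.4164, -0.0315]
[0.052, -0.1417, 0.0031] [0.4304, 0.4857, -0.0368]
[0.0595, -0.162, 0.0036] [0.4918, 0.5551, -0.0421]
[0.0669, -0.1822, 0.004] [0.5533, 0.6245, -0.0473]
[0.0743, -0.2024, 0.0045] [0.6148, 0.6939, -0.0526]
[0.0818, -0.2227, 0.0049] [0.6763, 0.7633, -0.0578]
[0.0892, -0.2429, 0.0054] [0.7377, 0.8327, -0.0631]
travel [0.1486, -0.4049, 0.009] rot [1.2296, 1.3878, -0.1052] deg 106.4 | clock 41.95 q [-24.9, 8.4, -7.0, 128.2, 80.9, 38.8, -27.6] p [0.5925, 0.0895, 0.2663] w 0.0454 F [-0.1, -0.9, -0.9]
```

View pics/l1.png

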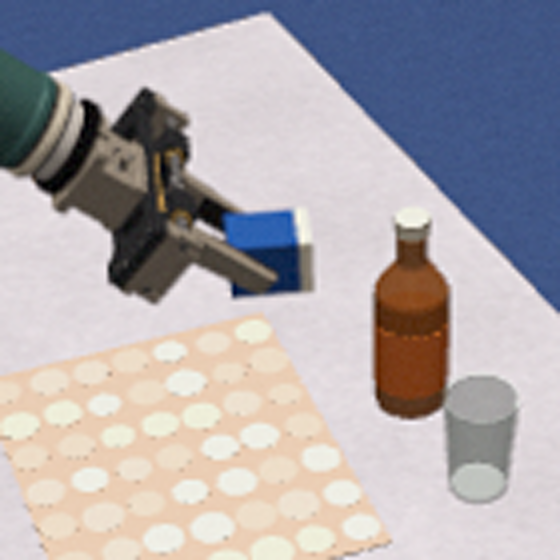

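arm_command --increments '[{"travel":[0.0074,-0.0202,0.0004],"rotation":[0.0615,0.0694,-0.005],"fingers":1},{"travel":[0.0149,-0.0405,0.0009],"rotation":[0.123,0.139,-0.0105],"fingers":1},{"travel":[0.0223,-0.0607,0.0013],"rotation":[0.184,0.208,-0.016],"fingers":1},{"travel":[0.0297,-0.081,0.0018],"rotation":[0.246,0.278,-0.021],"fingers":1},{"travel":[0.0372,-0.1012,0.0022],"rotation":[0.307,0.347,-0.026],"fingers":1},{"travel":[0.0446,-0.1215,0.0027],"rotation":[0.369,0.416,-0.0315],"fingers":1},{"travel":[0.052,-0.1417,0.003],"rotation":[0.43,0.486,-0.037],"fingers":1},{"travel":[0.0595,-0.162,0.0036],"rotation":[0.492,0.555,-0.042],"fingers":1},{"travel":[0.0669,-0.182,0.004],"rotation":[0.553,0.6245,-0.047],"fingers":1},{"travel":[0.0743,-0.2024,0.0045],"rotation":[0.615,0.694,-0.0526],"fingers":1},{"travel":[0.0818,-0.2227,0.005],"rotation":[0.676,0.763,-0.058],"fingers":1},{"travel":[0.0892,-0.243,0.0054],"rotation":[0.738,0.833,-0.063],"fingers":1}]'

```text
clock: 43.0
tool_pos: [0.5754, -0.1633, 0.2168]
tool_rot: [[0.157, 0.845, 0.511], [0.188, 0.483, -0.855], [-0.97, 0.23, -0.082]]
wrist_force: [0.4, 0.1, -0.8]
width: 0.0456
```

```bash
python3 mid.py 0 .12
```

```text
0 rows 8 err 0.1 maxdq/row 4.9 q [38.0, 48.0, 4.0, 73.0, -29.0, 91.0, 55.0] minmargin 15.0 j 6 elbow/wrist z [np.float64(0.65), np.float64(0.41)]
8
[0.0029, -0.0134, 0.0177] [0.0614, 0.0688, -0.006]
[0.0058, -0.0267, 0.0354] [0.1228, 0.1377, -0.012]
[0.0087, -0.0401, 0.0531] [0.1842, 0.2065, -0.018]
[0.0117, -0.0534, 0.0708] [0.2455, 0.2754, -0.0241]
[0.0146, -0.0668, 0.0884] [0.3069, 0.3442, -0.0301]
[0.0175, -0.0802, 0.1061] [0.3683, 0.4131, -0.0361]
[0.0204, -0.0935, 0.1238] [0.4297, 0.4819, -0.0421]
[0.0233, -0.1069, 0.1415] [0.4911, 0.5508, -0.0481]
travel [0.0233, -0.1069, 0.1415] rot [0.4911, 0.5508, -0.0481] deg 42.4 | clock 43.0 q [20.4, 19.6, -0.6, 103.8, -16.5, 52.9, 59.7] p [0.5754, -0.1633, 0.2168] w 0.0456 F [0.4, 0.1, -0.8]
```

arm_command --increments '[{"travel":[0.0029,-0.0134,0.0177],"rotation":[0.061,0.069,-0.006],"fingers":1},{"travel":[0.0058,-0.0267,0.0354],"rotation":[0.123,0.138,-0.012],"fingers":1},{"travel":[0.0087,-0.04,0.0531],"rotation":[0.184,0.2065,-0.018],"fingers":1},{"travel":[0.0117,-0.0534,0.0708],"rotation":[0.2455,0.275,-0.024],"fingers":1},{"travel":[0.0146,-0.0668,0.0884],"rotation":[0.307,0.344,-0.03],"fingers":1},{"travel":[0.0175,-0.08,0.106],"rotation":[0.368,0.413,-0.036],"fingers":1},{"travel":[0.0204,-0.0935,0.1238],"rotation":[0.43,0.482,-0.042],"fingers":1},{"travel":[0.0233,-0.1069,0.1415],"rotation":[0.491,0.551,-0.048],"fingers":1},{"travel":[0.0233,-0.1069,0.1415],"rotation":[0.491,0.551,-0.048],"fingers":1},{"travel":[0.0233,-0.1069,0.1415],"rotation":[0.491,0.551,-0.048],"fingers":1},{"travel":[0.0233,-0.1069,0.1415],"rotation":[0.491,0.551,-0.048],"fingers":1},{"travel":[0.0233,-0.1069,0.1415],"rotation":[0.491,0.551,-0.048],"fingers":1}]'

```text
clock: 44.0
tool_pos: [0.5619, -0.3301, 0.1591]
tool_rot: [[-0.056, 0.996, 0.07], [0.64, 0.089, -0.763], [-0.766, 0.002, -0.643]]
wrist_force: [0.6, -0.1, 0.0]
width: 0.0458
```

```bash
python3 look.py m1;  python3 avg.py 0 .12 | head -1; python3 mid.py 0 .027|tail -1
```

```text
avg [ 0.5616 -0.3309  0.1593] sd mm [0.3 0.3 0.5] target-avg mm (world) [-0.5 -0.7 -1.3] rot err deg [ 0.04  0.1  -0.07]
travel [0.0716, -0.0002, 0.0604] rot [0.0008, 0.0004, -0.0002] deg 0.1 | clock 44.4 q [38.0, 48.1, 4.7, 73.0, -29.4, 91.0, 55.2] p [0.5612, -0.3314, 0.1586] w 0.0456 F [0.2, 0.4, -1.2]
```

View pics/m1c.png

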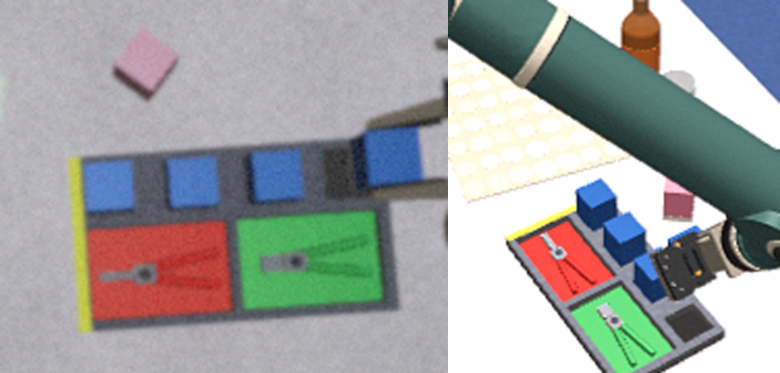

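arm_command --increments '[{"travel":[0.018,0,0.0151],"rotation":[0,0,0],"fingers":1},{"travel":[0.0358,0,0.0302],"rotation":[0,0,0],"fingers":1},{"travel":[0.0537,0,0.0453],"rotation":[0,0,0],"fingers":1},{"travel":[0.0716,0,0.0604],"rotation":[0,0,0],"fingers":1},{"travel":[0.0716,0,0.0604],"rotation":[0,0,0],"fingers":1},{"travel":[0.0716,0,0.0604],"rotation":[0,0,0],"fingers":1},{"travel":[0.0716,0,0.0604],"rotation":[0,0,0],"fingers":1},{"travel":[0.0716,0,0.0604],"rotation":[0,0,0],"fingers":1},{"travel":[0.0716,0,0.0604],"rotation":[0,0,0],"fingers":1}]'

```text
clock: 45.15
tool_pos: [0.5622, -0.3323, 0.0668]
tool_rot: [[-0.054, 0.996, 0.069], [0.639, 0.088, -0.765], [-0.768, 0.003, -0.641]]
wrist_force: [-0.5, -0.3, -0.1]
width: 0.046
```

```bash
python3 avg.py 0 .027; python3 mid.py 0 .01|tail -1
```

```text
avg [ 0.5617 -0.3319  0.0659] sd mm [0.2 0.2 0.4] target-avg mm (world) [-0.6  0.3 -0.9] rot err deg [ 0.07  0.11 -0.03]
blue 393 [397. 207.] tray-frame x,y pct2-98 (mm): [[27.1, -142.4], [72.8, -97.9]] expected centre 52.0 -121.5
blue 393 [361.1 210.1] tray-frame x,y pct2-98 (mm): [[26.0, -58.8], [71.1, -13.7]] expected centre 52.0 -121.5
blue 397 [327.1 212.9] tray-frame x,y pct2-98 (mm): [[25.0, 20.6], [70.3, 65.9]] expected centre 52.0 -121.5
blue 372 [293.6 214.5] tray-frame x,y pct2-98 (mm): [[27.1, 99.6], [71.6, 142.8]] expected centre 52.0 -121.5
travel [0.0134, -0.0003, 0.011] rot [0.0011, 0.0007, -0.0005] deg 0.1 | clock 45.45 q [38.2, 54.2, 4.4, 74.2, -29.8, 84.4, 58.6] p [0.5614, -0.3317, 0.0653] w 0.0457 F [0.5, 0.7, 0.0]
```

arm_command --increments '[{"travel":[0.004,-0.0003,0.0033],"rotation":[0.001,0,0],"fingers":1},{"travel":[0.0078,-0.0003,0.0063],"rotation":[0.001,0.0005,0],"fingers":1},{"travel":[0.0107,-0.0003,0.0088],"rotation":[0.001,0.0007,-0.0005],"fingers":1},{"travel":[0.0134,-0.0003,0.011],"rotation":[0.001,0.0007,-0.0005],"fingers":1},{"travel":[0.0134,-0.0003,0.011],"rotation":[0.001,0.0007,-0.0005],"fingers":1},{"travel":[0.0134,-0.0003,0.011],"rotation":[0.001,0.0007,-0.0005],"fingers":1},{"travel":[0.0134,-0.0003,0.011],"rotation":[0.001,0.0007,-0.0005],"fingers":1}]'

```text
clock: 46.03
tool_pos: [0.5611, -0.3317, 0.0479]
tool_rot: [[-0.056, 0.996, 0.067], [0.64, 0.087, -0.763], [-0.766, -0.0, -0.643]]
wrist_force: [-0.2, 0.0, -1.1]
width: 0.0459
```

```bash
python3 mid.py 0 .0015|tail -1
```

```text
travel [0.0065, 0.0, 0.0054] rot [0.0, -0.0, 0.0001] deg 0.0 | clock 46.03 q [38.3, 55.5, 4.3, 74.2, -29.9, 83.4, 59.1] p [0.5611, -0.3317, 0.0479] w 0.0459 F [-0.2, 0.0, -1.1]
```

arm_command --increments '[{"travel":[0.0022,0,0.0018],"rotation":[0,0,0],"fingers":1},{"travel":[0.0044,0,0.0037],"rotation":[0,0,0],"fingers":1},{"travel":[0.0065,0,0.0054],"rotation":[0,0,0],"fingers":1},{"travel":[0.0065,0,0.0054],"rotation":[0,0,0],"fingers":1},{"travel":[0.0065,0,0.0054],"rotation":[0,0,0],"fingers":1}]'

```text
clock: 46.45
tool_pos: [0.5612, -0.3318, 0.0404]
tool_rot: [[-0.056, 0.996, 0.067], [0.641, 0.087, -0.763], [-0.766, 0.0, -0.643]]
wrist_force: [-0.8, -0.7, 4.7]
width: 0.0462
```

```bash
python3 mid.py 0 .0|tail -1
```

```text
travel [0.002, -0.0001, 0.0015] rot [0.0004, -0.0006, -0.0001] deg 0.0 | clock 46.45 q [38.3, 56.0, 4.3, 74.2, -30.0, 82.9, 59.4] p [0.5612, -0.3318, 0.0404] w 0.0462 F [-0.8, -0.7, 4.7]
```

Floor contact again at about the same depth as before. I'll release and retreat.

arm_command --increments '[{"travel":[0,0,0],"rotation":[0,0,0],"fingers":0.1},{"travel":[0,0,0],"rotation":[0,0,0],"fingers":-0.1},{"travel":[0,0,0],"rotation":[0,0,0],"fingers":-0.4},{"travel":[0,0,0],"rotation":[0,0,0],"fingers":-0.5},{"travel":[0,0,0],"rotation":[0,0,0],"fingers":-0.5},{"travel":[-0.03,0,0],"rotation":[0,0,0],"fingers":-0.5},{"travel":[-0.06,0,0],"rotation":[0,0,0],"fingers":-0.5},{"travel":[-0.09,0,0],"rotation":[0,0,0],"fingers":-0.5},{"travel":[-0.115,0,-0.01],"rotation":[0,0,0],"fingers":-0.5},{"travel":[-0.13,-0.02,-0.04],"rotation":[0,0,0],"fingers":-0.5},{"travel":[-0.14,-0.04,-0.08],"rotation":[0,0,0],"fingers":-0.5},{"travel":[-0.15,-0.06,-0.12],"rotation":[0,0,0],"fingers":-0.5}]'

```text
clock: 47.45
tool_pos: [0.5045, -0.3455, 0.2264]
tool_rot: [[-0.056, 0.996, 0.066], [0.641, 0.086, -0.763], [-0.765, -0.001, -0.644]]
wrist_force: [-0.3, -0.9, 0.4]
width: 0.0688
```

```bash
python3 -c "
from kin import *
o=bot.get_obs()
sim(np.array(o['joints']),[(np.array([.42,.1,.35]),Rt(40))])
go([.42,.1,.35],Rt(40))"; python3 chk.py n1 0
```

```text
0 rows 16 err 0.1 maxdq/row 4.5 q [2.0, -1.0, -19.0, 109.0, -0.0, 72.0, 23.0] minmargin 13.0 j 6 elbow/wrist z [np.float64(0.83), np.float64(0.68)]
travel [0.1958, -0.0459, -0.4248] rot [-0.5865, -0.6772, -0.213] deg 52.8 | clock 47.45 q [40.9, 41.3, 5.7, 76.4, -27.6, 95.6, 56.8] p [0.5045, -0.3455, 0.2264] w 0.0688 F [-0.3, -0.9, 0.4]
[394.5 208.3] [ 0.5666 -0.3453] rimyaw 5.4 size [50.8 49. ]
[361.1 210.1] [ 0.5607 -0.2641] rimyaw 5.1 size [50.9 50.8]
[327.  212.8] [ 0.5481 -0.1864] rimyaw -84.6 size [50.8 50.7]
[293.5 214.4] [ 0.5474 -0.0993] rimyaw 5.8 size [50.8 48.6]
```

View pics/n1.png

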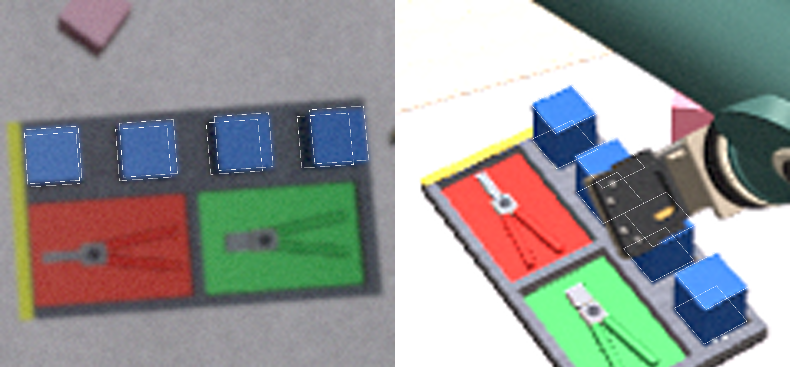

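arm_command --increments '[{"travel":[0.0,-0.004,-0.03],"rotation":[-0.03,-0.035,-0.011],"fingers":-0.5},{"travel":[0.01,-0.007,-0.06],"rotation":[-0.08,-0.09,-0.028],"fingers":-0.5},{"travel":[0.025,-0.011,-0.095],"rotation":[-0.13,-0.15,-0.047],"fingers":-0.5},{"travel":[0.042,-0.015,-0.13],"rotation":[-0.18,-0.21,-0.066],"fingers":-0.5},{"travel":[0.06,-0.019,-0.165],"rotation":[-0.23,-0.27,-0.085],"fingers":-0.5},{"travel":[0.08,-0.023,-0.2],"rotation":[-0.28,-0.33,-0.104],"fingers":-0.5},{"travel":[0.098,-0.027,-0.235],"rotation":[-0.33,-0.39,-0.123],"fingers":-0.5},{"travel":[0.116,-0.03,-0.27],"rotation":[-0.38,-0.45,-0.142],"fingers":-0.5},{"travel":[0.135,-0.034,-0.305],"rotation":[-0.43,-0.51,-0.16],"fingers":-0.5},{"travel":[0.155,-0.038,-0.34],"rotation":[-0.48,-0.56,-0.175],"fingers":-0.5},{"travel":[0.175,-0.042,-0.38],"rotation":[-0.53,-0.62,-0.195],"fingers":-0.5},{"travel":[0.1958,-0.0459,-0.42],"rotation":[-0.5865,-0.677,-0.213],"fingers":-0.5}]'

```text
clock: 48.55
tool_pos: [0.4203, 0.0924, 0.3501]
tool_rot: [[0.01, 0.764, 0.645], [-0.006, 0.645, -0.764], [-1.0, 0.004, 0.011]]
wrist_force: [2.1, 0.6, 0.4]
width: 0.0687
```

```bash
python3 chk.py n2 0; python3 - <<'E'
from kin import *
s=bot.camera('side');t=bot.camera('top')
cv2.imwrite('pics/ends.png',s[:,:,::-1]);cv2.imwrite('pics/endt.png',t[:,:,::-1])
# triangulated top-face centres from both cameras
x0=[]
for j in range(4):
    c=tw([PX,PY[j],.07])[0]; r={}
    for n,im in(("top",t),("side",s)):
        h=cv2.cvtColor(im,cv2.COLOR_RGB2HSV).astype(int)
        m=(abs(h[:,:,0]-110)<14)&(h[:,:,1]>110)&(h[:,:,2]>(60 if n=="top" else 120))
        uv=proj([c],n)[0]; nn,lab,st,ce=cv2.connectedComponentsWithStats(m.astype(np.uint8))
        k=min((i for i in range(1,nn) if 60<st[i,4]<1000),key=lambda i:np.linalg.norm(ce[i]-uv)); r[n]=ce[k]
    P=tri(r); L=(P[:2]-np.array(TR[:2]))@Rz(TR[2])[:2,:2]; print(j,"tray x,y",(L*1000).round(1),"z",(P[2]*1000).round(1),"expected",52,PY[j]*1000,70)
print(bot.get_obs()["clock"])
E
```

```text
[394.5 208.3] [ 0.5666 -0.3457] rimyaw 1.0 size [51.4 48.8]
[361.  210.2] [ 0.5604 -0.2642] rimyaw 1.0 size [51.4 51.3]
[327.  212.9] [ 0.5526 -0.1812] rimyaw 1.0 size [51.4 51.2]
[293.6 214.5] [ 0.5472 -0.0998] rimyaw 1.0 size [48.9 48.8]
0 tray x,y [  50.4 -121.4] z 68.4 expected 52 -121.5 70
1 tray x,y [ 51.1 -41.2] z 68.4 expected 52 -40.5 70
2 tray x,y [50.7 40.3] z 68.6 expected 52 40.5 70
3 tray x,y [ 51.9 120.5] z 69.8 expected 52 121.5 70
48.75
```

View pics/n2.png

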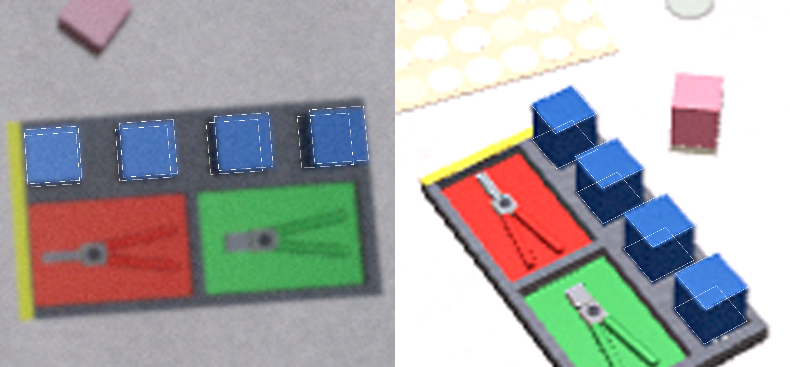

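View pics/ends.png

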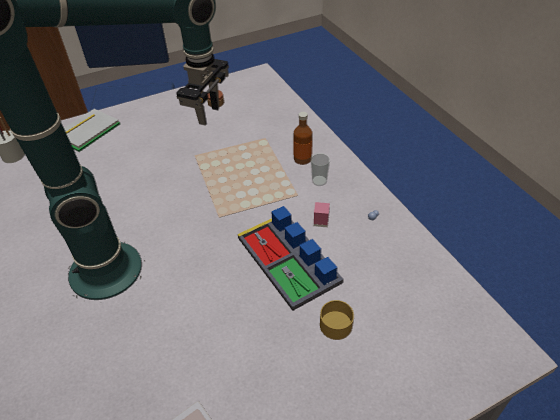

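All four pots triangulate within 2 mm of seated, at a top height of about 69 mm. Both tools lie flat in their bays with their jaws to the yellow end. Glass, bottle and tin are where they were, and the gripper is clear of everything.

```bash
python3 -c "
from h import *
print(bot.hand_in(), bot.get_obs()['clock'])"
```

```text
the job is handed in; nothing more can be done
the job is handed in; nothing more can be done
```

The tray is complete and handed in at about 49 s of the 210 s limit; the hand-in gave no verdict. Pocket 3 already held a pot (set3), and I filled pockets 2, 1 and 0 with the three spares, so no pot is left over. I laid the cutters in the green bay and the pliers in the red bay.

Last checks before handing in:
- **Pots:** all four triangulated within about 2 mm of their pocket centres, with tops at 68–70 mm (70 mm expected when fully seated). The three pots I placed met the floor about 2–4 mm earlier than planned, which I put down to a small error in where I gripped them. Both camera views show them seated.
- **set3:** its measured position shifted by less than 1 mm over the run.
- **Tools:** in the pictures, both lie flat in their bays with their jaws to the yellow end. I checked this by eye and did not measure their angle or centring.
- **Glass, bottle and tin:** the last side picture shows them where they were; I did not measure their positions.

No check failed, and I noticed no knocked spare and no grip slip.

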